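# Load an impedance station with electrode slides, clamp them and close the hood

### The arm

A 7-joint arm with a two-finger parallel gripper is mounted at the origin on the work surface. World frame = base frame: x ahead of the robot, y to its left, z up, the work surface at z = 0. Lengths are in m, angles in degrees, forces in N, time in s.
With the tool pointing down it reaches from about 0.425 to 0.875 m from the base axis. Payload 4.7 kg.
Tool frame: the origin (TCP) lies between the finger pads; the fingertips stand 25 mm ahead of it and the grasp point (between the pads) lies 6 mm ahead of it (env.tip_reach is the distance from the TCP to the fingertips, in m); z points along the fingers, y is the direction in which the jaws open and shut (so a half turn about z gives the same grasp; the last joint's range is limited). The gripper opens to 87 mm and grips with 3 to 60 N. Pads are 19 mm wide; open, the fingers measure 117 mm over their backs; the gripper's body (75 mm by 190 mm) begins 51 mm behind the grasp point.
Start: joints at [0.808, 18.392, -4.016, 83.108, 1.295, 78.541, -3.26], TCP at [0.65, -0, 0.221] pointing down, gripper open.
Joint ranges: [-163.93, 163.93], [-17.29, 119.83], [-79.2, 71.16], [3.27, 140.29], [-89.18, 269.18], [5.43, 117.66], [-154.24, 154.24]. Speed limits (degrees/s): [147.25, 147.25, 180, 180, 180, 180, 180].

### API

Orientations are given as [roll, pitch, yaw] about the fixed x, y, z axes, in that order (R = Rz(yaw) Ry(pitch) Rx(roll)).
In Python, from cell import env, viewer, job gives the robot as it stands.
- The arm moves only by the tool move_arm, never from a script. Its argument "steps" is a list of rows, each a list of 7 numbers: the finger opening in cm, from 0 to 8.7, then the shift along the tool's x, y, z in cm, then the turn, a rotation vector about the tool's x, y, z in rad. In form: [[fingers, tx, ty, tz, wx, wy, wz], ...]. A call has 1 to 5 rows; each row shifts and turns the commanded pose from where the row before left it, along the tool's axes as they then stand; what a row does not reach is not made up. A row lasts 1/12 s, in which the tool goes at most 41.7 mm and 7.16 degrees, less where a joint would pass 70% of its speed; a pose out of reach is approached as far as the arm can. A call is refused whole if a number of a shift passes 4.17 or a number of a turn 0.125, either way. A call with a gripper value outside its range is refused whole. The fingers move at their own pace and stop on an object; "force" is the grip in N (left out, the last holds). Time passes only in rows, so rows that do not move let the fingers close. It gives the time, the measured TCP pose, the force and the opening at its end, in the units of the state.
- env.get_obs(): the state, without advancing time (a new reading comes with each control period).
- viewer.read_camera(name): name is "scene" or "side" or "wrist"; returns a dict with "img" (480x640x3 uint8, red, green, blue), "vfov" (degrees; the focal length in pixels is half the picture's height over the tangent of half this angle, whatever the lens; pixels are square), "cx", "cy" (the principal point, pixels), "k1" (the pictures are not rectified: a ray, as slopes to the right and down, at radius r is drawn at 1 + k1 r^2 times it, then the intrinsics apply), "extrinsics" (4x4, takes a point from world to camera coordinates); the wrist camera has in their place "mount" (4x4, takes a point from camera to tool coordinates, whose origin is the TCP and whose axes are the flange's). Camera axes: x right, y down, z forward; pixel columns grow to the right and rows downward; lengths in m; the calibration is good to about 2 mm. A picture is of the moment at which its call begins: read the wrist's pose just before it. There is no depth.
- job.sign_off(): hands the job in, once; it reports no verdict.
The state is a dict: "time_s": time; "qpos": joint angles; "joint_velocities": joint speeds; "effort": joint torques, N m; "tool_pos": TCP position; "tool_rot": TCP orientation; "force": force on the tool from outside, world axes, zero at the start; "wrist_torque": the same for the moment, N m; "grip_width": finger opening in m.
Only numpy, scipy, OpenCV 4.12 (cv2) and the standard library are available. Lean on these libraries where they do the work, as an engineer would, in place of code of your own. Each camera call takes 0.05 s, during which the arm holds its last target.

### The job

Put every electrode slide from the blue mat into a socket of the impedance station (any socket, one slide each): raise that socket's clamp lever, lay the slide fully home and flat with its bare contact tail under the lever, and swing the lever fully shut. When all slides are clamped and all three levers are down, also those of empty sockets, close the clear hood flush on the base; leave the other things on the bench where they are.

Things in the scene. Friction and masses are not known exactly. Their poses are not given: they have to be found in the camera images.
- slide1: chamber slide with electrodes, mm; two or three are there (absent: None). Grey plate 76 (x) x 26 (y) x 4, on it a well block with lid, 56 x 25, from x = -18 to +38, its top 15.5 above the underside. The -x end (x = -38 to -18) is the bare contact tail with five gold strips. Origin: centre of the underside, z up. 35 g. Grasp across the well block's 25, near x = +10
- slide2: chamber slide with electrodes, mm; two or three are there (absent: None). Grey plate 76 (x) x 26 (y) x 4, on it a well block with lid, 56 x 25, from x = -18 to +38, its top 15.5 above the underside. The -x end (x = -38 to -18) is the bare contact tail with five gold strips. Origin: centre of the underside, z up. 35 g. Grasp across the well block's 25, near x = +10
- slide3: chamber slide with electrodes, mm; two or three are there (absent: None). Grey plate 76 (x) x 26 (y) x 4, on it a well block with lid, 56 x 25, from x = -18 to +38, its top 15.5 above the underside. The -x end (x = -38 to -18) is the bare contact tail with five gold strips. Origin: centre of the underside, z up. 35 g. Grasp across the well block's 25, near x = +10
- station: impedance station, fixed, mm: white base, flat deck 30 above the bench, rim 6 higher round it. Origin: on the bench below the deck; x points away from the robot to the hood's hinge side, y along the row of three sockets, z up. The base reaches x = -85 to +75, y = -108 to +108; socket centres lie 64 apart at x = 0
- socket1 (a point): centre of socket 1's pocket floor, on the deck at station y = -64 mm, axes as the station's. A slide at home lies flat here, origin at this point, tail to -x, with 2 mm play all round. Side guides 9 mm high leave x = -14 to +28 open for fingers; end stops 5 mm high
- lever1 (a joint): clamp lever of socket 1, rad: 0 shut (lying along +x over the pocket, its contact head 1 mm above the tail of a slide at home) to 1.9 open (leaning past upright to -x). Stiff hinge: stays where left; some 1 N at the grip moves it. Axis along station y, 52 mm to -x of the socket point and 20 mm above the deck
- lever1_grip (a point): middle of the lever's black cross grip: a bar 34 mm long along station y, 9 x 9 mm, 50 mm from the lever's axis; lever shut, it is 22 mm above the deck, over the well block's lid. Can be pinched by its ends at any angle
- socket2 (a point): centre of socket 2's pocket floor, on the deck at station y = 0 mm, axes as the station's. A slide at home lies flat here, origin at this point, tail to -x, with 2 mm play all round. Side guides 9 mm high leave x = -14 to +28 open for fingers; end stops 5 mm high
- lever2 (a joint): clamp lever of socket 2, rad: 0 shut (lying along +x over the pocket, its contact head 1 mm above the tail of a slide at home) to 1.9 open (leaning past upright to -x). Stiff hinge: stays where left; some 1 N at the grip moves it. Axis along station y, 52 mm to -x of the socket point and 20 mm above the deck
- lever2_grip (a point): middle of the lever's black cross grip: a bar 34 mm long along station y, 9 x 9 mm, 50 mm from the lever's axis; lever shut, it is 22 mm above the deck, over the well block's lid. Can be pinched by its ends at any angle
- socket3 (a point): centre of socket 3's pocket floor, on the deck at station y = 64 mm, axes as the station's. A slide at home lies flat here, origin at this point, tail to -x, with 2 mm play all round. Side guides 9 mm high leave x = -14 to +28 open for fingers; end stops 5 mm high
- lever3 (a joint): clamp lever of socket 3, rad: 0 shut (lying along +x over the pocket, its contact head 1 mm above the tail of a slide at home) to 1.9 open (leaning past upright to -x). Stiff hinge: stays where left; some 1 N at the grip moves it. Axis along station y, 52 mm to -x of the socket point and 20 mm above the deck
- lever3_grip (a point): middle of the lever's black cross grip: a bar 34 mm long along station y, 9 x 9 mm, 50 mm from the lever's axis; lever shut, it is 22 mm above the deck, over the well block's lid. Can be pinched by its ends at any angle
- hood (a joint): clear hinged hood, rad: 0 shut (lower edge flush on the base's rim) to 1.95 leaning back wide open. 160 mm deep, 216 wide, 32 high. Stiff hinge: it stays where left; 2 to 4 N at the tab moves it
- hood_hinge (a point): middle of the hood's hinge axis, which runs along station y at station x = +75, z = 36 mm
- hood_tab (a point): middle of the pull tab on the hood's free edge, 180 mm from the hinge axis: a tongue 36 mm wide along station y, 34 long, 8 thick; hood shut, it sticks out level in front of the base, 44 mm above the bench. Can be pinched across its 36 mm at any hood angle
- mat: thin blue bench mat, 230 x 330 x 2 mm, fixed, on which the slides lie; origin at the centre of its underside
- marker: permanent marker lying on the bench, 135 long and 13 thick, origin under its middle (mm). Bystander: leave alone
- medium_bottle: closed glass bottle, 68 across and 140 high, standing; origin at the centre of its underside (mm). Bystander: leave alone
- dish: closed culture dish, 88 across and 13 high; origin at the centre of its underside (mm). Bystander: leave alone
- tip_box: pipette-tip box, 120 x 83 and 56 high; origin at the centre of its underside (mm). Bystander: leave alone
- tube_rack: small rack of capped tubes, 110 x 55 and 44 high; origin at the centre of its underside (mm). Bystander: leave alone
- timer: bench timer, 65 x 65 and 18 high; origin at the centre of its underside (mm). Bystander: leave alone
Things that resemble listed ones, but are neither listed nor needed, are in the scene too. What is shaped like the slide1 but black is not meant.

How it is judged (in metres and radians):
On the way, in this order (a step that is already met when the one before it is completed fails the run):
1. every slide lies home in a socket, tail under the lever, and all three levers are shut (((x of slide1 in the frame of socket1 between -0.005 and 0.005 m and y of slide1 in the frame of socket1 between -0.005 and 0.005 m and z of slide1 in the frame of socket1 between -0.004 and 0.003 m and angle between slide1's own z axis and vertical below 0.08 rad and x of hood_hinge in the frame of slide1 above 0.03 m) or (x of slide1 in the frame of socket2 between -0.005 and 0.005 m and y of slide1 in the frame of socket2 between -0.005 and 0.005 m and z of slide1 in the frame of socket2 between -0.004 and 0.003 m and angle between slide1's own z axis and vertical below 0.08 rad and x of hood_hinge in the frame of slide1 above 0.03 m) or (x of slide1 in the frame of socket3 between -0.005 and 0.005 m and y of slide1 in the frame of socket3 between -0.005 and 0.005 m and z of slide1 in the frame of socket3 between -0.004 and 0.003 m and angle between slide1's own z axis and vertical below 0.08 rad and x of hood_hinge in the frame of slide1 above 0.03 m)) and ((x of slide2 in the frame of socket1 between -0.005 and 0.005 m and y of slide2 in the frame of socket1 between -0.005 and 0.005 m and z of slide2 in the frame of socket1 between -0.004 and 0.003 m and angle between slide2's own z axis and vertical below 0.08 rad and x of hood_hinge in the frame of slide2 above 0.03 m) or (x of slide2 in the frame of socket2 between -0.005 and 0.005 m and y of slide2 in the frame of socket2 between -0.005 and 0.005 m and z of slide2 in the frame of socket2 between -0.004 and 0.003 m and angle between slide2's own z axis and vertical below 0.08 rad and x of hood_hinge in the frame of slide2 above 0.03 m) or (x of slide2 in the frame of socket3 between -0.005 and 0.005 m and y of slide2 in the frame of socket3 between -0.005 and 0.005 m and z of slide2 in the frame of socket3 between -0.004 and 0.003 m and angle between slide2's own z axis and vertical below 0.08 rad and x of hood_hinge in the frame of slide2 above 0.03 m)) and ((x of slide3 in the frame of socket1 between -0.005 and 0.005 m and y of slide3 in the frame of socket1 between -0.005 and 0.005 m and z of slide3 in the frame of socket1 between -0.004 and 0.003 m and angle between slide3's own z axis and vertical below 0.08 rad and x of hood_hinge in the frame of slide3 above 0.03 m) or (x of slide3 in the frame of socket2 between -0.005 and 0.005 m and y of slide3 in the frame of socket2 between -0.005 and 0.005 m and z of slide3 in the frame of socket2 between -0.004 and 0.003 m and angle between slide3's own z axis and vertical below 0.08 rad and x of hood_hinge in the frame of slide3 above 0.03 m) or (x of slide3 in the frame of socket3 between -0.005 and 0.005 m and y of slide3 in the frame of socket3 between -0.005 and 0.005 m and z of slide3 in the frame of socket3 between -0.004 and 0.003 m and angle between slide3's own z axis and vertical below 0.08 rad and x of hood_hinge in the frame of slide3 above 0.03 m)) and value of joint each of lever1, lever2, lever3 below 0.06 rad), for 0.2 s.
2. the hood is shut (value of joint hood below 0.03 rad), for 0.2 s.
At the end, for the whole second after the job is handed in: every slide present lies flat in a socket (its centre within 5 mm of the pocket's, on the deck within 3 mm, contact tail under the lever), all three levers are within 0.06 rad of shut, the hood is within 0.03 rad of shut, and nothing moves (all of step 1 and value of joint hood below 0.03 rad and linear speed of each of slide1, slide2, slide3 below 0.02 m/s); the robot touches nothing.
It fails at once if a bystander (marker, bottle, dish, tip box, tube rack or timer) is moved by more than 4 cm (distance of any of marker, medium_bottle, dish, tip_box, tube_rack, timer from where it was at the start of the episode above 0.04 m).
Of slide1, slide2, slide3 only 2 to 3 are there at a start; the rules pass over those that are not, and their reading is None.
At some moment in a run one of slide1, slide2, slide3 may be knocked a few centimetres aside while the robot is not near it.
Once in a run the grip may slacken for a moment while it holds something.
It also fails if it takes over 210 s, if anything falls off the work surface, if the arm or the gripper's body presses on something with over 40 N, if the wrist force passes 120 N, or if a joint passes its speed limit or range.

## Working session

There is one attempt and no reset: what is moved stays moved. The work goes in short steps, Python scripts to look and compute and a tool call to move; the robot and the scene stay as the last step left them, time stands still between calls to the robot, and variables do not carry over. Pictures are saved under pics/ and viewed, and the job is handed in when it is done.

Besides the shell and the picture viewer there is one more tool, called after "Emit:" as a command line: name --pt "numbers of a row" for each row, then --argument value for the rest. move_arm: Moves the arm, as the interface text tells. Its arguments: {"type":"object","properties":{"steps":{"type":"array"},"force":{"type":"number"}},"required":["steps"]}

```bash
ls; mkdir -p pics; python3 - <<'E'
from cell import env,viewer,job
import cv2
print(env.get_obs())
for n in ["scene","side","wrist"]:
    c=viewer.read_camera(n)
    cv2.imwrite(f"pics/{n}0.png",c["img"][:,:,::-1])
    print(n,{k:v for k,v in c.items() if k!="img"})
E
```

```text
pics
{'time_s': 0.0, 'qpos': array([ 0.80824936, 18.44050367, -4.01543711, 83.17729151,  1.29445016,
       78.54055267, -3.26139154]), 'joint_velocities': array([ 0.00159649,  0.0642765 , -0.10310055,  0.02111411,  0.04773101,
       -0.01378701, -0.03508423]), 'effort': array([-2.58547143e-04, -4.91284704e+01, -4.03903294e-01, -3.12526345e+01,
       -6.40594075e-02,  4.37659642e-02,  1.61017233e-04]), 'tool_pos': array([ 6.49423797e-01, -5.36126648e-05,  2.20124205e-01]), 'tool_rot': array([-1.79886868e+02,  5.34939408e-03,  8.99999677e+01]), 'force': array([ 0.22133011, -0.3603456 ,  0.58755774]), 'wrist_torque': array([-0.00719764,  0.00644247, -0.01197513]), 'grip_width': 0.08695054153341933}
scene {'vfov': 56.76026753481172, 'cx': 315.2859728103019, 'cy': 234.08709622759645, 'k1': -0.023802376485331924, 'extrinsics': array([[ 0.00588651,  0.999959  ,  0.0068812 , -0.04978624],
       [ 0.84346859, -0.00126872, -0.537177  , -0.39675747],
       [-0.53714624,  0.00896617, -0.84344147,  1.23540199],
       [ 0.        ,  0.        ,  0.        ,  1.        ]])}
side {'vfov': 47.817460451352964, 'cx': 326.15335295893766, 'cy': 236.70485643841354, 'k1': 0.04471391199343266, 'extrinsics': array([[ 0.99116234, -0.13264234, -0.0017967 , -0.50154372],
       [-0.0714841 , -0.52265344, -0.84954306,  0.11901973],
       [ 0.11174632,  0.84216352, -0.52751623,  1.24656447],
       [ 0.        ,  0.        ,  0.        ,  1.        ]])}
wrist {'vfov': 61.374104769297595, 'cx': 319.92651681073994, 'cy': 244.5565390448047, 'k1': -0.017291432087710196, 'mount': array([[-2.53220262e-04, -9.65544613e-01, -2.60237462e-01,
         7.08979714e-02],
       [ 9.99999515e-01, -4.92181001e-04,  8.53076929e-04,
        -3.53804705e-04],
       [-9.51767768e-04, -2.60237120e-01,  9.65544269e-01,
        -1.62981820e-01],
       [ 0.00000000e+00,  0.00000000e+00,  0.00000000e+00,
         1.00000000e+00]])}
```

View pics/scene0.png

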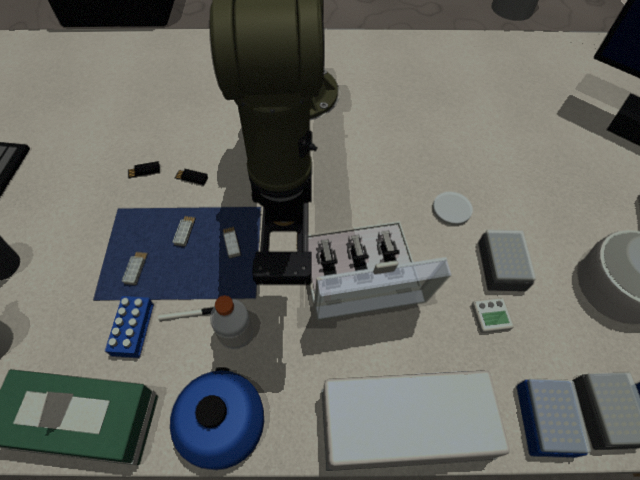

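View pics/side0.png

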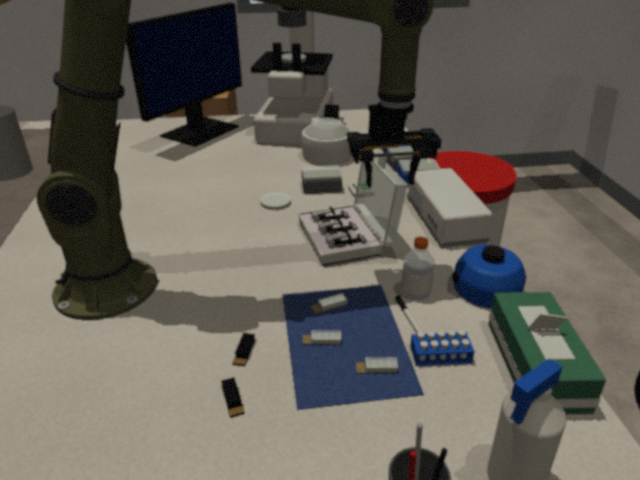

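View pics/wrist0.png

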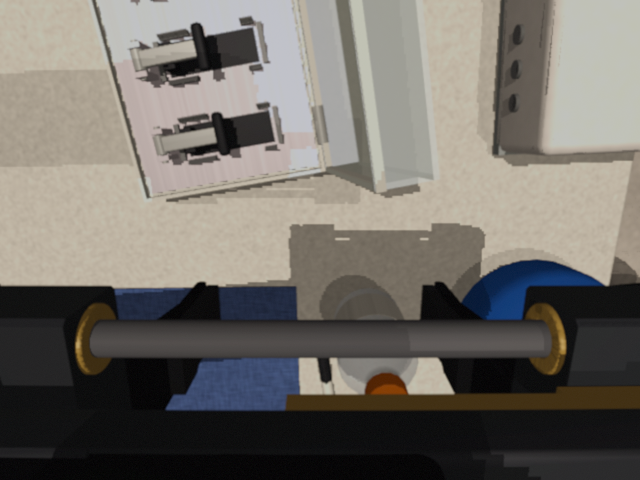

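```bash
cat > h.py <<'E'
from cell import env,viewer,job
import numpy as np, cv2
from scipy.spatial.transform import Rotation as R
np.set_printoptions(suppress=True,precision=4)
def tool():
    o=env.get_obs(); return np.array(o["tool_pos"]),R.from_euler("xyz",o["tool_rot"],degrees=True)
def shot(n,fn=None,crop=None,scale=1):
    T=np.eye(4)
    p,r=tool()
    c=viewer.read_camera(n)
    f=240/np.tan(np.radians(c["vfov"]/2))
    if n=="wrist":
        W=np.eye(4);W[:3,:3]=r.as_matrix();W[:3,3]=p
        E=np.linalg.inv(W@c["mount"])
    else: E=c["extrinsics"]
    d=dict(img=c["img"],E=E,f=f,cx=c["cx"],cy=c["cy"],k=c["k1"])
    if fn: save(d,fn,crop,scale); np.savez("pics/"+fn+".npz",**d)
    return d
def load(fn): 
    z=np.load("pics/"+fn+".npz"); return {k:z[k] for k in z}
def save(d,fn,crop=None,scale=1):
    im=d["img"][:,:,::-1]
    if crop: x0,y0,x1,y1=crop; im=im[y0:y1,x0:x1]
    if scale!=1: im=cv2.resize(im,None,fx=scale,fy=scale,interpolation=cv2.INTER_CUBIC)
    cv2.imwrite("pics/"+fn+".png",im)
def proj(d,P):
    P=np.atleast_2d(P); q=P@d["E"][:3,:3].T+d["E"][:3,3]
    s=q[:,:2]/q[:,2:]; s=s*(1+d["k"]*(s**2).sum(1,keepdims=True))
    return s*d["f"]+[d["cx"],d["cy"]]
def ray(d,uv):
    s0=(np.array(uv,float)-[d["cx"],d["cy"]])/d["f"]; s=s0.copy()
    for _ in range(20): s=s0/(1+d["k"]*(s@s))
    Rm=d["E"][:3,:3]; c=-Rm.T@d["E"][:3,3]
    return c,Rm.T@np.array([s[0],s[1],1])
def onz(d,uv,z):
    c,v=ray(d,uv); return c+v*(z-c[2])/v[2]
def plan(pos,yaw=None,Rt=None):
    "total shift (cm, tool axes) and turn (rad, tool axes) from present pose to target"
    p,r=tool()
    if Rt is None: Rt=R.from_euler("xyz",[180,0,yaw],degrees=True)
    sh=r.inv().apply(np.array(pos)-p)*100
    w=(r.inv()*Rt).as_rotvec()
    print("shift cm",sh.round(2),"turn",w.round(3),"rows>=",max(np.abs(sh).max()/4.17,np.linalg.norm(sh)/4.17,np.linalg.norm(w)/.125).round(2))
E
python3 - <<'E'
from h import *
shot("scene","s1",(90,190,270,310),4.4)
d=load("s1");save(d,"s1b",(290,200,470,330),4.4)
shot("side","d1",(280,190,480,330),4)
E
```

```text
(no output)
```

View pics/s1.png

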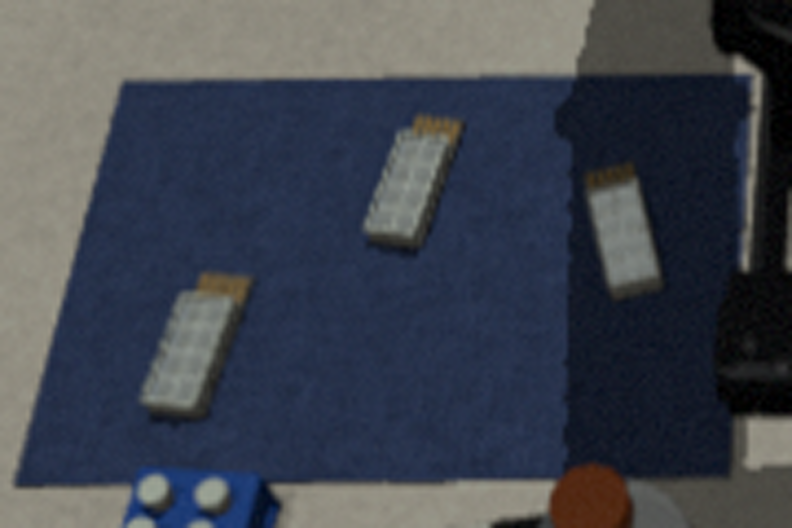

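View pics/s1b.png

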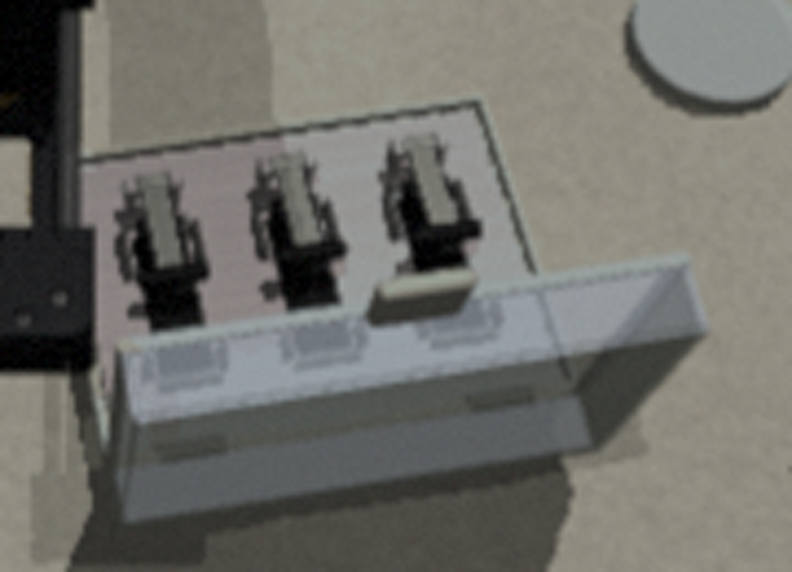

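View pics/d1.png

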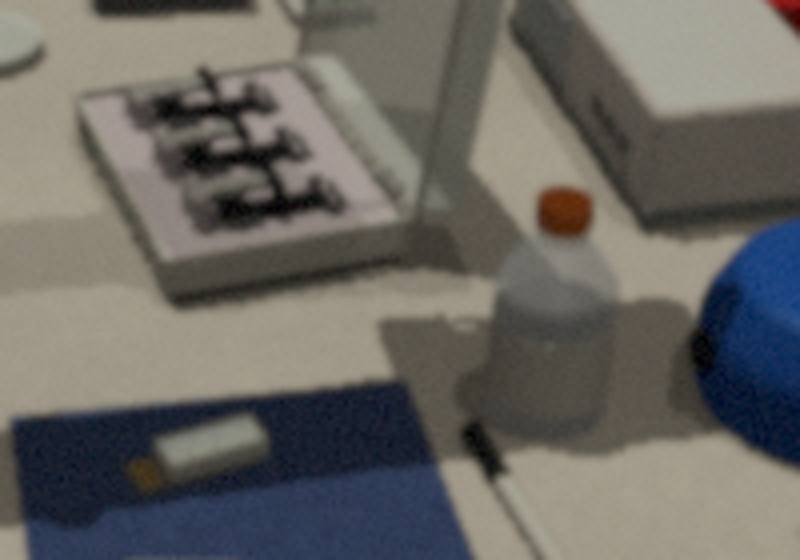

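```bash
python3 - <<'E'
from h import *
d=load("s1")
def s(x,y):return onz(d,(290+x/4.4,200+y/4.4),.036)
print("corner -85,108",s(480,100)); 
w=load("s1");import numpy as np
p,r=tool()
d=shot("wrist","w1")
for uv in [(93,0),(148,196),(324,168)]: print(uv,onz(d,uv,.036))
d=load("s1")
for n,a in dict(A=[(437,120),(393,240)],B=[(225,280),(175,410)],C=[(610,175),(640,290)]).items():
    print(n,[onz(d,(90+x/4.4,190+y/4.4),.01)[:2] for x,y in a])
E
```

```text
corner -85,108 [0.4646 0.2276 0.036 ]
(93, 0) [0.474  0.1731 0.036 ]
(148, 196) [0.5008 0.0207 0.036 ]
(324, 168) [0.653  0.0443 0.036 ]
A [array([ 0.4318, -0.2349]), array([ 0.5031, -0.2461])]
B [array([ 0.5256, -0.324 ]), array([ 0.5953, -0.3331])]
C [array([ 0.4653, -0.1435]), array([ 0.5314, -0.1226])]
```

Emit:
move_arm --pt "8.7 0 -2 -3 0 0 0" --pt "8.7 0 -3 -1 0 0 0" --pt "8.7 1 -3 0 0 0 0" --pt "8.7 1 -1 0 0 0 0" --pt "8.7 0 0 0 0 0 0" --force 20

```text
time_s: 0.72
tool_pos: [0.5582, 0.0228, 0.2622]
tool_rot: [180.0, -0.1, 90.2]
force: [-0.5, 0.4, -0.2]
grip_width: 0.0869
```

```bash
python3 - <<'E'
from h import *
print(env.get_obs()["tool_pos"],env.get_obs()["joint_velocities"])
shot("wrist","w2"); shot("scene","s2",(290,180,470,310),4.4);shot("side","d2",(280,100,480,280),3.3)
E
```

```text
[0.5582 0.0228 0.2622] [ 0.4489  3.3052  1.3107 -2.7256  1.395  -1.6543  1.476 ]
```

View pics/w2.png

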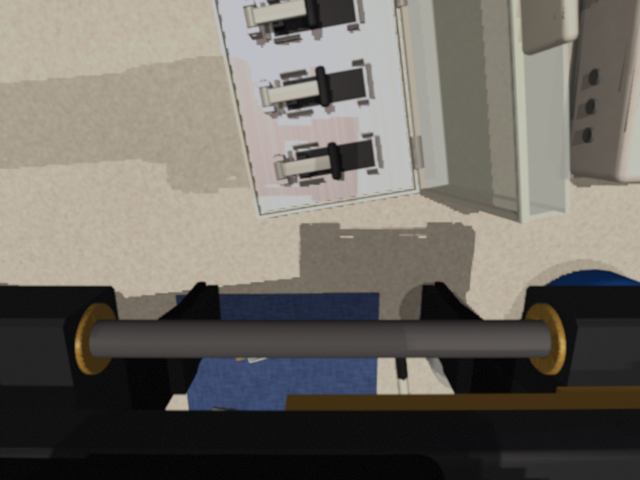

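View pics/s2.png

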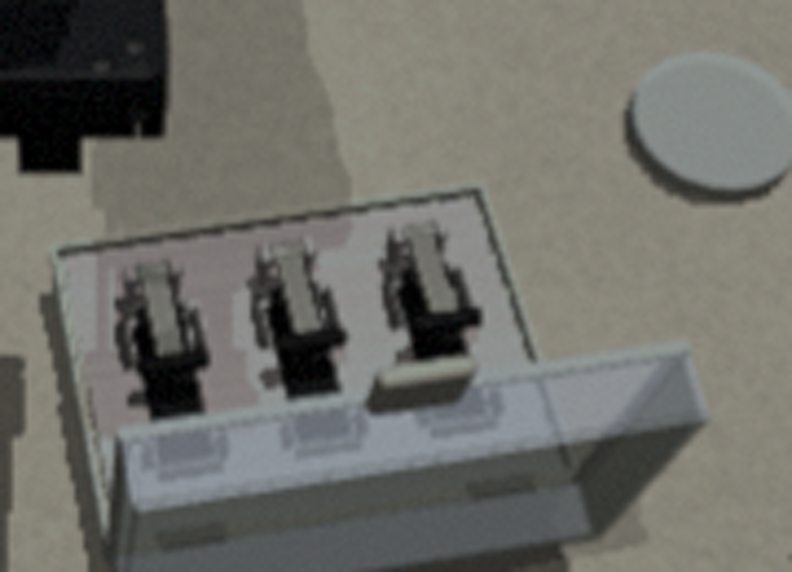

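View pics/d2.png

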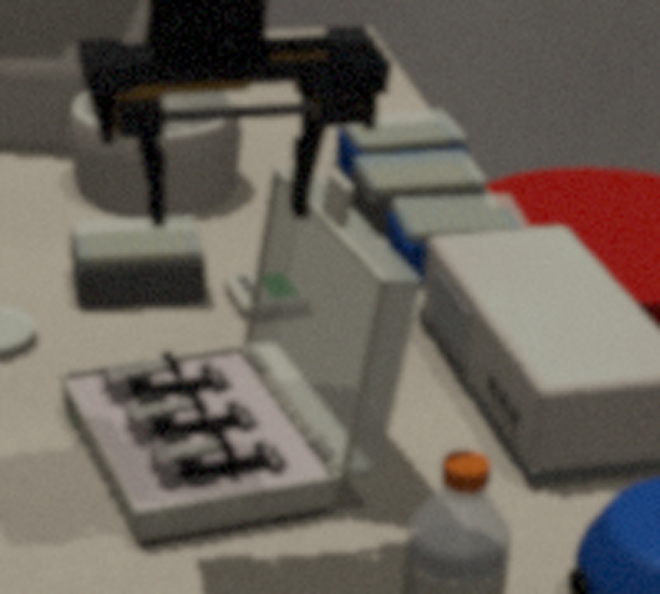

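```bash
python3 - <<'E'
from h import *
d=load("w2");save(d,"w2c",(210,0,430,220),3.6)
E
```

```text
(no output)
```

View pics/w2c.png

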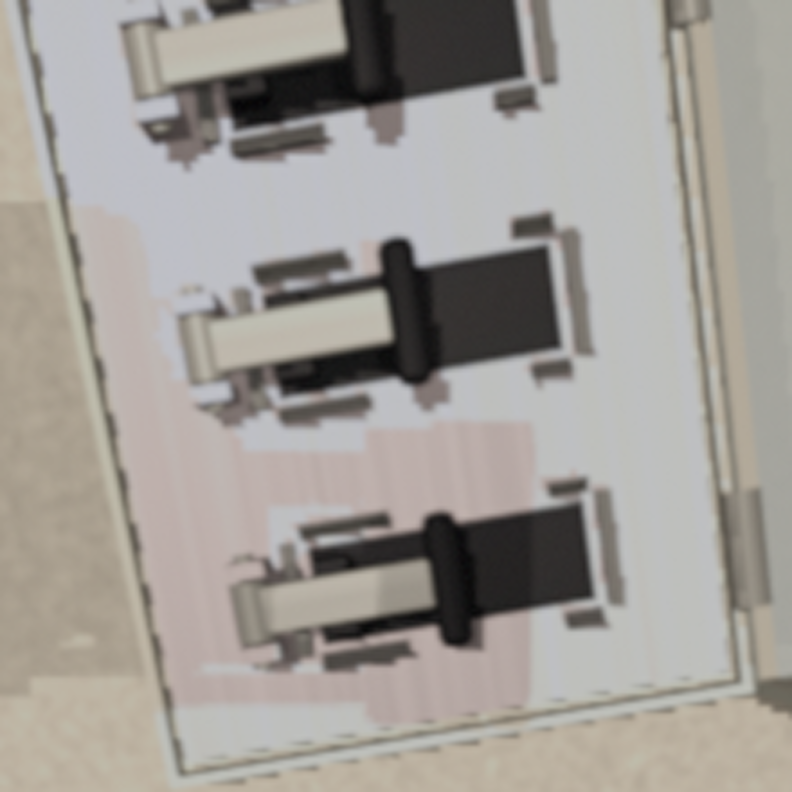

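```bash
cat > fit.py <<'E'
from h import *
from scipy.optimize import least_squares
def fit(obs,x0=(.566,.142,np.radians(10)),extra=None):
    def res(p):
        c,s=np.cos(p[2]),np.sin(p[2]); out=[]
        for d,P,uv in obs:
            P=np.array(P)/1000.
            W=np.array([p[0]+c*P[0]-s*P[1],p[1]+s*P[0]+c*P[1],P[2]])
            out.append(proj(d,W)[0]-uv)
        return np.concatenate(out)
    r=least_squares(res,x0,loss="soft_l1",f_scale=1.5)
    print("pose",r.x[:2],np.degrees(r.x[2])); print(r.fun.reshape(-1,2).round(1).tolist()); return r.x
E
python3 - <<'E'
from fit import *
d=load("w2");s=load("s2")
w=lambda x,y:(210+x/3.6,y/3.6)
q=lambda x,y:(290+x/4.4,180+y/4.4)
o=[(d,(-85,-108,36),w(178,785)),(d,(75,-108,36),w(752,690)),(d,(-2,-64,54),w(450,578)),(d,(-2,0,54),w(406,311)),
(d,(40,15,30),w(547,248)),(d,(40,-15,30),w(561,347)),(d,(40,-49,30),w(583,505)),(d,(40,-79,30),w(595,598)),(d,(40,49,30),w(525,75))]
o2=[(s,(-85,108,36),q(480,190)),(s,(-85,-108,36),q(57,250)),(s,(-2,64,54),q(445,318)),(s,(-2,0,54),q(313,338)),(s,(-2,-64,54),q(173,362))]
fit(o);fit(o2);x=fit(o+o2)
# hood tab angle: tab mid visible in s2
c,si=np.cos(x[2]),np.sin(x[2])
def W(P):
    P=np.array(P)/1000.;return np.array([x[0]+c*P[0]-si*P[1],x[1]+si*P[0]+c*P[1],P[2]])
for th in np.arange(1.2,2,.1):
    # tab: shut at (-105, 0, 44): rel hinge (-180,+8)
    a=(-180,8); X=75+a[0]*np.cos(th)+a[1]*np.sin(th); Z=36+180*np.sin(th)+8*np.cos(th)
    u=proj(s,W((X,0,Z)))[0]; dd=load("d2");v=proj(dd,W((X,0,Z)))[0]
    print(round(th,1),(u-[290,180])*4.4,(v-[280,100])*3.3)
E
```

```text
pose [0.56   0.1356] 10.612175207233735
[[-2.9, 2.1], [-0.2, -1.1], [-2.3, 0.0], [-2.9, -0.1], [0.5, -5.5], [1.6, 1.3], [1.0, -5.2], [2.3, 0.6], [0.6, 2.0]]
pose [0.563  0.1378] 9.946253313251441
[[0.7, -2.0], [-1.8, -0.9], [0.6, 0.6], [-0.3, 0.9], [0.2, 0.3]]
pose [0.5606 0.1361] 10.205948825300345
[[-3.2, 1.1], [-0.3, -0.9], [-2.1, -0.4], [-2.2, -0.7], [1.3, -5.8], [2.2, 1.1], [1.3, -5.4], [2.4, 0.5], [1.7, 1.7], [-0.5, -3.1], [-2.8, -1.7], [-0.4, -0.6], [-1.2, -0.2], [-0.6, -0.6]]
1.2 [355.8133 183.8745] [222.8518 219.9894]
1.3 [368.6748 213.9478] [245.0721 210.8231]
1.4 [381.6972 248.5422] [267.6682 203.7985]
1.5 [394.681  287.3362] [290.3612 198.9886]
1.6 [407.4107 329.8827] [312.8742 196.433 ]
1.7 [419.6608 375.6107] [334.9382 196.139 ]
1.8 [431.2039 423.8346] [356.2957 198.0817]
1.9 [441.8188 473.7711] [376.7059 202.2065]
```

```bash
python3 - <<'E'
from fit import *
d=load("w2");s=load("s2")
w=lambda x,y:(210+x/3.6,y/3.6)
q=lambda x,y:(290+x/4.4,180+y/4.4)
for X in (38,39,40):
  for h in (13,):
    o=[(d,(-85,-108,36),w(178,785)),(d,(75,-108,36),w(752,690)),(d,(-2,-64,54),w(450,578)),(d,(-2,0,54),w(406,311)),
(d,(X,h,30),w(547,248)),(d,(X,-h,30),w(561,347)),(d,(X,h-64,30),w(583,505)),(d,(X,-h-64,30),w(595,598)),(d,(X,64-h,30),w(525,75))]
    fit(o)
E
```

```text
pose [0.5616 0.1353] 10.042231418653916
[[-2.5, 1.7], [0.4, 0.2], [-1.2, 0.5], [-1.1, 0.3], [0.6, -2.0], [0.8, 0.2], [0.4, -1.9], [0.8, -0.3], [0.4, 0.7]]
pose [0.5608 0.1351] 10.22699911218386
[[-2.8, 2.1], [-0.0, 0.0], [-1.8, 0.6], [-1.9, 0.5], [0.8, -2.2], [1.1, 0.1], [0.8, -2.0], [1.3, -0.4], [0.5, 0.6]]
pose [0.5601 0.1349] 10.433817897318473
[[-3.1, 2.6], [-0.4, -0.1], [-2.4, 0.9], [-2.8, 0.8], [1.0, -2.3], [1.4, -0.0], [1.2, -2.2], [1.8, -0.6], [0.5, 0.5]]
```

```bash
cat >> h.py <<'E'
S=(.562,.136,np.radians(10.0))
def st(P):
    P=np.array(P)/1000.;c,s=np.cos(S[2]),np.sin(S[2])
    return np.array([S[0]+c*P[0]-s*P[1],S[1]+s*P[0]+c*P[1],P[2]])
def ist(W):
    c,s=np.cos(S[2]),np.sin(S[2]);a=np.array(W[:2])-S[:2]
    return np.array([c*a[0]+s*a[1],-s*a[0]+c*a[1],W[2]])*1000
def lev(i,th,dz=9):
    return (-52+50*np.cos(th),(i-2)*64,50+50*np.sin(th)+2*np.cos(th)+dz)
YAW=190
E
python3 - <<'E'
from h import *
o=env.get_obs();print(o["tool_pos"],o["tool_rot"])
plan(st((-2,0,150)),190)
E
```

```text
[0.5606 0.0197 0.2611] [179.9699   0.0288  90.0082]
shift cm [11.6  -0.06 11.11] turn [-0.     0.001 -1.745] rows>= 13.96
```

Emit:
move_arm --pt "5 0 0 0 0 0 -0.124" --pt "5 0 0 0 0 0 -0.124" --pt "5 0 0 0 0 0 -0.124" --pt "5 0 0 0 0 0 -0.124" --pt "5 0 0 0 0 0 -0.124"

```text
time_s: 1.28
tool_pos: [0.561, 0.0191, 0.2604]
tool_rot: [-179.9, -0.0, 125.8]
force: [-0.2, 0.2, -1.1]
grip_width: 0.0613
```

Emit:
move_arm --pt "5 0 0 0 0 0 -0.124" --pt "5 0 0 0 0 0 -0.124" --pt "5 0 0 0 0 0 -0.124" --pt "5 0 0 0 0 0 -0.124" --pt "5 0 0 0 0 0 -0.124"

```text
time_s: 1.7
tool_pos: [0.561, 0.0191, 0.2604]
tool_rot: [-180.0, -0.0, 161.3]
force: [0.3, -0.6, 0.1]
grip_width: 0.0502
```

Emit:
move_arm --pt "5 0 0 0 0 0 -0.124" --pt "5 0 0 0 0 0 -0.124" --pt "5 0 0 0 0 0 -0.124" --pt "5 0 0 0 0 0 -0.124" --pt "5 0 0 0 0 0 -0.01"

```text
time_s: 2.12
tool_pos: [0.5609, 0.0191, 0.2604]
tool_rot: [180.0, -0.1, -169.8]
force: [0.3, -0.0, -0.4]
grip_width: 0.05
```

```bash
python3 - <<'E'
from h import *
shot("wrist","w3")
o=env.get_obs();print(o["tool_pos"],o["tool_rot"],o["qpos"],o["grip_width"])
plan(st((-2,-64,120)),190)
E
```

```text
[0.5608 0.0192 0.2605] [ 179.994    -0.0496 -170.0951] [  5.0513   7.1023 -10.6678  92.3274   1.3265  80.7441  94.1539] 0.050065408458888794
shift cm [-1.95  5.08 14.05] turn [ 0.    -0.001 -0.002] rows>= 3.61
```

View pics/w3.png

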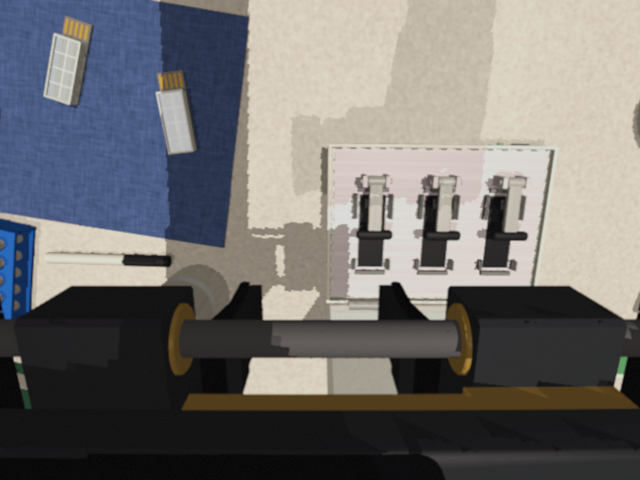

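```bash
python3 - <<'E'
from h import *
d=load("w3");save(d,"w3c",(320,135,565,310),3.2);save(d,"w3d",(30,0,260,180),3.4)
E
```

```text
(no output)
```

View pics/w3c.png

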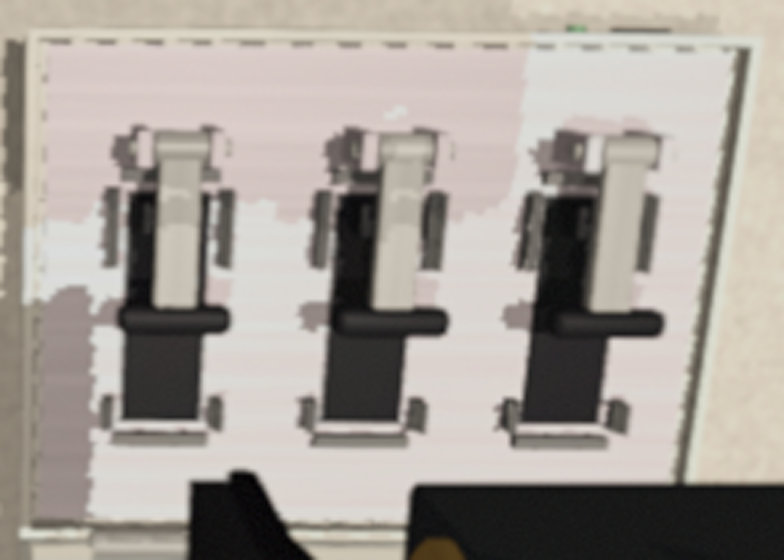

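View pics/w3d.png

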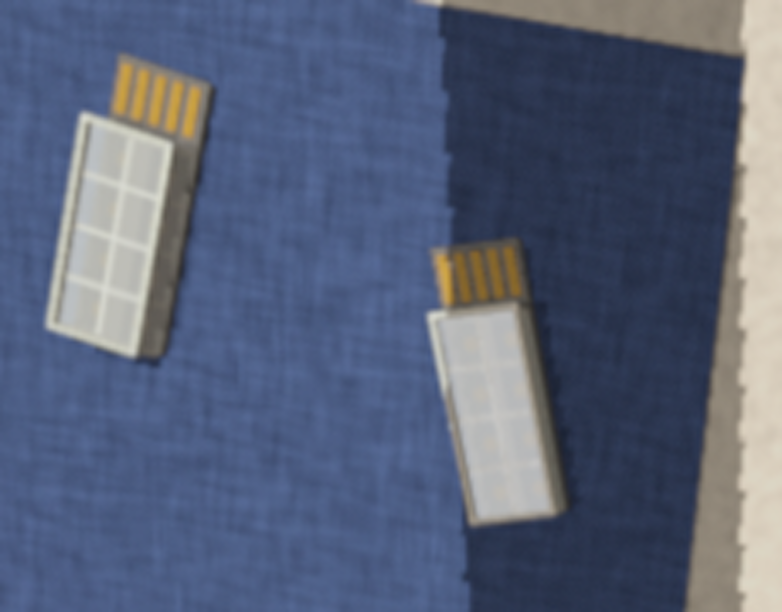

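```bash
python3 - <<'E'
from fit import *
d=load("w3")
w=lambda x,y:(320+x/3.2,135+y/3.2)
o=[(d,(-85,-108,36),w(28,32)),(d,(-85,108,36),w(758,40)),(d,(75,-108,36),w(22,533)),
(d,(-2,-64,54),w(175,320)),(d,(-2,0,54),w(393,322)),(d,(-2,64,54),w(610,323))]
for i,(a,b,y) in enumerate([(122,200,419),(323,402,422),(523,603,423)]):
    o+=[(d,(38,i*64-64-13,30),w(a,y)),(d,(38,i*64-64+13,30),w(b,y))]
fit(o)
z=17.5
L=[(-18,-12.5,z),(-18,12.5,z),(38,12.5,z),(38,-12.5,z)]
w=lambda x,y:(30+x/3.4,y/3.4)
for n,c,x0 in [("A",[(82,113),(173,140),(137,357),(46,327)],(.47,-.24,-.1)),("C",[(430,313),(527,303),(563,512),(472,524)],(.5,-.13,.3))]:
    fit([(d,P,w(*q)) for P,q in zip(L,c)],x0)
E
```

```text
pose [0.5612 0.1367] 9.867183102713842
[[0.1, -1.8], [2.5, -2.5], [0.3, 1.2], [0.4, -0.3], [0.2, -0.6], [-0.1, -0.6], [-0.4, 1.1], [0.6, 1.2], [-0.8, 0.4], [-0.1, 0.6], [-1.1, 0.4], [-0.9, 0.5]]
pose [ 0.4635 -0.2414] -8.195613715734298
[[-0.3, 0.8], [-0.5, 1.8], [-0.0, -1.5], [1.0, -1.2]]
pose [ 0.4927 -0.1348] 16.06982682521594
[[1.6, 0.8], [-1.1, 0.7], [-1.0, -0.5], [0.7, -1.3]]
```

```bash
sed -i 's/^S=.*/S=(.5615,.1365,np.radians(9.9))/' h.py; python3 - <<'E'
from h import *
plan(st((-2,-64,85)),190)
E
```

```text
shift cm [-1.9   5.14 17.55] turn [ 0.    -0.001 -0.002] rows>= 4.41
```

Emit:
move_arm --pt "4.8 -0.5 1.3 3.5 0 0 0" --pt "4.8 -0.5 1.3 3.5 0 0 0" --pt "4.8 -0.5 1.3 3.5 0 0 0" --pt "4.8 -0.4 1.3 3.5 0 0 0" --pt "4.8 0 0 3.5 0 0 0" --force 10

```text
time_s: 2.58
tool_pos: [0.5701, 0.078, 0.0846]
tool_rot: [179.9, 0.1, -170.0]
force: [-0.0, 0.6, -0.1]
grip_width: 0.048
```

```bash
python3 - <<'E'
from h import *
shot("wrist","w4")
o=env.get_obs();print(o["tool_pos"],ist(o["tool_pos"]),o["force"])
plan(st(lev(1,0)),189.9)
E
```

```text
[0.5648 0.0755 0.0769] [ -7.2122 -60.667   76.8534] [-2.6145 -1.5049 -4.067 ]
shift cm [-0.54 -0.34  1.58] turn [ 0.002 -0.012  0.001] rows>= 0.41
```

View pics/w4.png

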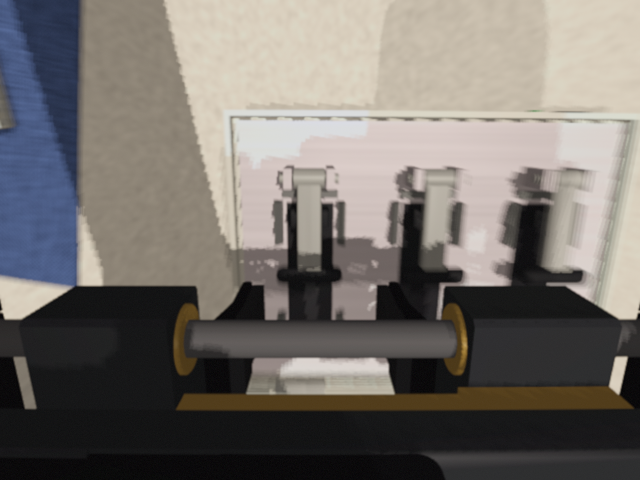

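Emit:
move_arm --pt "4.8 0 0 0 0 0 0" --pt "4.8 0 0 0 0 0 0"

```text
time_s: 2.8
tool_pos: [0.5704, 0.0738, 0.087]
tool_rot: [-180.0, 0.0, -170.1]
force: [0.1, -0.0, 0.8]
grip_width: 0.0482
```

```bash
python3 - <<'E'
from h import *
shot("wrist","w5",(200,90,480,310),2.8)
o=env.get_obs();print(o["tool_pos"],ist(o["tool_pos"]),o["force"])
plan(st(lev(1,0)),189.9)
E
```

```text
[0.5715 0.0738 0.0884] [ -0.9305 -63.4579  88.3543] [0.224  0.4856 0.3062]
shift cm [ 0.12 -0.05  2.74] turn [-0.001  0.003 -0.   ] rows>= 0.66
```

View pics/w5.png

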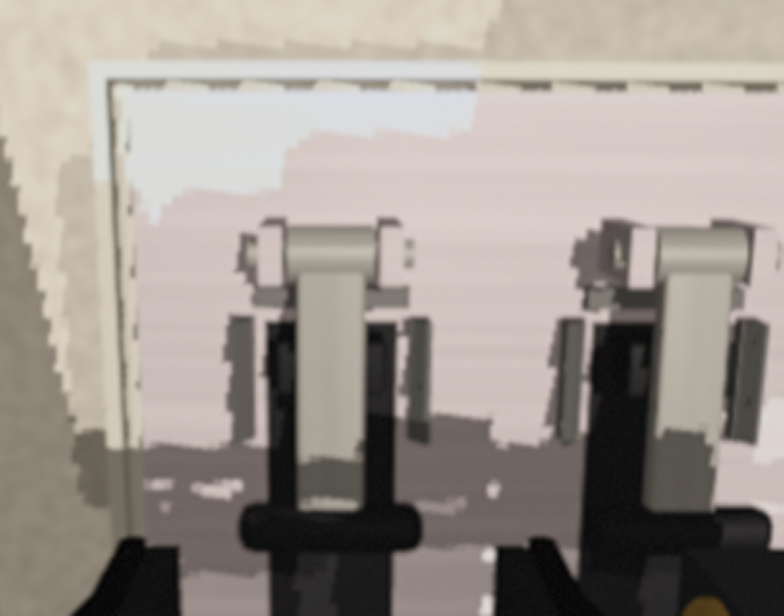

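Emit:
move_arm --pt "4.8 0.1 0 1.2 0 0 0" --pt "4.8 0 0 1.0 0 0 0" --pt "4.8 0 0 0.5 0 0 0" --pt "4.8 0 0 0 0 0 0" --pt "3 0 0 0 0 0 0"

```text
time_s: 3.27
tool_pos: [0.5684, 0.0741, 0.059]
tool_rot: [-180.0, -0.0, -170.0]
force: [0.2, 0.3, 1.1]
grip_width: 0.0458
```

Emit:
move_arm --pt "3 0 0 0 0 0 0" --pt "3 0 0 0 0 0 0"

```text
time_s: 3.43
tool_pos: [0.569, 0.0744, 0.0597]
tool_rot: [-180.0, 0.0, -170.0]
force: [-0.6, 0.2, -0.3]
grip_width: 0.0352
```

```bash
python3 - <<'E'
from h import *
o=env.get_obs();print(o["tool_pos"],ist(o["tool_pos"]),o["force"],o["grip_width"])
b=np.array(lev(1,0))
for t in (.2,.4,.6,.8,1.,1.2,1.4,1.6,1.8,1.85):
    a=np.array(lev(1,t)); print(t,(-(a-b)[[0]]/10).round(2),(-(a-b)[2]/10).round(2)); b=a
E
```

```text
[0.569  0.0744 0.0597] [ -3.2465 -62.494   59.7234] [-0.6491  0.1981 -0.2951] 0.03524362314395672
0.2 [0.1] -0.99
0.4 [0.3] -0.94
0.6 [0.48] -0.86
0.8 [0.64] -0.74
1.0 [0.78] -0.59
1.2 [0.89] -0.42
1.4 [0.96] -0.23
1.6 [1.] -0.03
1.8 [0.99] 0.17
1.85 [0.24] 0.07
```

Emit:
move_arm --pt "3 0 0 0 0 0 0" --pt "3 0.1 0 -1.0 0 0 0" --pt "3 0.3 0 -0.95 0 0 0" --pt "3 0.48 0 -0.86 0 0 0" --pt "3 0.64 0 -0.74 0 0 0"

```text
time_s: 3.85
tool_pos: [0.5541, 0.0718, 0.0966]
tool_rot: [-180.0, 0.1, -170.0]
force: [0.5, 0.4, -0.1]
grip_width: 0.0299
```

Emit:
move_arm --pt "3 0.78 0 -0.59 0 0 0" --pt "3 0.89 0 -0.42 0 0 0" --pt "3 0.96 0 -0.23 0 0 0" --pt "3 1.0 0 -0.03 0 0 0" --pt "3 1.0 0 0.17 0 0 0"

```text
time_s: 4.27
tool_pos: [0.507, 0.0634, 0.1059]
tool_rot: [-180.0, 0.0, -170.0]
force: [-0.2, -0.2, -0.0]
grip_width: 0.0301
```

Emit:
move_arm --pt "3 0.3 0 0.1 0 0 0" --pt "3 0 0 0 0 0 0"

```text
time_s: 4.43
tool_pos: [0.5037, 0.0627, 0.1041]
tool_rot: [-180.0, -0.1, -170.0]
force: [-0.1, 0.3, 0.2]
grip_width: 0.0299
```

```bash
python3 - <<'E'
from h import *
shot("wrist","w6",(100,50,560,310),1.7)
o=env.get_obs();print(o["tool_pos"],ist(o["tool_pos"]),o["force"],o["grip_width"],lev(1,1.85))
E
```

```text
[0.5046 0.0629 0.1044] [-68.7507 -62.7368 104.3782] [ 0.6671 -0.1044  0.6561] 0.02995222500852146 (np.float64(-65.77951234122565), -64, np.float64(106.51257965511597))
```

View pics/w6.png

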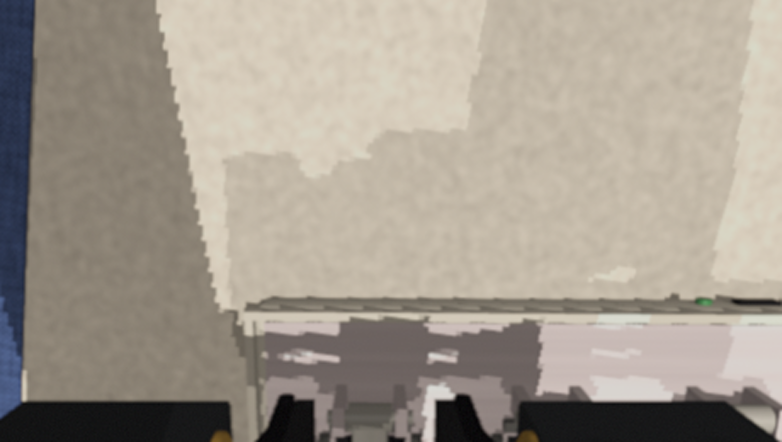

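```bash
python3 - <<'E'
from h import *
shot("side","d3",(280,180,420,280),5);shot("scene","s3",(290,180,470,310),4.4)
E
```

```text
(no output)
```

View pics/d3.png

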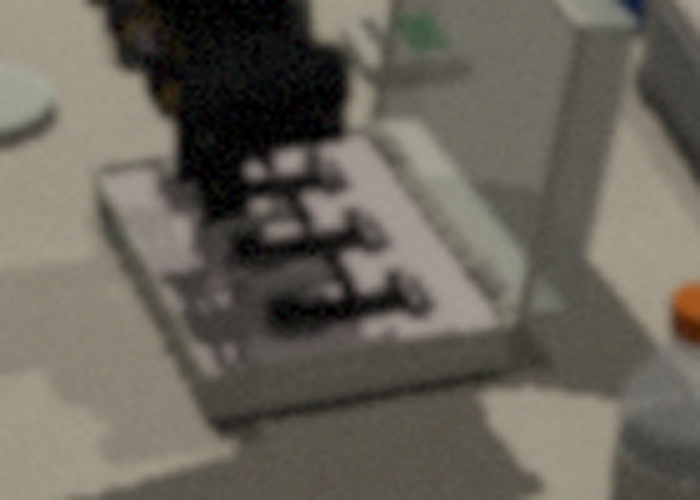

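View pics/s3.png

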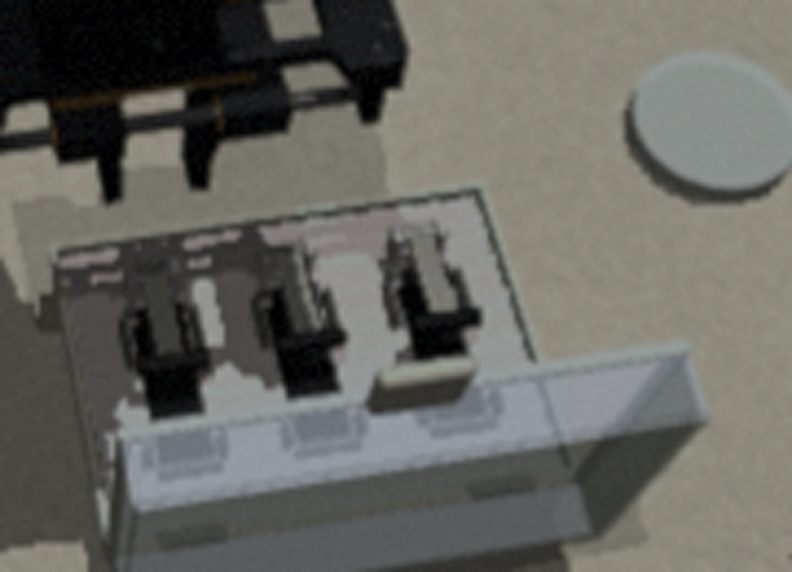

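Emit:
move_arm --pt "4.8 -1.0 0 -0.3 0 0 0" --pt "4.8 -2.2 0 0 0 0 0" --pt "4.8 -2.2 -0.1 0.6 0 0 0" --pt "4.8 -1.2 0 1.2 0 0 0" --pt "4.8 0 0 0.3 0 0 0" --force 25

```text
time_s: 5.0
tool_pos: [0.5721, 0.0741, 0.0851]
tool_rot: [180.0, -0.0, -170.0]
force: [-1.2, -0.1, 0.3]
grip_width: 0.0466
```

```bash
python3 - <<'E'
from h import *
plan(st(lev(1,0,6)),189.9)
E
```

```text
shift cm [ 0.17 -0.07  2.71] turn [ 0.001 -0.     0.003] rows>= 0.65
```

Emit:
move_arm --pt "4.8 0.2 0 1.2 0 0 0" --pt "4.8 0 0 0.9 0 0 0" --pt "4.8 0 0 0.5 0 0 0" --pt "4.8 0 0 0.1 0 0 0" --pt "4.8 0 0 0 0 0 0"

```text
time_s: 5.42
tool_pos: [0.5677, 0.0731, 0.0594]
tool_rot: [-180.0, -0.0, -170.0]
force: [0.3, 0.2, 0.0]
grip_width: 0.0477
```

Emit:
move_arm --pt "3 0 0 0 0 0 0" --pt "3 0 0 0 0 0 0" --pt "3 0 0 0 0 0 0" --pt "3 0 0 0 0 0 0" --pt "3 0 0 0 0 0 0"

```text
time_s: 5.83
tool_pos: [0.5686, 0.0733, 0.0601]
tool_rot: [-180.0, 0.0, -170.0]
force: [0.2, 0.3, -0.3]
grip_width: 0.0314
```

```bash
python3 - <<'E'
from h import *
o=env.get_obs();print(o["tool_pos"],ist(o["tool_pos"]),o["force"],o["grip_width"])
shot("wrist","w7",(100,50,560,310),1.7)
E
```

```text
[0.5686 0.0733 0.0601] [ -3.8702 -63.4955  60.142 ] [ 0.1809  0.2969 -0.3072] 0.03136003359939289
```

View pics/w7.png

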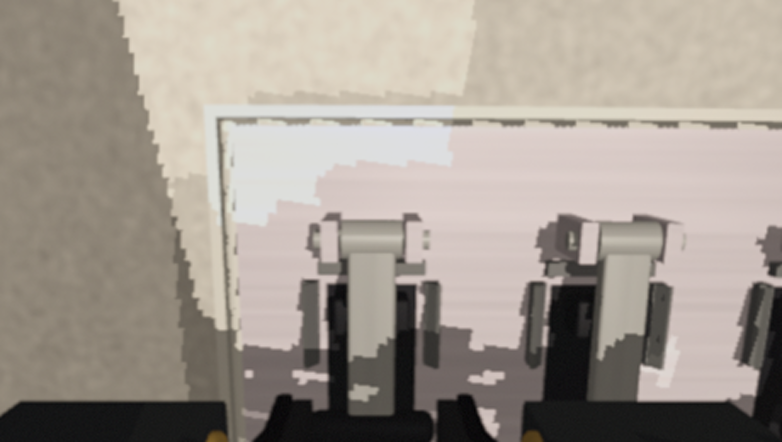

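Emit:
move_arm --pt "1 0 0 0 0 0 0" --pt "1 0 0 0 0 0 0" --pt "1 0 0 0 0 0 0"

```text
time_s: 6.13
tool_pos: [0.5684, 0.0733, 0.0598]
tool_rot: [-180.0, 0.0, -170.0]
force: [-0.4, 0.4, 0.1]
grip_width: 0.0172
```

```bash
python3 - <<'E'
from h import *
o=env.get_obs();print(o["tool_pos"],ist(o["tool_pos"]),o["force"],o["grip_width"])
shot("wrist","w8",(200,200,480,310),2.8)
E
```

```text
[0.5684 0.0733 0.0598] [ -4.1051 -63.4825  59.7794] [-0.3555  0.4473  0.1152] 0.01718648556735922
```

View pics/w8.png

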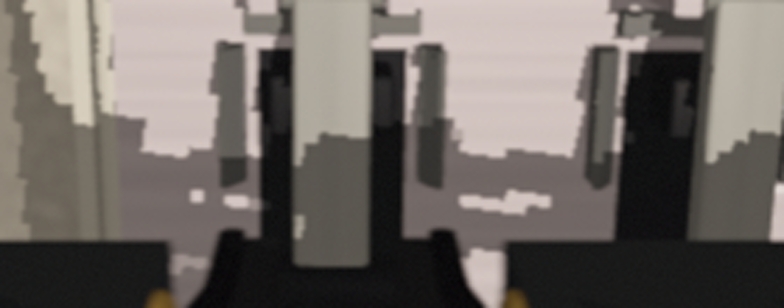

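```bash
python3 - <<'E'
from h import *
p,r=tool(); d=load("w7")
for z in (-.02,.006,.025):
    print(z,proj(d,p+r.apply([0,0,z])),proj(d,p+r.apply([0,.02,z])),proj(d,p+r.apply([.01,0.02,z])))
print(proj(d,st((-2,-64,52))),proj(d,st((-85,-108,36))), proj(d,st((-52,-64,50))))
E
```

```text
-0.02 [[320.088  325.0443]] [[371.5775 325.0193]] [[372.4655 301.1335]]
0.006 [[320.085  298.8659]] [[364.496  298.8515]] [[365.1497 277.9051]]
0.025 [[320.0832 283.8708]] [[360.4371 283.8607]] [[360.9736 264.6513]]
[[318.9914 301.5872]] [[219.7164 112.2878]] [[319.1871 191.3622]]
```

```bash
python3 - <<'E'
from h import *
for n in ("w7","w8"):
    d=load(n); im=d["img"].astype(float); d["img"]=np.clip(255*(im/255)**.4,0,255).astype(np.uint8); save(d,n+"g",(180,240,460,440),2.8)
E
```

```text
(no output)
```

View pics/w7g.png

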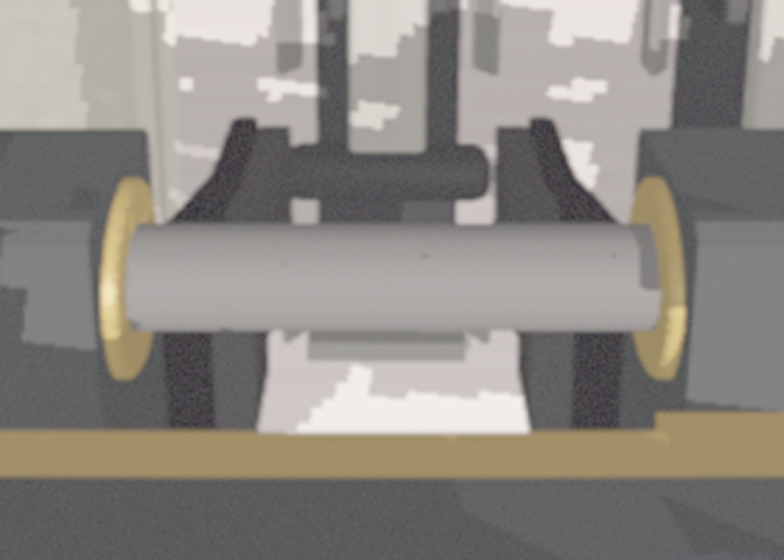

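View pics/w8g.png

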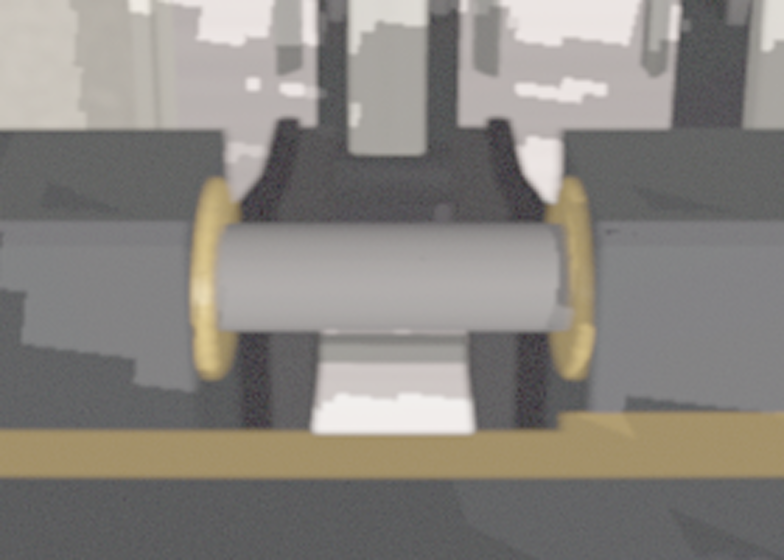

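```bash
python3 - <<'E'
from h import *
print(env.tip_reach,[a for a in dir(env) if a[0]!='_'])
p,r=tool()
s=shot("side","d5",(300,190,400,270),7.5); s["img"]=np.clip(255*(s["img"]/255.)**.5,0,255).astype(np.uint8); save(s,"d5",(300,190,400,270),7.5)
for z in (-.04,0,.006,.025): print(z,(proj(s,p+r.apply([0,.0,z]))[0]-[300,190])*7.5)
print((proj(s,st((-2,-64,52)))[0]-[300,190])*7.5)
E
```

```text
0.025 ['PlanningError', 'get_obs', 'tip_reach']
-0.04 [356.0072 212.8107]
0 [353.7107 317.9403]
0.006 [353.3733 333.4239]
0.025 [352.3165 381.9774]
[359.7147 337.7486]
```

View pics/d5.png

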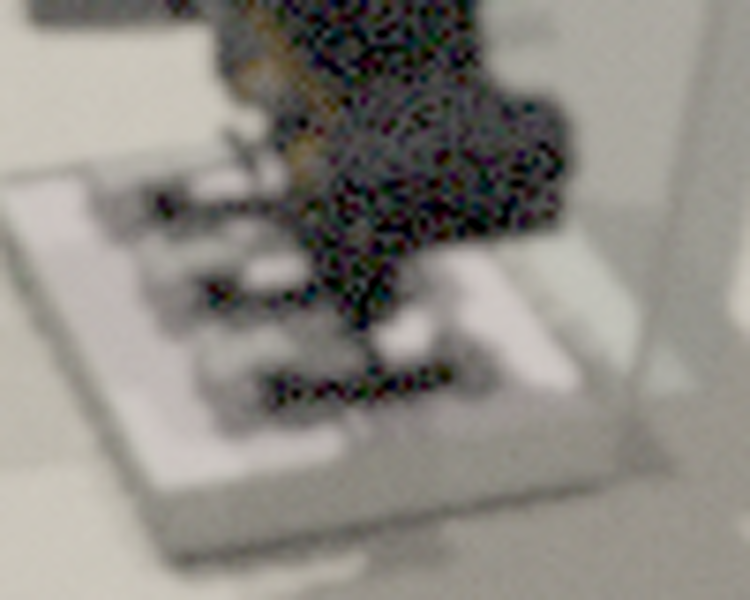

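Emit:
move_arm --pt "4.8 0 0 0 0 0 0" --pt "4.8 0 0 0 0 0 0" --pt "4.8 0 0 0 0 0 0" --pt "4.8 0 0 0 0 0 0" --pt "4.8 0 0 0.4 0 0 0"

```text
time_s: 6.65
tool_pos: [0.5691, 0.0734, 0.0564]
tool_rot: [-180.0, 0.1, -170.0]
force: [0.1, 1.0, 0.3]
grip_width: 0.0382
```

Emit:
move_arm --pt "4.8 0 0 0.2 0 0 0" --pt "4.8 0 0 0 0 0 0"

```text
time_s: 6.82
tool_pos: [0.5678, 0.0731, 0.053]
tool_rot: [-180.0, -0.1, -170.0]
force: [0.3, -1.2, 0.5]
grip_width: 0.046
```

```bash
python3 - <<'E'
from h import *
o=env.get_obs();print(o["tool_pos"],ist(o["tool_pos"]),o["force"],o["grip_width"])
d=shot("wrist","w9");im=d["img"].astype(float); d["img"]=np.clip(255*(im/255)**.4,0,255).astype(np.uint8); save(d,"w9",(180,200,460,400),2.8)
E
```

```text
[0.5678 0.0731 0.053 ] [ -4.6758 -63.5318  52.9938] [ 0.3271 -1.1825  0.5242] 0.045955332259255806
```

View pics/w9.png

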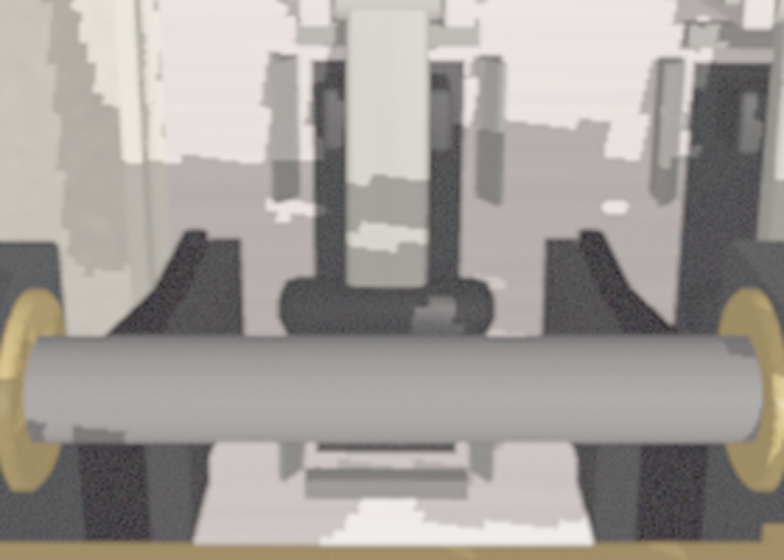

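Emit:
move_arm --pt "2 0 0 0.2 0 0 0" --pt "2 0 0 0.1 0 0 0" --pt "2 0 0 0 0 0 0" --pt "2 0 0 0 0 0 0" --pt "2 0 0 0 0 0 0"

```text
time_s: 7.28
tool_pos: [0.5684, 0.0724, 0.0506]
tool_rot: [-180.0, -0.0, -170.0]
force: [1.0, -2.5, -0.2]
grip_width: 0.0329
```

```bash
python3 - <<'E'
from h import *
o=env.get_obs();print(o["tool_pos"],ist(o["tool_pos"]),o["force"],o["grip_width"])
E
```

```text
[0.5684 0.0724 0.0506] [ -4.2305 -64.3492  50.6171] [ 0.9503 -2.4546 -0.2468] 0.03294769623408221
```

Emit:
move_arm --pt "2 0 0 0 0 0 0" --pt "2 0.03 0 -0.4 0 0 0" --pt "2 0.1 0 -0.6 0 0 0" --pt "2 0.3 0 -0.95 0 0 0" --pt "2 0.48 0 -0.86 0 0 0"

```text
time_s: 7.7
tool_pos: [0.5578, 0.0707, 0.0788]
tool_rot: [-180.0, -0.2, -170.0]
force: [-1.7, -5.1, -6.8]
grip_width: 0.033
```

```bash
python3 - <<'E'
from h import *
o=env.get_obs();print(o["tool_pos"],ist(o["tool_pos"]),o["force"],o["grip_width"])
shot("wrist","w10",(180,150,460,350),2.8)
E
```

```text
[0.5578 0.0707 0.0788] [-15.0084 -64.2059  78.7722] [-1.7105 -5.0532 -6.8469] 0.032976509159772925
```

View pics/w10.png

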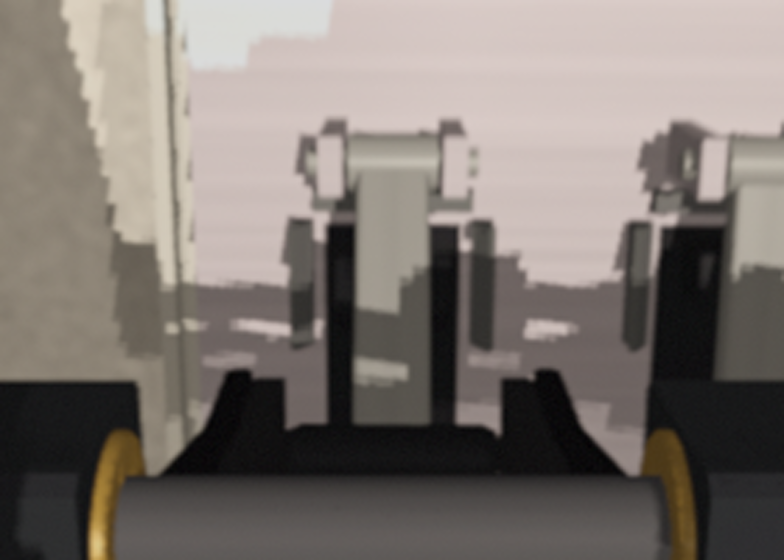

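Emit:
move_arm --pt "2 0.5 0 -0.7 0 0 0" --pt "2 0.75 0 -0.6 0 0 0" --pt "2 0.89 0 -0.42 0 0 0" --pt "2 0.96 0 -0.23 0 0 0" --pt "2 0.9 0 0 0 0 0"

```text
time_s: 8.17
tool_pos: [0.5216, 0.0645, 0.1005]
tool_rot: [-180.0, 0.4, -170.0]
force: [4.7, -3.5, 0.3]
grip_width: 0.0318
```

Emit:
move_arm --pt "2 0.8 0 0.15 0 0 0" --pt "2 0.3 0 0.1 0 0 0"

```text
time_s: 8.33
tool_pos: [0.5127, 0.063, 0.1003]
tool_rot: [-179.9, 0.6, -170.0]
force: [2.8, -3.7, 8.4]
grip_width: 0.0319
```

```bash
python3 - <<'E'
from h import *
o=env.get_obs();print(o["tool_pos"],ist(o["tool_pos"]),o["force"],o["grip_width"],lev(1,1.85,0))
shot("side","d6",(280,180,420,280),5)
E
```

```text
[0.5127 0.063  0.1003] [-60.6711 -63.9899 100.2865] [ 2.8481 -3.7093  8.4104] 0.031921023853451656 (np.float64(-65.77951234122565), -64, np.float64(97.51257965511597))
```

View pics/d6.png

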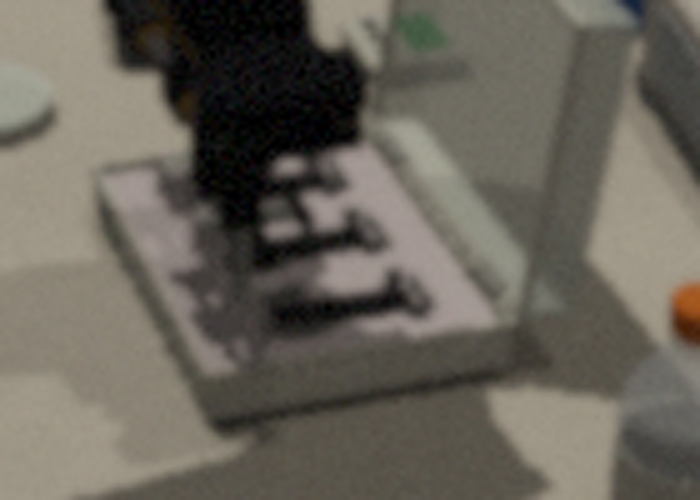

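Emit:
move_arm --pt "2 0.4 0 0.2 0 0 0" --pt "2 0.3 0 0.2 0 0 0" --pt "2 0 0 0 0 0 0"

```text
time_s: 8.63
tool_pos: [0.5077, 0.0622, 0.0984]
tool_rot: [-179.9, 0.8, -170.0]
force: [1.4, -4.6, 15.9]
grip_width: 0.0324
```

Emit:
move_arm --pt "4.8 0 0 0 0 0 0" --pt "4.8 0 0 0 0 0 0" --pt "4.8 0 0 -1 0 0 0" --pt "4.8 0 0 -2 0 0 0" --pt "4.8 0 0 -2 0 0 0"

```text
time_s: 9.05
tool_pos: [0.5013, 0.0632, 0.1428]
tool_rot: [179.9, -0.0, -169.9]
force: [0.2, 0.4, 0.1]
grip_width: 0.0471
```

```bash
python3 - <<'E'
from h import *
o=env.get_obs();print(o["tool_pos"],ist(o["tool_pos"]),o["force"],o["grip_width"],lev(1,1.85,0))
shot("side","d7",(280,180,420,280),5);shot("wrist","w11",(150,150,560,310),1.9)
plan(st((-2,0,100)),189.9)
E
```

```text
[0.5013 0.0632 0.1428] [-71.8982 -61.9065 142.7888] [0.1832 0.4134 0.0921] 0.04712222057793235 (np.float64(-65.77951234122565), -64, np.float64(97.51257965511597))
shift cm [-6.66  6.18  4.67] turn [0.001 0.007 0.004] rows>= 2.45
```

View pics/d7.png

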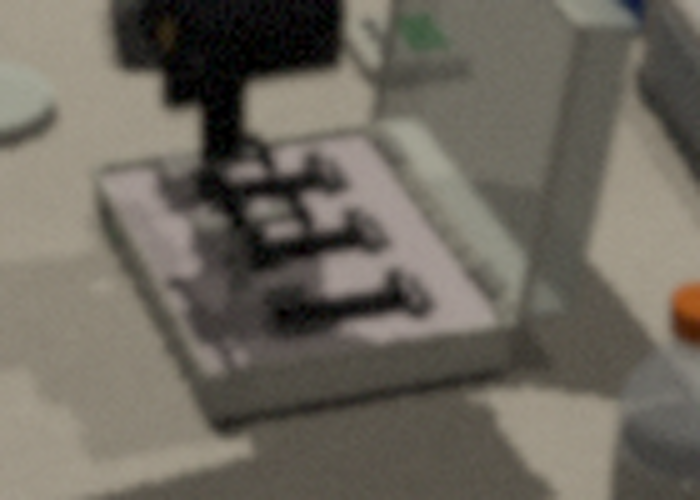

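Emit:
move_arm --pt "4.8 -1.5 1.5 0 0 0 0" --pt "4.8 -2.2 2.2 0.8 0 0 0" --pt "4.8 -2.0 1.7 1.4 0 0 0" --pt "4.8 -0.9 0.7 1.5 0 0 0" --pt "4.8 0 0 1.0 0 0 0"

```text
time_s: 9.57
tool_pos: [0.5566, 0.1374, 0.0936]
tool_rot: [179.8, -0.0, -169.7]
force: [-0.7, -0.2, 0.1]
grip_width: 0.048
```

```bash
python3 - <<'E'
from h import *
o=env.get_obs();print(ist(o["tool_pos"]))
plan(st((-2,0,51)),189.9)
E
```

```text
[-4.7104  1.6894 93.6028]
shift cm [-0.27 -0.18  4.26] turn [ 0.003 -0.     0.007] rows>= 1.02
```

Emit:
move_arm --pt "4.8 -0.2 -0.1 1.4 0 0 0.006" --pt "4.8 0 0 1.4 0 0 0" --pt "4.8 0 0 0.9 0 0 0" --pt "4.8 0 0 0.4 0 0 0" --pt "4.8 0 0 0 0 0 0"

```text
time_s: 9.98
tool_pos: [0.5576, 0.132, 0.053]
tool_rot: [-180.0, -0.1, -170.3]
force: [-0.6, -0.5, 0.1]
grip_width: 0.0477
```

```bash
python3 - <<'E'
from h import *
o=env.get_obs();print(ist(o["tool_pos"]),o["force"])
plan(st((-3,0,50.5)),189.9)
E
```

```text
[-4.5951 -3.7458 52.9596] [-0.5653 -0.4835  0.1108]
shift cm [-0.16  0.38  0.25] turn [-0.    -0.002 -0.004] rows>= 0.11
```

Emit:
move_arm --pt "4.8 -0.1 0.3 0.2 0 0 0" --pt "2 0 0 0 0 0 0" --pt "2 0 0 0 0 0 0" --pt "2 0 0 0 0 0 0" --pt "2 0 0 0 0 0 0"

```text
time_s: 10.4
tool_pos: [0.5597, 0.1357, 0.0525]
tool_rot: [-180.0, 0.1, -170.3]
force: [0.0, 0.0, 0.7]
grip_width: 0.0325
```

Emit:
move_arm --pt "2 0 0 0 0 0 0" --pt "2 0 0 0 0 0 0"

```text
time_s: 10.57
tool_pos: [0.5597, 0.1357, 0.0523]
tool_rot: [180.0, 0.1, -170.3]
force: [0.0, 1.2, 1.4]
grip_width: 0.0324
```

```bash
python3 - <<'E'
from h import *
o=env.get_obs();print(ist(o["tool_pos"]),o["force"],o["grip_width"])
E
```

```text
[-1.8757 -0.4991 52.3051] [0.0177 1.1602 1.3999] 0.032402780519686786
```

Held (32.4 mm stable). Swing it open.

Emit:
move_arm --pt "2 0.03 0 -0.4 0 0 0" --pt "2 0.1 0 -0.6 0 0 0" --pt "2 0.3 0 -0.95 0 0 0" --pt "2 0.48 0 -0.86 0 0 0" --pt "2 0.64 0 -0.72 0 0 0"

```text
time_s: 10.98
tool_pos: [0.542, 0.1326, 0.0871]
tool_rot: [-180.0, -0.2, -170.3]
force: [-1.1, -0.1, -8.1]
grip_width: 0.0321
```

Emit:
move_arm --pt "2 0.78 0 -0.59 0 0 0" --pt "2 0.89 0 -0.42 0 0 0" --pt "2 0.96 0 -0.23 0 0 0" --pt "2 1.0 0 0 0 0 0" --pt "2 1.0 0 0.2 0 0 0"

```text
time_s: 11.4
tool_pos: [0.5012, 0.1257, 0.1009]
tool_rot: [-180.0, 0.5, -170.3]
force: [3.9, -0.2, 9.1]
grip_width: 0.0314
```

Emit:
move_arm --pt "2 0.35 0 0.2 0 0 0" --pt "2 0 0 0 0 0 0" --pt "4.8 0 0 0 0 0 0" --pt "4.8 0 0 0 0 0 0" --pt "4.8 0 0 -1 0 0 0"

```text
time_s: 11.82
tool_pos: [0.4933, 0.1242, 0.1048]
tool_rot: [-180.0, -0.2, -170.3]
force: [-1.0, -0.5, -0.4]
grip_width: 0.0436
```

Emit:
move_arm --pt "4.8 0 0 -2 0 0 0" --pt "4.8 -0.5 1 -1 0 0 0" --pt "4.8 -1.5 1.8 0 0 0 0" --pt "4.8 -2 1.8 0 0 0 0" --pt "4.8 -1.2 1 0 0 0 0"

```text
time_s: 12.23
tool_pos: [0.5379, 0.1922, 0.1368]
tool_rot: [179.9, 0.2, -170.2]
force: [-0.4, 1.4, -0.7]
grip_width: 0.0479
```

```bash
python3 - <<'E'
from h import *
shot("side","d8",(280,180,420,280),5);o=env.get_obs();print(ist(o["tool_pos"]),o["force"],o["grip_width"])
plan(st((-2,64,51)),189.9)
E
```

```text
[-12.2609  60.8507 136.4821] [2.4978 1.6465 0.7571] 0.04790955429047864
shift cm [-0.99  0.28  8.55] turn [0.004 0.004 0.   ] rows>= 2.07
```

View pics/d8.png

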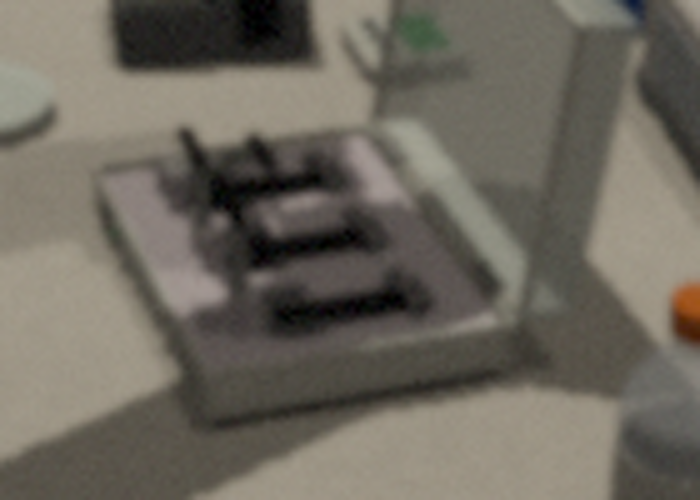

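Emit:
move_arm --pt "4.8 -0.6 0.2 1.8 0 0 0" --pt "4.8 -0.2 0 2.6 0 0 0" --pt "4.8 0 0 2.3 0 0 0" --pt "4.8 0 0 1.2 0 0 0" --pt "4.8 0 0 0.3 0 0 0"

```text
time_s: 12.7
tool_pos: [0.5423, 0.1915, 0.0511]
tool_rot: [-180.0, -0.3, -170.3]
force: [-0.8, -0.5, 0.9]
grip_width: 0.0482
```

Emit:
move_arm --pt "4.8 0 0 0 0 0 0"

```text
time_s: 12.78
tool_pos: [0.5437, 0.1919, 0.0531]
tool_rot: [-180.0, -0.1, -170.3]
force: [-0.1, 0.2, 0.9]
grip_width: 0.0476
```

```bash
python3 - <<'E'
from h import *
o=env.get_obs();print(ist(o["tool_pos"]),o["force"],o["grip_width"])
plan(st((-2,64,51.5)),189.9)
E
```

```text
[-8.026  57.6487 53.0997] [-0.138   0.2184  0.9147] 0.04760492904712474
shift cm [-0.6   0.64  0.16] turn [-0.    -0.002 -0.003] rows>= 0.21
```

Emit:
move_arm --pt "4.8 -0.5 0.6 0.15 0 0 0" --pt "2 0 0 0 0 0 0" --pt "2 0 0 0 0 0 0" --pt "2 0 0 0 0 0 0" --pt "2 0 0 0 0 0 0"

```text
time_s: 13.2
tool_pos: [0.5489, 0.1988, 0.0529]
tool_rot: [180.0, 0.1, -170.3]
force: [0.9, 0.9, 1.6]
grip_width: 0.0327
```

Emit:
move_arm --pt "2 0 0 0 0 0 0" --pt "2 0 0 0 0 0 0"

```text
time_s: 13.37
tool_pos: [0.5489, 0.1988, 0.0527]
tool_rot: [180.0, 0.1, -170.3]
force: [1.7, -0.0, 1.4]
grip_width: 0.0324
```

```bash
python3 - <<'E'
from h import *
o=env.get_obs();print(ist(o["tool_pos"]),o["force"],o["grip_width"])
E
```

```text
[-1.6906 63.4936 52.6805] [ 1.6971 -0.026   1.3634] 0.03240195560664302
```

Emit:
move_arm --pt "2 0.03 0 -0.4 0 0 0" --pt "2 0.1 0 -0.6 0 0 0" --pt "2 0.3 0 -0.95 0 0 0" --pt "2 0.48 0 -0.86 0 0 0" --pt "2 0.64 0 -0.72 0 0 0"

```text
time_s: 13.78
tool_pos: [0.5309, 0.1957, 0.0873]
tool_rot: [-180.0, -0.2, -170.3]
force: [-0.6, -0.5, -5.7]
grip_width: 0.0316
```

Emit:
move_arm --pt "2 0.78 0 -0.59 0 0 0" --pt "2 0.89 0 -0.42 0 0 0" --pt "2 0.96 0 -0.23 0 0 0" --pt "2 1.0 0 0 0 0 0" --pt "2 1.0 0 0.2 0 0 0"

```text
time_s: 14.2
tool_pos: [0.4898, 0.1887, 0.101]
tool_rot: [180.0, 0.5, -170.3]
force: [2.5, -0.8, 10.8]
grip_width: 0.0307
```

Emit:
move_arm --pt "2 0.35 0 0.2 0 0 0" --pt "2 0 0 0 0 0 0" --pt "4.8 0 0 0 0 0 0" --pt "4.8 0 0 0 0 0 0" --pt "4.8 0 0 -1 0 0 0"

```text
time_s: 14.62
tool_pos: [0.482, 0.1869, 0.1048]
tool_rot: [-180.0, -0.2, -170.3]
force: [-0.8, -0.1, -0.2]
grip_width: 0.0437
```

Emit:
move_arm --pt "4.8 0 0 -2 0 0 0" --pt "4.8 0 -1 -3 0 0 0" --pt "4.8 0 -2.5 -3 0 0 0" --pt "4.8 0 -3.5 -2 0 0 0" --pt "4.8 0 -4.1 0 0 0 0"

```text
time_s: 15.03
tool_pos: [0.5047, 0.0799, 0.2116]
tool_rot: [180.0, 0.5, -170.0]
force: [2.1, -0.1, 0.2]
grip_width: 0.0476
```

```bash
python3 - <<'E'
from h import *
shot("side","d9",(280,180,420,280),5);s=shot("scene","s9",(90,190,270,310),4.4);save(s,"s9b",(290,180,470,310),4.4)
o=env.get_obs();print(o["tool_pos"],ist(o["tool_pos"]),o["force"],o["grip_width"])
E
```

```text
[0.504  0.0702 0.2075] [-68.0377 -55.4235 207.5277] [ 0.451   0.4634 -1.4362] 0.04818811322919123
```

View pics/s9b.png

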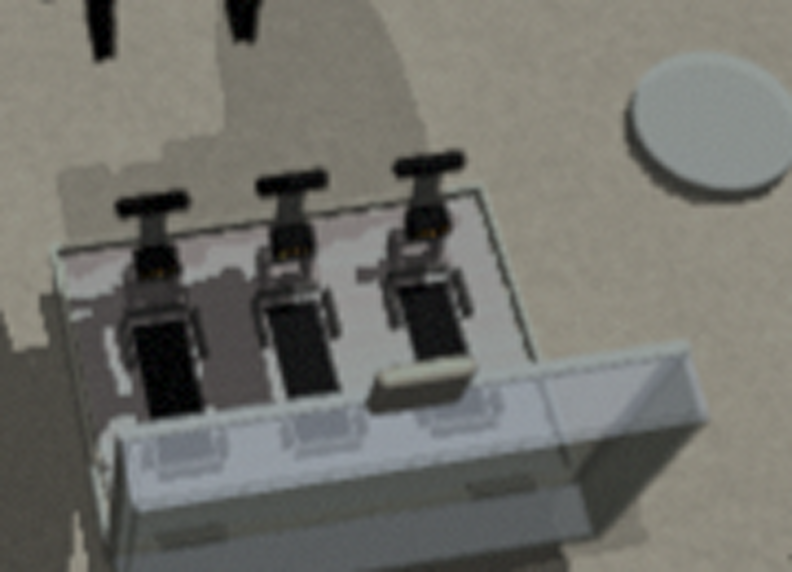

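View pics/s9.png

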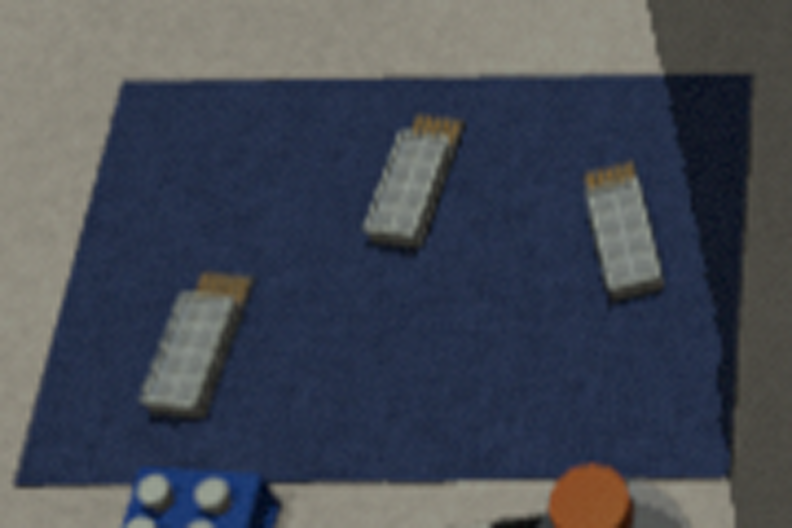

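```bash
python3 - <<'E'
from h import *
plan((.5023,-.132,.13),196)
E
```

```text
shift cm [  3.38 -19.91   7.83] turn [-0.004  0.002 -0.121] rows>= 5.19
```

Emit:
move_arm --pt "4.8 0.4 -3.5 0 0 0 0" --pt "4.8 0.6 -4 0 0 0 0" --pt "4.8 0.8 -4 1 0 0 -0.03" --pt "4.8 0.8 -4 1.5 0 0 -0.05" --pt "4.8 0.4 -2.5 2 0 0 -0.04"

```text
time_s: 15.55
tool_pos: [0.5062, -0.1069, 0.1627]
tool_rot: [-179.8, 0.1, -163.5]
force: [0.5, -1.2, 0.0]
grip_width: 0.0479
```

Emit:
move_arm --pt "4.8 0 -1.5 2 0 0 0" --pt "4.8 0 0 1 0 0 0" --pt "4.8 0 0 0 0 0 0" --pt "4.8 0 0 0 0 0 0"

```text
time_s: 15.88
tool_pos: [0.5104, -0.1148, 0.1314]
tool_rot: [179.9, -0.1, -163.4]
force: [-0.5, -0.2, 0.5]
grip_width: 0.0481
```

```bash
python3 - <<'E'
from h import *
o=env.get_obs();print(o["tool_pos"],o["tool_rot"],o["force"],o["grip_width"],o["joint_velocities"].max())
shot("wrist","w12",(180,110,460,310),2.8)
plan((.5023,-.132,.13),196)
E
```

```text
[ 0.5104 -0.1148  0.1314] [ 179.9132   -0.0524 -163.3517] [-0.5021 -0.2079  0.5485] 0.04809152846018825 0.11227865237684287
shift cm [ 1.35 -1.41  0.22] turn [0.    0.001 0.012] rows>= 0.47
```

View pics/w12.png

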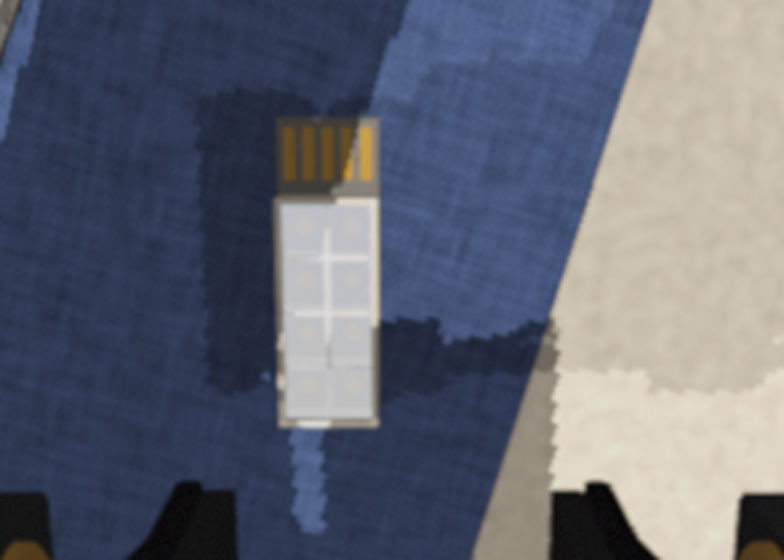

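```bash
cat >> fit.py <<'E'
def slide(d,w,lid,tail,x0,z0=2):
    L=[(-18,-12.5,z0+15.5),(-18,12.5,z0+15.5),(38,12.5,z0+15.5),(38,-12.5,z0+15.5)]; T=[(-38,-13,z0+4),(-38,13,z0+4)]
    return fit([(d,P,w(*q)) for P,q in zip(L+T,lid+tail)],x0)
def gpoint(x,g=10):
    return (x[0]+g/1000*np.cos(x[2]),x[1]+g/1000*np.sin(x[2]))
E
python3 - <<'E'
from fit import *
d=load("w12");w=lambda x,y:(180+x/2.8,110+y/2.8)
x=slide(d,w,[(275,198),(380,196),(379,427),(278,428)],[(278,117),(378,118)],(.49,-.13,.28))
g=gpoint(x);print(g);plan((*g,.06),180+np.degrees(x[2]))
E
```

```text
pose [ 0.4935 -0.1364] 16.302218232115678
[[0.2, 1.7], [-0.6, 2.6], [-0.5, -1.4], [0.7, -2.0], [-0.6, -0.1], [1.0, -0.3]]
(np.float64(0.5030558874237745), np.float64(-0.13363307991721057))
shift cm [ 1.33 -1.59  7.22] turn [0.    0.001 0.007] rows>= 1.8
```

Emit:
move_arm --pt "4.8 0.5 -0.6 2 0 0 0.006" --pt "4.8 0.5 -0.6 2.5 0 0 0" --pt "4.8 0.3 -0.3 2.5 0 0 0" --pt "4.8 0 0 1.2 0 0 0" --pt "4.8 0 0 0.4 0 0 0"

```text
time_s: 16.35
tool_pos: [0.5018, -0.133, 0.0444]
tool_rot: [179.9, -0.1, -163.7]
force: [-0.2, 1.4, 0.1]
grip_width: 0.0477
```

Emit:
move_arm --pt "4.8 0 0 0 0 0 0" --pt "4.8 0 0 0 0 0 0"

```text
time_s: 16.52
tool_pos: [0.504, -0.1338, 0.047]
tool_rot: [-180.0, 0.1, -163.7]
force: [-0.4, 0.3, 0.3]
grip_width: 0.0482
```

```bash
python3 - <<'E'
from h import *
o=env.get_obs();print(o["tool_pos"],o["tool_rot"],o["force"],o["grip_width"],o["joint_velocities"].max())
d=shot("wrist","w13");im=d["img"].astype(float); d["img"]=np.clip(255*(im/255)**.5,0,255).astype(np.uint8); save(d,"w13",(160,150,480,390),2.5)
plan((.503,-.1336,.025),196.3)
E
```

```text
[ 0.504  -0.1338  0.047 ] [-179.9519    0.1283 -163.6873] [-0.3824  0.3282  0.2857] 0.048244719180959635 0.2524609317836082
shift cm [0.11 0.08 2.22] turn [-0.001  0.003 -0.   ] rows>= 0.53
```

View pics/w13.png

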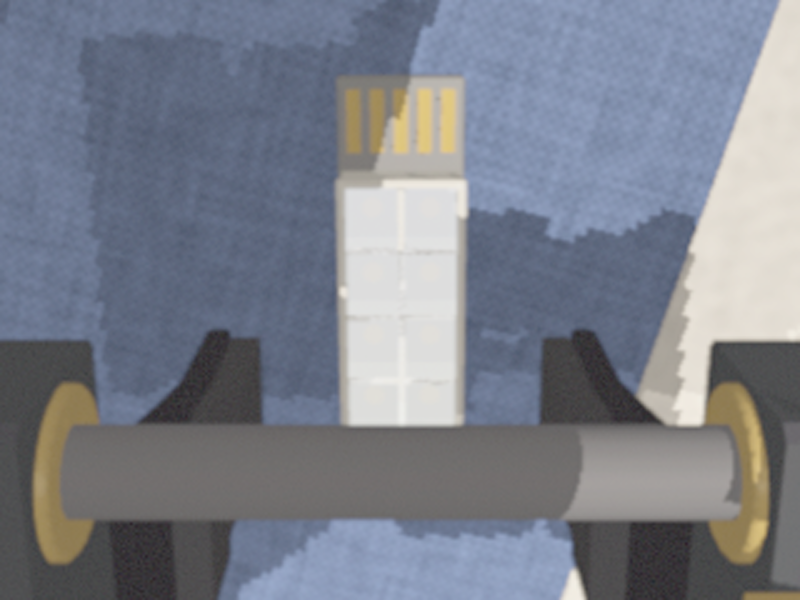

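Emit:
move_arm --pt "4.8 0.1 0.05 1.0 0 0 0" --pt "4.8 0 0 0.8 0 0 0" --pt "4.8 0 0 0.4 0 0 0" --pt "4.8 0 0 0.2 0 0 0" --pt "4.8 0 0 0 0 0 0"

```text
time_s: 16.98
tool_pos: [0.5008, -0.1343, 0.0206]
tool_rot: [180.0, -0.1, -163.8]
force: [0.1, 0.6, 0.6]
grip_width: 0.0481
```

```bash
python3 - <<'E'
from h import *
o=env.get_obs();print(o["tool_pos"],o["tool_rot"],o["force"],o["grip_width"],o["joint_velocities"].max())
d=shot("wrist","w14");im=d["img"].astype(float); d["img"]=np.clip(255*(im/255)**.5,0,255).astype(np.uint8); save(d,"w14",(160,150,480,390),2.5)
s=shot("side","d14",(270,240,400,340),6)
E
```

```text
[ 0.5008 -0.1343  0.0206] [ 179.9588   -0.0751 -163.7773] [0.0925 0.57   0.5981] 0.048052592893780194 0.2954556890452812
```

View pics/w14.png

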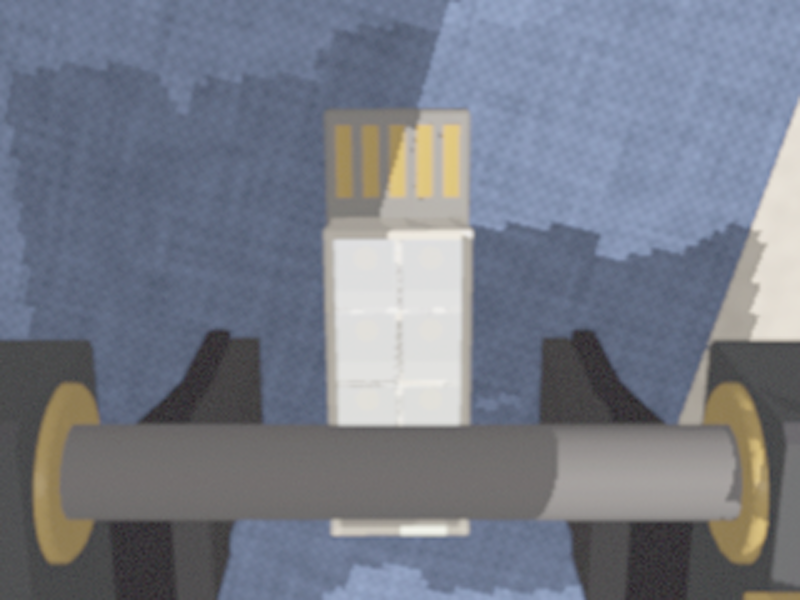

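View pics/d14.png

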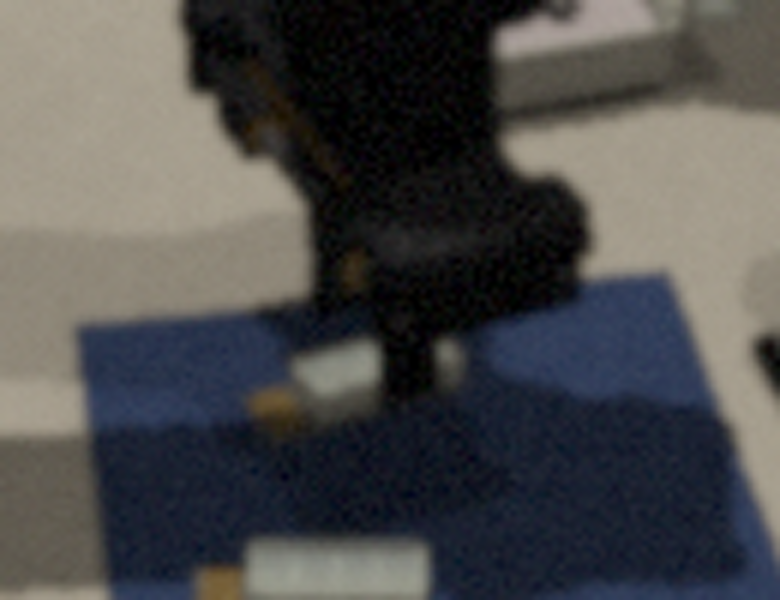

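```bash
python3 - <<'E'
from h import *
s=load("d14");p,r=tool()
for z in (0,.006,.012,.018,.025):
    print(z,[(proj(s,p+r.apply([x,-.026,z]))[0]-[270,240])*6 for x in(-.0095,.0095)])
E
```

```text
0 [array([427.9122, 388.1692]), array([379.5031, 401.9589])]
0.006 [array([427.6984, 401.3104]), array([379.4182, 415.1378])]
0.012 [array([427.4858, 414.3821]), array([379.3339, 428.2469])]
0.018 [array([427.2745, 427.385 ]), array([379.25  , 441.2865])]
0.025 [array([427.0296, 442.4689]), array([379.1529, 456.4126])]
```

Emit:
move_arm --pt "4.8 -0.2 0 0.6 0 0 0" --pt "4.8 0 0 0.4 0 0 0" --pt "4.8 0 0 0.1 0 0 0" --pt "4.8 0 0 0 0 0 0"

```text
time_s: 17.42
tool_pos: [0.5029, -0.1337, 0.0099]
tool_rot: [180.0, -0.1, -163.8]
force: [0.3, 0.0, -0.8]
grip_width: 0.048
```

```bash
python3 - <<'E'
from h import *
o=env.get_obs();print(o["tool_pos"],o["tool_rot"],o["force"],o["grip_width"],o["joint_velocities"].max())
E
```

```text
[ 0.5029 -0.1337  0.0099] [ 179.9688   -0.0561 -163.7704] [ 0.2979  0.0197 -0.7934] 0.04795871563631051 0.2373498106871351
```

Emit:
move_arm --pt "1.5 0 0 0 0 0 0" --pt "1.5 0 0 0 0 0 0" --pt "1.5 0 0 0 0 0 0" --pt "1.5 0 0 0 0 0 0" --pt "1.5 0 0 0 0 0 0" --force 30

```text
time_s: 17.83
tool_pos: [0.5035, -0.1339, 0.0106]
tool_rot: [-180.0, 0.0, -163.8]
force: [0.0, -0.1, 0.9]
grip_width: 0.0243
```

Emit:
move_arm --pt "1.5 0 0 0 0 0 0" --pt "1.5 0 0 -0.4 0 0 0" --pt "1.5 0 0 -0.8 0 0 0" --pt "1.5 0 0 -0.8 0 0 0" --pt "1.5 0 0 -0.4 0 0 0"

```text
time_s: 18.25
tool_pos: [0.5043, -0.1341, 0.0362]
tool_rot: [-179.9, 0.1, -163.8]
force: [0.1, -0.1, -0.5]
grip_width: 0.0246
```

```bash
python3 - <<'E'
from h import *
o=env.get_obs();print(o["tool_pos"],o["tool_rot"],o["force"],o["grip_width"],o["joint_velocities"].max())
d=shot("wrist","w15");im=d["img"].astype(float); d["img"]=np.clip(255*(im/255)**.5,0,255).astype(np.uint8); save(d,"w15",(160,150,480,390),2.5)
E
```

```text
[ 0.5043 -0.1341  0.0362] [-179.9346    0.1147 -163.7721] [ 0.1034 -0.0695 -0.5492] 0.02464875100848915 4.762855537087608
```

View pics/w15.png

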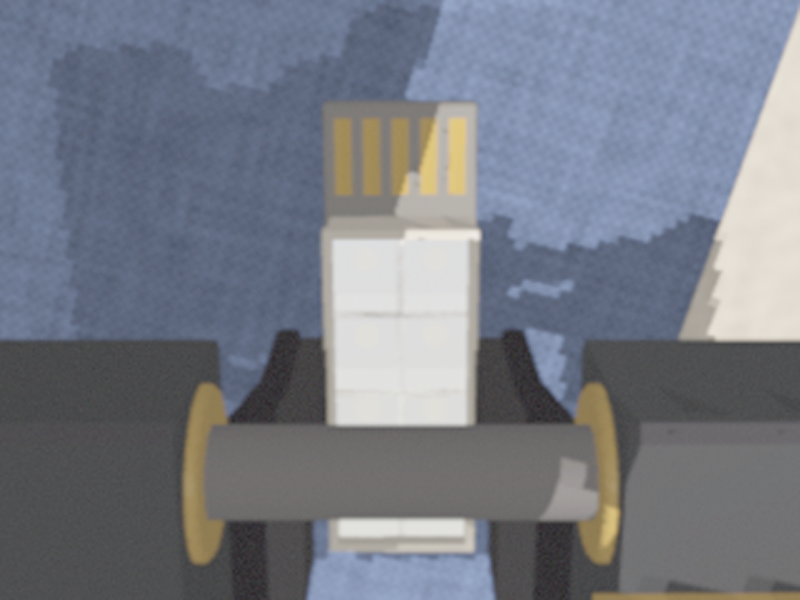

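```bash
python3 - <<'E'
from h import *
plan(st((10.3,-64.4,150)),189.9)
E
```

```text
shift cm [-13.36  17.87 -11.33] turn [-0.002  0.003  0.11 ] rows>= 6.0
```

Emit:
move_arm --pt "1.5 0 0 -1.5 0 0 0" --pt "1.5 0 0 -2.5 0 0 0.02" --pt "1.5 0 0 -3 0 0 0.04" --pt "1.5 0 0 -2.5 0 0 0.04" --pt "1.5 0 0 -1.5 0 0 0.01"

```text
time_s: 18.72
tool_pos: [0.5048, -0.1342, 0.1479]
tool_rot: [-179.9, 0.2, -170.2]
force: [0.6, -0.5, -0.8]
grip_width: 0.0246
```

```bash
python3 - <<'E'
from h import *
print(env.get_obs()["grip_width"])
plan(st((10.3,-64.4,150)),189.9)
E
```

```text
0.024551180132383485
shift cm [-11.25  19.26  -0.2 ] turn [-0.002  0.004 -0.001] rows>= 5.35
```

Emit:
move_arm --pt "1.5 -1 2 0 0 0 0" --pt "1.5 -2 3.3 0 0 0 0" --pt "1.5 -2 3.3 0 0 0 0" --pt "1.5 -2 3.3 0 0 0 0" --pt "1.5 -2 3.3 0 0 0 0"

```text
time_s: 19.13
tool_pos: [0.5663, 0.033, 0.145]
tool_rot: [-180.0, 0.1, -170.1]
force: [0.9, 0.4, 0.1]
grip_width: 0.0246
```

Emit:
move_arm --pt "1.5 -1.5 2.5 0 0 0 0" --pt "1.5 -0.7 1.4 0 0 0 0" --pt "1.5 0 0 0 0 0 0" --pt "1.5 0 0 0 0 0 0" --pt "1.5 0 0 0 0 0 0"

```text
time_s: 19.55
tool_pos: [0.5805, 0.0719, 0.1444]
tool_rot: [-179.9, -0.0, -170.2]
force: [0.2, -0.3, -0.5]
grip_width: 0.0242
```

```bash
python3 - <<'E'
from h import *
o=env.get_obs();print(o["grip_width"],o["joint_velocities"].round(1),ist(o["tool_pos"]))
plan(st((10.3,-64.4,75)),189.9)
d=shot("wrist","w16");im=d["img"].astype(float); d["img"]=np.clip(255*(im/255)**.6,0,255).astype(np.uint8); save(d,"w16",(160,150,480,390),2.5)
E
```

```text
0.024235767687467175 [ 0.8 -0.4  0.7  0.2 -0.1  0.1 -0.1] [  7.6613 -66.8664 144.3971]
shift cm [-0.27  0.26  6.94] turn [-0.001 -0.001 -0.001] rows>= 1.67
```

View pics/w16.png

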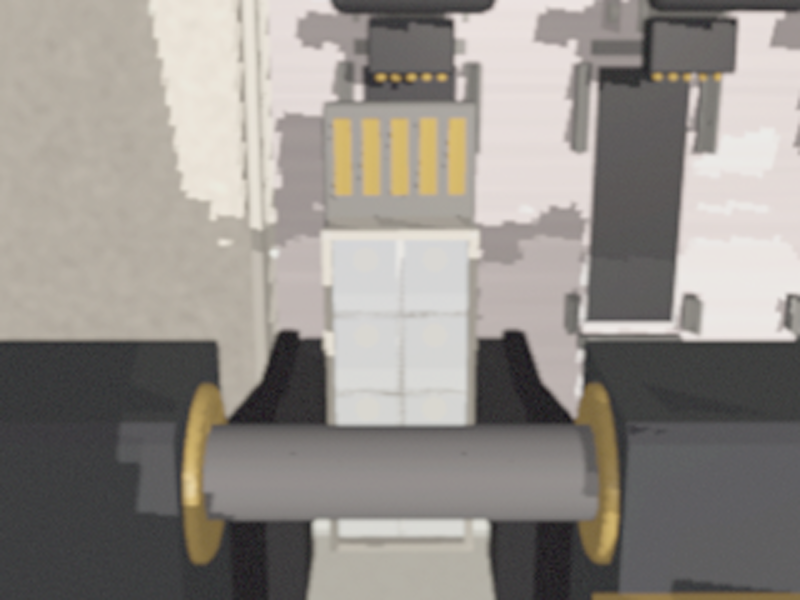

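```bash
python3 - <<'E'
from fit import *
d=load("w16");w=lambda x,y:(160+x/2.5,150+y/2.5)
p,r=tool();S0=ist(p)
for z0 in (134,136,138):
    x=slide(d,w,[(321,230),(479,232),(475,547),(330,548)],[(323,103),(476,103)],(.57,.07,.17),z0)
    print(ist([x[0],x[1],0])[:2]-S0[:2], np.degrees(x[2])-9.9)
E
```

```text
pose [0.5699 0.0702] 10.19935565572369
[[0.8, 2.5], [-0.6, 1.3], [-0.8, -2.1], [0.6, -2.2], [-0.4, 0.1], [0.4, -0.3]]
[-10.7263   0.5505] 0.29935565572368894
pose [0.5694 0.0701] 10.215011568453386
[[0.4, 2.5], [-0.2, 1.3], [-0.4, -0.6], [0.3, -0.7], [-0.8, -0.5], [0.8, -0.9]]
[-11.2418   0.5537] 0.31501156845338585
pose [0.5687 0.07  ] 10.218564975474017
[[-0.1, 2.0], [0.2, 0.8], [-0.0, 0.4], [-0.1, 0.3], [-1.2, -1.8], [1.2, -2.2]]
[-12.0144   0.555 ] 0.3185649754740165
```

Emit:
move_arm --pt "1.5 -0.15 0.12 2 0 0 0" --pt "1.5 -0.15 0.12 2.5 0 0 0" --pt "1.5 0 0 2.3 0 0 0" --pt "1.5 0 0 1.5 0 0 0" --pt "1.5 0 0 0.6 0 0 0"

```text
time_s: 20.02
tool_pos: [0.5813, 0.074, 0.0528]
tool_rot: [-180.0, -0.3, -170.2]
force: [-0.0, 0.5, 0.2]
grip_width: 0.0243
```

Emit:
move_arm --pt "1.5 0 0 0 0 0 0" --pt "1.5 0 0 0 0 0 0"

```text
time_s: 20.18
tool_pos: [0.5837, 0.0755, 0.0561]
tool_rot: [-180.0, 0.0, -170.2]
force: [0.5, 0.3, -0.1]
grip_width: 0.0241
```

```bash
python3 - <<'E'
from h import *
o=env.get_obs();print(o["grip_width"],o["joint_velocities"].round(1),ist(o["tool_pos"]),o["force"])
plan(st((10.7,-64.5,48)),189.9)
d=shot("wrist","w17");im=d["img"].astype(float); d["img"]=np.clip(255*(im/255)**.6,0,255).astype(np.uint8); save(d,"w17",(160,100,480,340),2.5)
E
```

```text
0.02413957355854174 [-0.2 -0.9 -0.4 -1.2  0.  -0.  -0. ] [ 11.3992 -63.9349  56.1411] [ 0.5048  0.3317 -0.0626]
shift cm [ 0.07 -0.06  0.81] turn [-0.     0.001 -0.001] rows>= 0.2
```

View pics/w17.png

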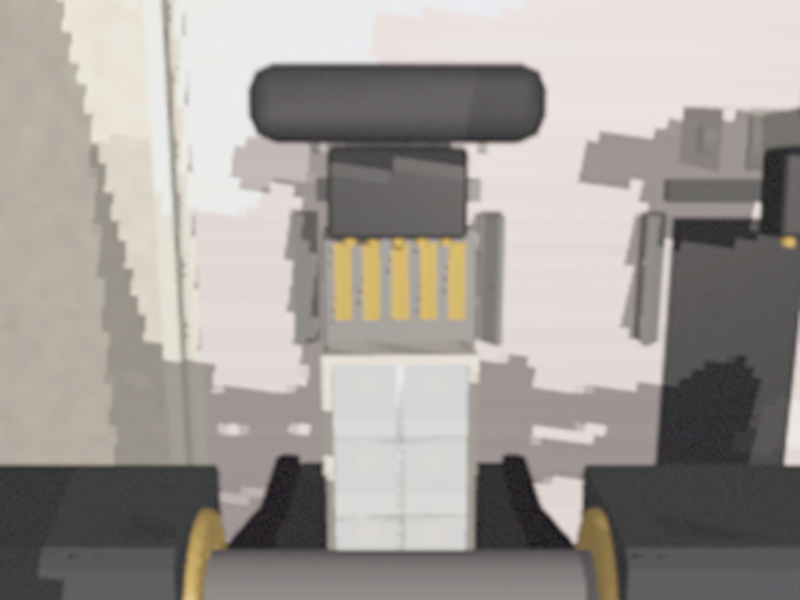

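Emit:
move_arm --pt "1.5 0.06 -0.05 0.5 0 0 0" --pt "1.5 0 0 0.5 0 0 0" --pt "1.5 0 0 0.3 0 0 0" --pt "1.5 0 0 0.2 0 0 0" --pt "1.5 0 0 0.1 0 0 0"

```text
time_s: 20.65
tool_pos: [0.5825, 0.0759, 0.0391]
tool_rot: [-180.0, -0.0, -170.1]
force: [-0.0, -0.2, -1.8]
grip_width: 0.0243
```

```bash
python3 - <<'E'
from h import *
o=env.get_obs();print(o["grip_width"],o["joint_velocities"].round(1),ist(o["tool_pos"]),o["force"])
d=shot("wrist","w18");im=d["img"].astype(float); d["img"]=np.clip(255*(im/255)**.6,0,255).astype(np.uint8); save(d,"w18",(160,100,480,340),2.5)
E
```

```text
0.024345368337843357 [-0.1  0.7  0.1  0.3  0.1 -1.1 -0.2] [ 10.3146 -63.3247  39.0583] [-0.0313 -0.1518 -1.8041]
```

View pics/w18.png

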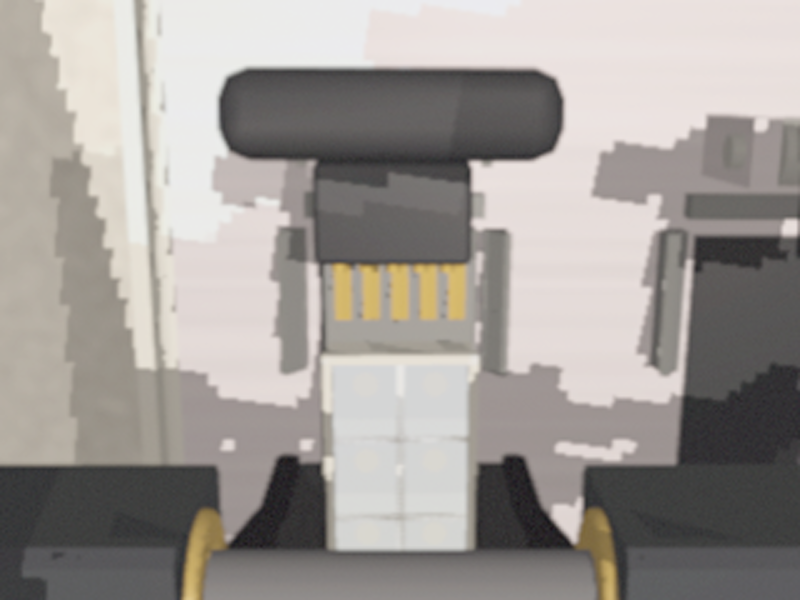

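Emit:
move_arm --pt "1.5 0 -0.04 0.15 0 0 0" --pt "1.5 0 0 0 0 0 0" --pt "3.6 0 0 0 0 0 0" --pt "3.6 0 0 0 0 0 0" --pt "3.6 0 0 0 0 0 0"

```text
time_s: 21.12
tool_pos: [0.5831, 0.0754, 0.0379]
tool_rot: [-180.0, 0.0, -170.1]
force: [0.4, 0.3, 0.3]
grip_width: 0.0334
```

```bash
python3 - <<'E'
from h import *
o=env.get_obs();print(o["grip_width"],o["joint_velocities"].round(1),ist(o["tool_pos"]),o["force"])
d=shot("wrist","w19");im=d["img"].astype(float); d["img"]=np.clip(255*(im/255)**.6,0,255).astype(np.uint8); save(d,"w19",(160,100,480,400),2.5)
E
```

```text
0.033369970154785294 [ 0.   0.1  0.1  0.1 -0.   0.2  0. ] [ 10.748  -63.8813  37.9287] [0.3573 0.3286 0.3003]
```

View pics/w19.png

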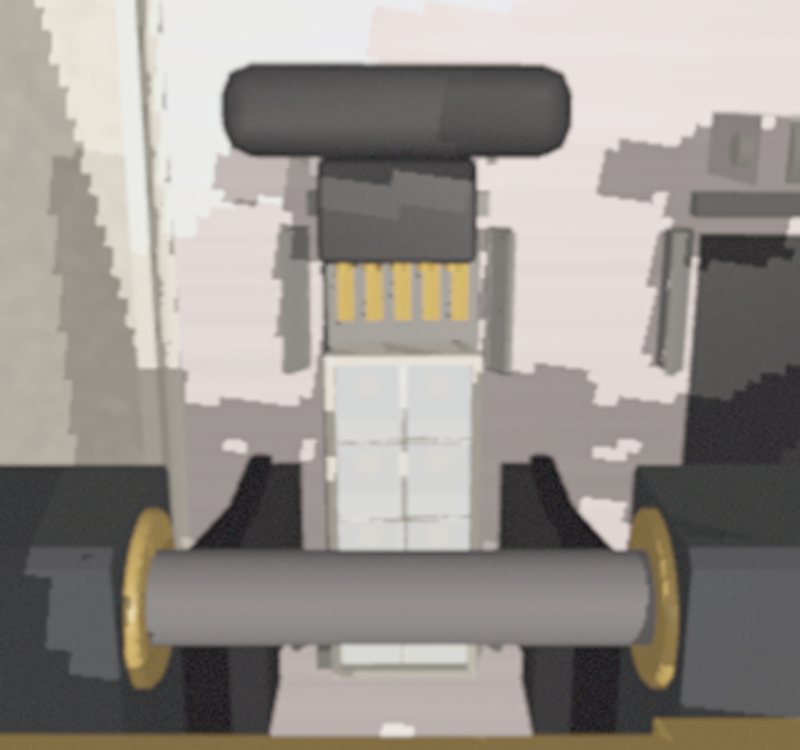

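Emit:
move_arm --pt "3.6 0 0 -1 0 0 0" --pt "3.6 0 0 -2.5 0 0 0" --pt "4.8 0 0 -3.5 0 0 0" --pt "4.8 1 0 -3 0 0 0" --pt "4.8 2.5 0 -1 0 0 0"

```text
time_s: 21.58
tool_pos: [0.553, 0.0705, 0.1538]
tool_rot: [180.0, 0.6, -170.1]
force: [0.2, -0.1, 1.0]
grip_width: 0.0458
```

Emit:
move_arm --pt "4.8 2 0 0 0 0 0" --pt "4.8 1 0 0 0 0 0" --pt "4.8 0 0 0 0 0 0" --pt "4.8 0 0 0 0 0 0"

```text
time_s: 21.92
tool_pos: [0.519, 0.0642, 0.1481]
tool_rot: [-180.0, 0.0, -170.1]
force: [0.2, -0.1, -0.3]
grip_width: 0.048
```

```bash
python3 - <<'E'
from h import *
o=env.get_obs();print(o["grip_width"],o["joint_velocities"].round(1),ist(o["tool_pos"]),o["force"])
plan(st((-67,-64.3,99)),189.9)
s=shot("scene","s19",(290,190,430,290),5.6)
E
```

```text
0.04798926413810806 [-0.2  1.5  0.1 -1.2  0.1 -0.4 -0. ] [-54.2781 -63.9085 148.139 ] [ 0.2   -0.082 -0.289]
shift cm [ 1.28 -0.04  4.91] turn [-0.     0.001  0.   ] rows>= 1.22
```

View pics/s19.png

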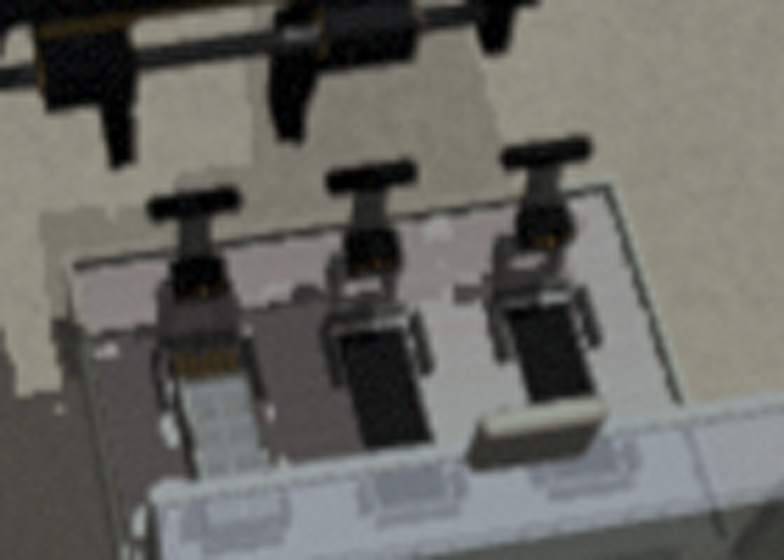

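Emit:
move_arm --pt "4.8 0.7 0 0.8 0 0 0" --pt "4.8 0.6 0 1.5 0 0 0" --pt "4.8 0 0 1.5 0 0 0" --pt "4.8 0 0 0.9 0 0 0" --pt "4.8 0 0 0.2 0 0 0" --force 25

```text
time_s: 22.38
tool_pos: [0.5053, 0.0621, 0.0967]
tool_rot: [180.0, -0.2, -170.1]
force: [-0.4, -0.1, 0.6]
grip_width: 0.048
```

Emit:
move_arm --pt "2 0 0 0 0 0 0" --pt "2 0 0 0 0 0 0" --pt "2 0 0 0 0 0 0" --pt "2 0 0 0 0 0 0" --pt "2 0 0 0 0 0 0"

```text
time_s: 22.8
tool_pos: [0.507, 0.0618, 0.0998]
tool_rot: [-180.0, 0.1, -170.1]
force: [0.6, -1.2, 0.8]
grip_width: 0.0316
```

```bash
python3 - <<'E'
from h import *
o=env.get_obs();print(o["grip_width"],ist(o["tool_pos"]),o["force"])
b=np.array(lev(1,1.8))
for t in np.arange(1.6,-.1,-.2):
    a=np.array(lev(1,t)); print(round(t,1),(-(a-b)[[0]]/10).round(2),(-(a-b)[2]/10).round(2)); b=a
E
```

```text
0.03159935655040552 [-66.5497 -64.2379  99.7692] [ 0.6297 -1.1789  0.7781]
1.6 [-0.99] -0.17
1.4 [-1.] 0.03
1.2 [-0.96] 0.23
1.0 [-0.89] 0.42
0.8 [-0.78] 0.59
0.6 [-0.64] 0.74
0.4 [-0.48] 0.86
0.2 [-0.3] 0.94
0.0 [-0.1] 0.99
```

Emit:
move_arm --pt "2 -0.4 0 -0.08 0 0 0" --pt "2 -0.8 0 -0.1 0 0 0" --pt "2 -1.0 0 0.03 0 0 0" --pt "2 -0.96 0 0.23 0 0 0" --pt "2 -0.89 0 0.42 0 0 0"

```text
time_s: 23.22
tool_pos: [0.5447, 0.0683, 0.0922]
tool_rot: [-180.0, -0.3, -170.1]
force: [-5.9, -3.5, -5.1]
grip_width: 0.0312
```

Emit:
move_arm --pt "2 -0.78 0 0.59 0 0 0" --pt "2 -0.64 0 0.74 0 0 0" --pt "2 -0.48 0 0.86 0 0 0" --pt "2 -0.3 0 0.9 0 0 0" --pt "2 -0.1 0 0.6 0 0 0"

```text
time_s: 23.63
tool_pos: [0.5709, 0.0729, 0.0568]
tool_rot: [-180.0, 0.2, -170.1]
force: [-0.2, -3.7, 4.1]
grip_width: 0.031
```

```bash
python3 - <<'E'
from h import *
o=env.get_obs();print(o["grip_width"],ist(o["tool_pos"]),o["force"])
E
```

```text
0.031028959570026302 [ -1.6852 -64.301   56.8112] [-0.1728 -3.7059  4.0982]
```

Emit:
move_arm --pt "2 0 0 0.2 0 0 0" --pt "2 0 0 0.2 0 0 0" --pt "2 0 0 0 0 0 0"

```text
time_s: 23.88
tool_pos: [0.5711, 0.073, 0.0542]
tool_rot: [-180.0, 0.3, -170.1]
force: [5.1, -3.1, 1.4]
grip_width: 0.0311
```

```bash
python3 - <<'E'
from h import *
o=env.get_obs();print(o["grip_width"],ist(o["tool_pos"]),o["force"])
E
```

```text
0.031095174147182384 [ -1.4266 -64.2479  54.1791] [ 5.1066 -3.1296  1.4409]
```

Emit:
move_arm --pt "2 0 0 0.2 0 0 0" --pt "2 0 0 0.15 0 0 0" --pt "2 0 0 0 0 0 0"

```text
time_s: 24.13
tool_pos: [0.5711, 0.0729, 0.0516]
tool_rot: [-180.0, 0.3, -170.1]
force: [3.5, -3.7, 5.1]
grip_width: 0.0322
```

```bash
python3 - <<'E'
from h import *
o=env.get_obs();print(o["grip_width"],ist(o["tool_pos"]),o["force"])
E
```

```text
0.03216502603637395 [ -1.4901 -64.2652  51.5916] [ 3.5274 -3.6887  5.1373]
```

Emit:
move_arm --pt "2 0 0 0.15 0 0 0" --pt "2 0 0 0.15 0 0 0" --pt "2 0 0 0 0 0 0"

```text
time_s: 24.38
tool_pos: [0.5713, 0.0729, 0.0498]
tool_rot: [-179.9, 0.3, -170.1]
force: [1.5, -3.7, 12.7]
grip_width: 0.033
```

```bash
python3 - <<'E'
from h import *
o=env.get_obs();print(o["grip_width"],ist(o["tool_pos"]),o["force"])
E
```

```text
0.032982678202335705 [ -1.3164 -64.2902  49.7623] [ 1.5366 -3.7301 12.7165]
```

Emit:
move_arm --pt "4.8 0 0 0 0 0 0" --pt "4.8 0 0 0 0 0 0" --pt "4.8 0 0 -0.8 0 0 0" --pt "4.8 0 0 -2.5 0 0 0" --pt "4.8 0 0 -3.5 0 0 0"

```text
time_s: 24.8
tool_pos: [0.5649, 0.0736, 0.1119]
tool_rot: [179.9, -0.5, -170.0]
force: [-0.1, 0.6, -0.3]
grip_width: 0.0469
```

Emit:
move_arm --pt "4.8 0 -0.5 -2 0 0 0" --pt "4.8 0 -2 -1 0 0 0" --pt "4.8 0 -3 -0.5 0 0 0" --pt "4.8 0 -3 0 0 0 0" --pt "4.8 0 -3 0 0 0 0"

```text
time_s: 25.22
tool_pos: [0.5882, -0.04, 0.1503]
tool_rot: [179.9, 0.0, -170.0]
force: [0.4, -0.7, -0.7]
grip_width: 0.0478
```

```bash
python3 - <<'E'
from h import *
s=shot("side","d20",(290,190,410,270),6.5); s=shot("scene","s20",(90,190,270,310),4.4)
d=shot("wrist","w20")
o=env.get_obs();print(o["grip_width"],o["tool_pos"],ist(o["tool_pos"]),o["force"])
E
```

```text
0.04779440813897109 [ 0.5878 -0.0429  0.1493] [  -4.95   -181.2496  149.2968] [ 0.6802  0.9007 -0.9663]
```

View pics/d20.png

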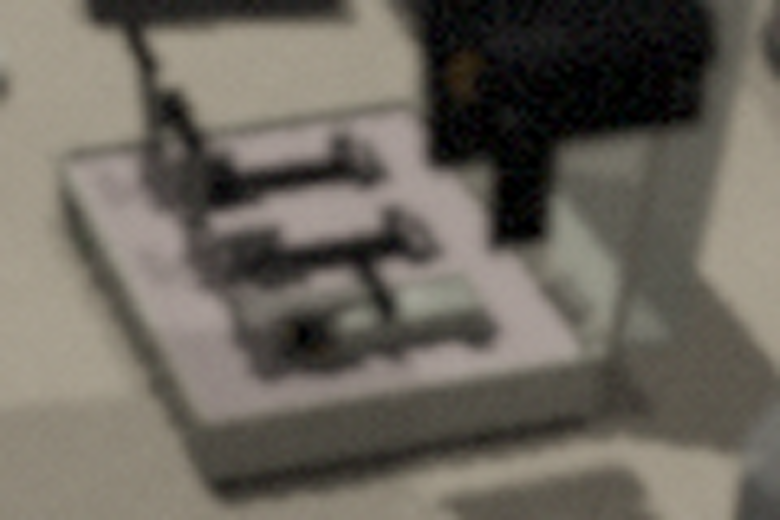

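View pics/w20.png

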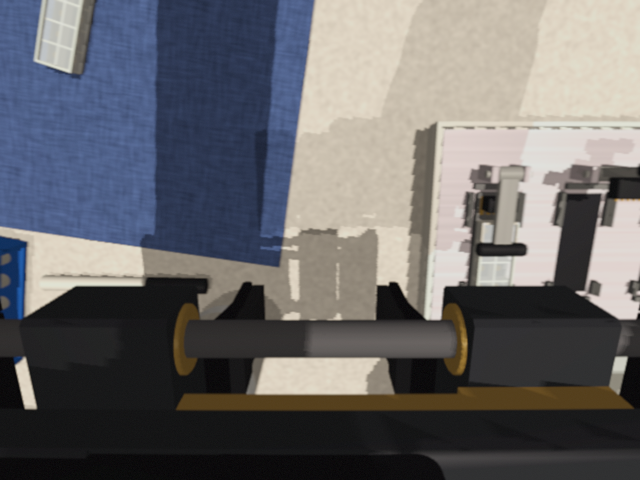

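View pics/s20.png

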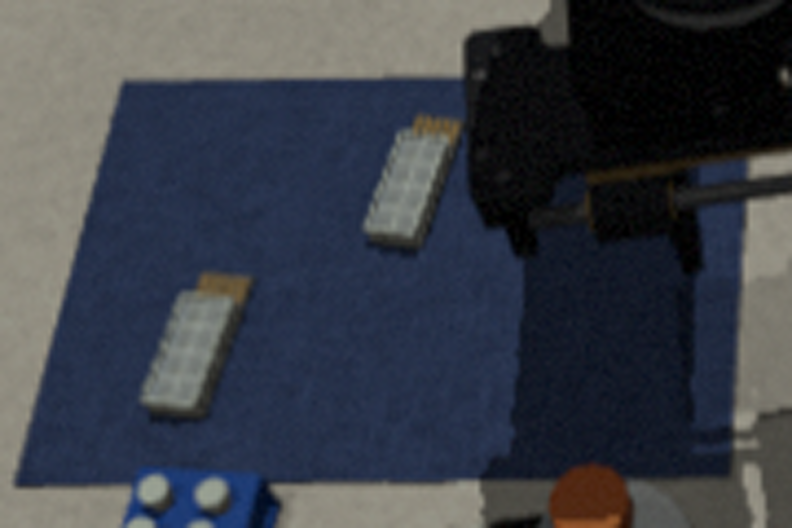

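```bash
python3 - <<'E'
from h import *
p,r=tool()
plan((.4734,-.2428,.13),171.8)
t=R.from_euler("xyz",[180,0,171.8],degrees=True)
print(t.inv().apply(np.array((.4734,-.2428,.13))-p)*100)
E
```

```text
shift cm [ 14.62 -17.79   1.95] turn [-0.    -0.001  0.311] rows>= 5.54
[  8.4705 -21.4169   1.9297]
```

Turn first while shifting a little, then translate.

Emit:
move_arm --pt "4.8 0 0 0 0 0 0.08" --pt "4.8 0 0 0 0 0 0.12" --pt "4.8 0 0 0 0 0 0.11" --pt "4.8 1 -2.5 0 0 0 0" --pt "4.8 1.5 -3.8 0 0 0 0"

```text
time_s: 25.78
tool_pos: [0.5561, -0.092, 0.1492]
tool_rot: [179.8, -0.0, 172.8]
force: [-0.3, -1.0, 1.0]
grip_width: 0.0482
```

Emit:
move_arm --pt "4.8 1.5 -3.8 0 0 0 0" --pt "4.8 1.5 -3.8 0 0 0 0" --pt "4.8 1.3 -3.3 0.5 0 0 0" --pt "4.8 1 -2.3 0.5 0 0 0" --pt "4.8 0.4 -1 0.5 0 0 0"

```text
time_s: 26.2
tool_pos: [0.4769, -0.2342, 0.1344]
tool_rot: [-180.0, -0.1, 172.0]
force: [-0.5, 0.8, -0.1]
grip_width: 0.0477
```

Emit:
move_arm --pt "4.8 0 0 0 0 0 0" --pt "4.8 0 0 0 0 0 0"

```text
time_s: 26.37
tool_pos: [0.4799, -0.2298, 0.1342]
tool_rot: [179.9, -0.0, 172.3]
force: [0.7, 0.6, 0.1]
grip_width: 0.0482
```

```bash
python3 - <<'E'
from h import *
shot("wrist","w21",(160,110,480,350),2.5)
o=env.get_obs();print(o["grip_width"],o["tool_pos"],o["tool_rot"],o["joint_velocities"].round(1))
plan((.4734,-.2428,.13),171.8)
E
```

```text
0.047574022604430506 [ 0.4806 -0.2292  0.1346] [179.8992   0.02   172.356 ] [-0.6  0.1 -0.5 -0.5  0.2 -0.   0.3]
shift cm [ 0.54 -1.44  0.45] turn [0.002 0.    0.01 ] rows>= 0.38
```

View pics/w21.png

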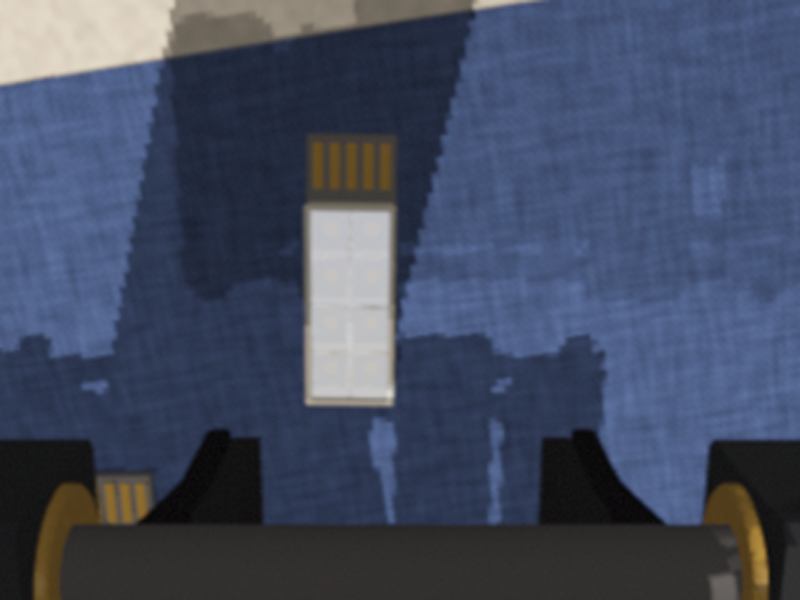

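```bash
python3 - <<'E'
from fit import *
d=load("w21");w=lambda x,y:(160+x/2.5,110+y/2.5)
x=slide(d,w,[(304,204),(396,205),(394,406),(304,404)],[(307,134),(397,135)],(.4635,-.2414,-.14))
g=gpoint(x);print(g);plan((*g,.0105),180+np.degrees(x[2]))
E
```

```text
pose [ 0.464  -0.2419] -8.717080964152442
[[0.3, 2.0], [-0.4, 2.2], [-0.8, -1.6], [0.9, -1.3], [-0.3, -0.4], [0.4, -0.2]]
(np.float64(0.4739089432803656), np.float64(-0.24338912073064564))
shift cm [ 0.48 -1.51 12.4 ] turn [0.002 0.    0.019] rows>= 3.0
```

Emit:
move_arm --pt "4.8 0.2 -0.7 2 0 0 0.018" --pt "4.8 0.2 -0.6 3 0 0 0" --pt "4.8 0.1 -0.2 3 0 0 0" --pt "4.8 0 0 1.7 0 0 0" --pt "4.8 0 0 0.6 0 0 0"

```text
time_s: 26.83
tool_pos: [0.4716, -0.2426, 0.0286]
tool_rot: [179.8, -0.3, 171.4]
force: [-1.0, 1.1, -0.4]
grip_width: 0.0477
```

Emit:
move_arm --pt "4.8 0 0 0 0 0 0" --pt "4.8 0 0 0 0 0 0"

```text
time_s: 27.0
tool_pos: [0.4737, -0.245, 0.0324]
tool_rot: [180.0, 0.1, 171.3]
force: [-0.3, -0.1, 1.0]
grip_width: 0.0481
```

```bash
python3 - <<'E'
from h import *
plan((.4739,-.2434,.0105),171.3)
E
```

```text
shift cm [0.01 0.16 2.19] turn [ 0.     0.001 -0.   ] rows>= 0.53
```

Emit:
move_arm --pt "4.8 0 0.15 0.9 0 0 0" --pt "4.8 0 0 0.8 0 0 0" --pt "4.8 0 0 0.4 0 0 0" --pt "4.8 0 0 0.1 0 0 0" --pt "4.8 0 0 0 0 0 0" --force 30

```text
time_s: 27.42
tool_pos: [0.472, -0.2447, 0.0092]
tool_rot: [180.0, -0.0, 171.1]
force: [0.0, 0.5, -0.4]
grip_width: 0.0482
```

Emit:
move_arm --pt "1.5 0 0 0 0 0 0" --pt "1.5 0 0 0 0 0 0" --pt "1.5 0 0 0 0 0 0" --pt "1.5 0 0 0 0 0 0" --pt "1.5 0 0 0 0 0 0"

```text
time_s: 27.83
tool_pos: [0.4725, -0.2449, 0.0098]
tool_rot: [-180.0, 0.0, 171.1]
force: [-0.5, -0.5, 0.9]
grip_width: 0.0247
```

```bash
python3 - <<'E'
from h import *
o=env.get_obs();print(o["grip_width"],o["tool_pos"],o["tool_rot"],o["force"])
E
```

```text
0.02469779146075116 [ 0.4725 -0.2449  0.0098] [-179.9967    0.0267  171.1253] [-0.5208 -0.4643  0.8649]
```

Emit:
move_arm --pt "1.5 0 0 -0.5 0 0 0" --pt "1.5 0 0 -1.5 0 0 0" --pt "1.5 0 0 -2.5 0 0 -0.05" --pt "1.5 0 0 -3.3 0 0 -0.09" --pt "1.5 0 0 -3 0 0 -0.09"

```text
time_s: 28.25
tool_pos: [0.4719, -0.2446, 0.1189]
tool_rot: [180.0, -0.0, -175.4]
force: [0.4, -0.4, 0.2]
grip_width: 0.0244
```

Emit:
move_arm --pt "1.5 0 0 -2.5 0 0 -0.07" --pt "1.5 0 0 -1 0 0 -0.03" --pt "1.5 0 0 0 0 0 0"

```text
time_s: 28.5
tool_pos: [0.4743, -0.2458, 0.1564]
tool_rot: [-179.8, 0.3, -169.9]
force: [0.8, -0.1, -0.5]
grip_width: 0.0245
```

```bash
python3 - <<'E'
from h import *
o=env.get_obs();print(o["grip_width"])
plan(st((9,-.4,150)),189.9)
E
```

```text
0.024478392302909754
shift cm [-16.17  36.07   0.59] turn [-0.004  0.006  0.003] rows>= 9.48
```

Emit:
move_arm --pt "1.5 -0.7 1.5 0 0 0 0" --pt "1.5 -1.2 2.6 0 0 0 0" --pt "1.5 -1.5 3.4 0 0 0 0" --pt "1.5 -1.5 3.4 0 0 0 0" --pt "1.5 -1.5 3.4 0 0 0 0"

```text
time_s: 28.92
tool_pos: [0.5096, -0.0913, 0.1514]
tool_rot: [180.0, -0.1, -170.1]
force: [0.6, 0.2, -0.1]
grip_width: 0.0248
```

Emit:
move_arm --pt "1.5 -1.5 3.4 0 0 0 0" --pt "1.5 -1.5 3.4 0 0 0 0" --pt "1.5 -1.5 3.4 0 0 0 0" --pt "1.5 -1.5 3.4 0 0 0 0" --pt "1.5 -1.5 3.4 0 0 0 0"

```text
time_s: 29.33
tool_pos: [0.5539, 0.0892, 0.1513]
tool_rot: [-180.0, -0.1, -170.0]
force: [0.5, -0.1, -0.6]
grip_width: 0.0246
```

Emit:
move_arm --pt "1.5 -1.2 2.6 0 0 0 0" --pt "1.5 -0.7 1.5 0 0 0 0" --pt "1.5 -0.3 0.7 0 0 0 0" --pt "1.5 0 0 0 0 0 0" --pt "1.5 0 0 0 0 0 0"

```text
time_s: 29.75
tool_pos: [0.5674, 0.1374, 0.1516]
tool_rot: [-179.9, -0.1, -170.0]
force: [0.1, -0.0, 0.0]
grip_width: 0.0247
```

```bash
python3 - <<'E'
from h import *
o=env.get_obs();print(o["grip_width"],o["joint_velocities"].round(1),ist(o["tool_pos"]))
plan(st((9,-.5,55)),189.9)
d=shot("wrist","w22");im=d["img"].astype(float); d["img"]=np.clip(255*(im/255)**.6,0,255).astype(np.uint8); save(d,"w22",(160,150,480,390),2.5)
E
```

```text
0.024698972055155477 [ 1.1 -0.7  1.2  0.2  0.1  0.3  0.2] [  5.9546  -0.137  151.6008]
shift cm [-0.32 -0.03  9.66] turn [-0.001 -0.002  0.001] rows>= 2.32
```

View pics/w22.png

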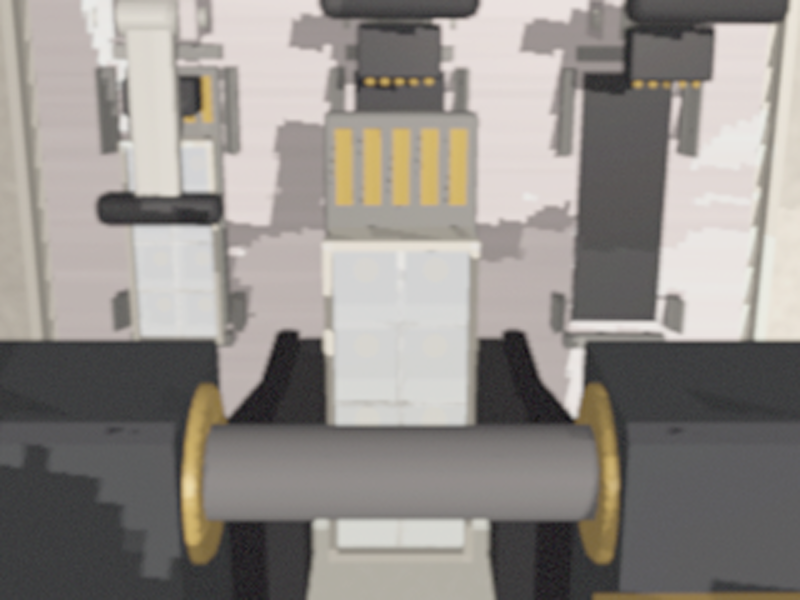

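Emit:
move_arm --pt "1.5 -0.15 0 2 0 0 0" --pt "1.5 -0.15 0 3 0 0 0" --pt "1.5 0 0 2.6 0 0 0" --pt "1.5 0 0 1.5 0 0 0" --pt "1.5 0 0 0.5 0 0 0"

```text
time_s: 30.22
tool_pos: [0.5686, 0.136, 0.0534]
tool_rot: [-179.9, -0.3, -170.2]
force: [-0.7, 0.2, -1.2]
grip_width: 0.0244
```

Emit:
move_arm --pt "1.5 0 0 0 0 0 0" --pt "1.5 0 0 0 0 0 0"

```text
time_s: 30.38
tool_pos: [0.5715, 0.1381, 0.0574]
tool_rot: [-180.0, 0.1, -170.1]
force: [0.0, -0.2, 0.4]
grip_width: 0.0245
```

```bash
python3 - <<'E'
from h import *
o=env.get_obs();print(o["grip_width"],o["joint_velocities"].round(1),ist(o["tool_pos"]),o["force"])
plan(st((9.0,-.5,38)),189.9)
d=shot("wrist","w23");im=d["img"].astype(float); d["img"]=np.clip(255*(im/255)**.6,0,255).astype(np.uint8); save(d,"w23",(160,100,480,340),2.5)
E
```

```text
0.02449247949634079 [-0.3 -1.  -0.4 -1.3 -0.1 -0.  -0. ] [10.1285 -0.1201 57.37  ] [ 0.0285 -0.182   0.406 ]
shift cm [ 0.11 -0.04  1.94] turn [-0.     0.001  0.001] rows>= 0.47
```

View pics/w23.png

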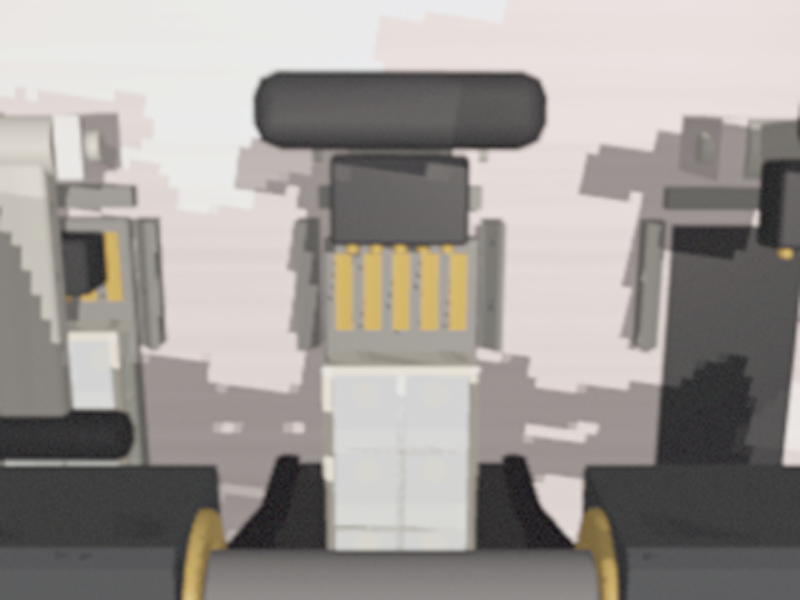

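Emit:
move_arm --pt "1.5 0.07 -0.05 0.5 0 0 0" --pt "1.5 0 -0.03 0.5 0 0 0" --pt "1.5 0 0 0.4 0 0 0" --pt "1.5 0 0 0.2 0 0 0" --pt "1.5 0 0 0.2 0 0 0"

```text
time_s: 30.85
tool_pos: [0.5702, 0.1384, 0.0382]
tool_rot: [-180.0, -0.0, -170.0]
force: [0.0, -0.3, 0.0]
grip_width: 0.0242
```

Emit:
move_arm --pt "1.5 0 0 0.1 0 0 0" --pt "1.5 0 0 0 0 0 0" --pt "1.5 0 0 0 0 0 0"

```text
time_s: 31.1
tool_pos: [0.5702, 0.1384, 0.0378]
tool_rot: [-180.0, -0.0, -170.0]
force: [-0.9, -0.8, 2.5]
grip_width: 0.0249
```

```bash
python3 - <<'E'
from h import *
o=env.get_obs();print(o["grip_width"],o["joint_velocities"].round(1),ist(o["tool_pos"]),o["force"])
d=shot("wrist","w24");im=d["img"].astype(float); d["img"]=np.clip(255*(im/255)**.6,0,255).astype(np.uint8); save(d,"w24",(160,100,480,340),2.5)
E
```

```text
0.024901052164475086 [ 0.1 -0.1  0.   0.1  0.   0.  -0.1] [ 8.9231  0.3665 37.8051] [-0.8659 -0.7627  2.5021]
```

View pics/w24.png

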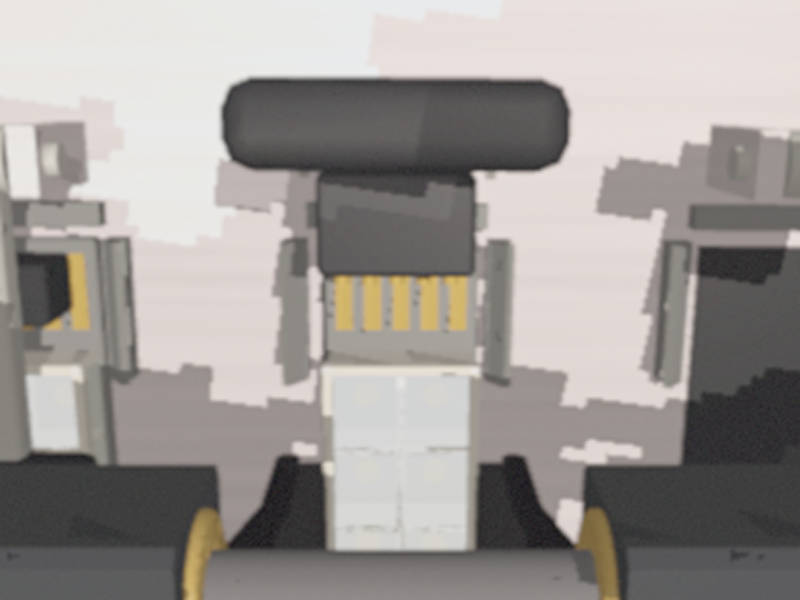

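Emit:
move_arm --pt "3.6 0 0 0 0 0 0" --pt "3.6 0 0 0 0 0 0" --pt "3.6 0 0 0 0 0 0" --pt "3.6 0 0 -1 0 0 0" --pt "3.6 0 0 -2.5 0 0 0"

```text
time_s: 31.57
tool_pos: [0.5676, 0.1376, 0.0699]
tool_rot: [-180.0, -0.4, -170.0]
force: [-0.3, -1.3, 0.0]
grip_width: 0.0351
```

Emit:
move_arm --pt "4.8 0 0 -3.5 0 0 0" --pt "4.8 1 0 -3 0 0 0" --pt "4.8 2.5 0 -1 0 0 0" --pt "4.8 2.5 0 0 0 0 0" --pt "4.8 1 0 0 0 0 0" --force 25

```text
time_s: 31.98
tool_pos: [0.4998, 0.1261, 0.1493]
tool_rot: [-180.0, 0.1, -169.9]
force: [0.5, 0.8, -1.2]
grip_width: 0.0476
```

Emit:
move_arm --pt "4.8 0 0 0 0 0 0" --pt "4.8 0 0 0 0 0 0"

```text
time_s: 32.15
tool_pos: [0.5018, 0.1261, 0.148]
tool_rot: [-180.0, 0.1, -170.0]
force: [0.2, -0.5, 0.6]
grip_width: 0.0474
```

```bash
python3 - <<'E'
from h import *
o=env.get_obs();print(o["grip_width"],o["joint_velocities"].round(1),ist(o["tool_pos"]),o["force"])
plan(st((-67,-.4,99)),189.9)
s=shot("scene","s24",(290,190,430,290),5.6)
E
```

```text
0.047372615098224845 [-0.   1.7  0.2 -1.5 -0.  -0.3  0. ] [-60.6104   0.0057 147.9654] [ 0.1516 -0.4726  0.5815]
shift cm [ 0.65 -0.04  4.9 ] turn [-0.     0.001  0.002] rows>= 1.18
```

View pics/s24.png

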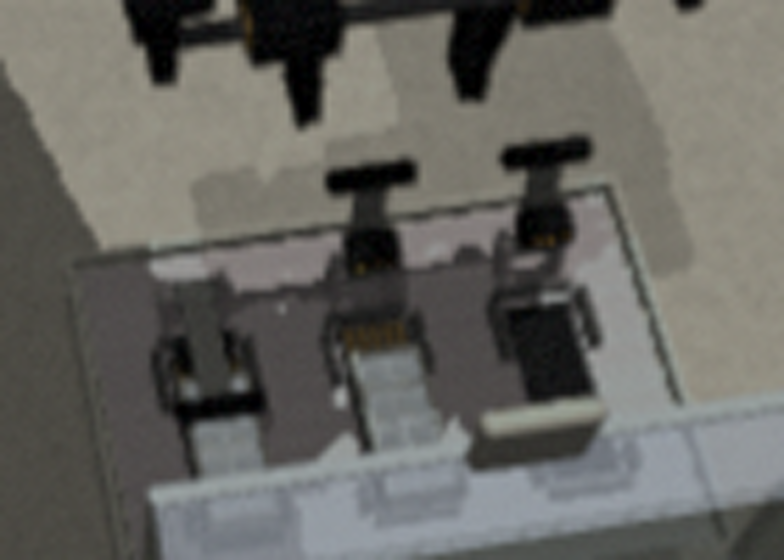

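Slide 2 seated in socket 2. Close lever 2.

Emit:
move_arm --pt "4.8 0.4 0 0.8 0 0 0" --pt "4.8 0.2 0 1.5 0 0 0" --pt "4.8 0 0 1.5 0 0 0" --pt "4.8 0 0 0.9 0 0 0" --pt "4.8 0 0 0.3 0 0 0"

```text
time_s: 32.62
tool_pos: [0.4943, 0.1248, 0.095]
tool_rot: [180.0, -0.2, -170.0]
force: [-0.2, 0.2, 0.2]
grip_width: 0.0478
```

Emit:
move_arm --pt "2 0 0 0 0 0 0" --pt "2 0 0 0 0 0 0" --pt "2 0 0 0 0 0 0" --pt "2 0 0 0 0 0 0" --pt "2 0 0 0 0 0 0"

```text
time_s: 33.03
tool_pos: [0.4963, 0.1249, 0.0983]
tool_rot: [-180.0, 0.1, -170.0]
force: [1.1, -1.4, 1.0]
grip_width: 0.0323
```

```bash
python3 - <<'E'
from h import *
o=env.get_obs();print(o["grip_width"],ist(o["tool_pos"]),o["force"])
E
```

```text
0.032265436383296216 [-66.2456  -0.1933  98.2831] [ 1.1386 -1.356   0.9826]
```

Emit:
move_arm --pt "2 -0.4 0 -0.08 0 0 0" --pt "2 -0.8 0 -0.1 0 0 0" --pt "2 -1.0 0 0.03 0 0 0" --pt "2 -0.96 0 0.23 0 0 0" --pt "2 -0.89 0 0.42 0 0 0"

```text
time_s: 33.45
tool_pos: [0.5347, 0.1315, 0.0912]
tool_rot: [-180.0, -0.3, -170.0]
force: [-5.1, -3.0, -3.7]
grip_width: 0.032
```

Emit:
move_arm --pt "2 -0.78 0 0.59 0 0 0" --pt "2 -0.64 0 0.74 0 0 0" --pt "2 -0.48 0 0.86 0 0 0" --pt "2 -0.3 0 0.9 0 0 0" --pt "2 -0.1 0 0.7 0 0 0"

```text
time_s: 33.87
tool_pos: [0.5607, 0.1361, 0.0546]
tool_rot: [-180.0, 0.2, -170.0]
force: [0.8, -3.2, 2.1]
grip_width: 0.0325
```

Emit:
move_arm --pt "2 0 0 0.3 0 0 0" --pt "2 0 0 0.2 0 0 0" --pt "2 0 0 0.1 0 0 0" --pt "2 0 0 0 0 0 0"

```text
time_s: 34.2
tool_pos: [0.5609, 0.1361, 0.051]
tool_rot: [-180.0, 0.4, -170.0]
force: [3.5, -3.6, 6.4]
grip_width: 0.0332
```

```bash
python3 - <<'E'
from h import *
o=env.get_obs();print(o["grip_width"],ist(o["tool_pos"]),o["force"])
E
```

```text
0.033219836236995225 [-0.6251 -0.2536 50.986 ] [ 3.496  -3.5996  6.4099]
```

Emit:
move_arm --pt "2 0 0 0.2 0 0 0" --pt "2 0 0 0.15 0 0 0" --pt "2 0 0 0 0 0 0"

```text
time_s: 34.45
tool_pos: [0.5612, 0.1362, 0.0489]
tool_rot: [-180.0, 0.4, -170.0]
force: [0.1, -4.5, 13.0]
grip_width: 0.0331
```

Emit:
move_arm --pt "4.8 0 0 0 0 0 0" --pt "4.8 0 0 0 0 0 0" --pt "4.8 0 0 -0.8 0 0 0" --pt "4.8 0 0 -2.5 0 0 0" --pt "4.8 0 0 -3.5 0 0 0"

```text
time_s: 34.87
tool_pos: [0.5546, 0.1365, 0.1107]
tool_rot: [179.9, -0.4, -169.9]
force: [0.6, -0.4, 0.9]
grip_width: 0.0474
```

Emit:
move_arm --pt "4.8 0 -0.5 -2.5 0 0 0" --pt "4.8 0 -2 -1 0 0 0" --pt "4.8 0 -3.5 -0.5 0 0 0" --pt "4.8 0 -4 0 0 0 0" --pt "4.8 0 -4 0 0 0 0"

```text
time_s: 35.28
tool_pos: [0.5825, -0.0011, 0.1541]
tool_rot: [179.9, 0.1, -169.8]
force: [1.0, -1.2, 0.5]
grip_width: 0.048
```

```bash
python3 - <<'E'
from h import *
s=shot("side","d25",(290,190,410,270),6.5); s=shot("scene","s25",(90,190,270,310),4.4)
o=env.get_obs();print(o["grip_width"],o["tool_pos"],ist(o["tool_pos"]),o["force"])
d=load("s25")
E
```

```text
0.047855687075543336 [ 0.5827 -0.0105  0.1532] [  -4.3556 -148.4495  153.1752] [-0.5728 -0.7911 -0.9443]
```

View pics/d25.png

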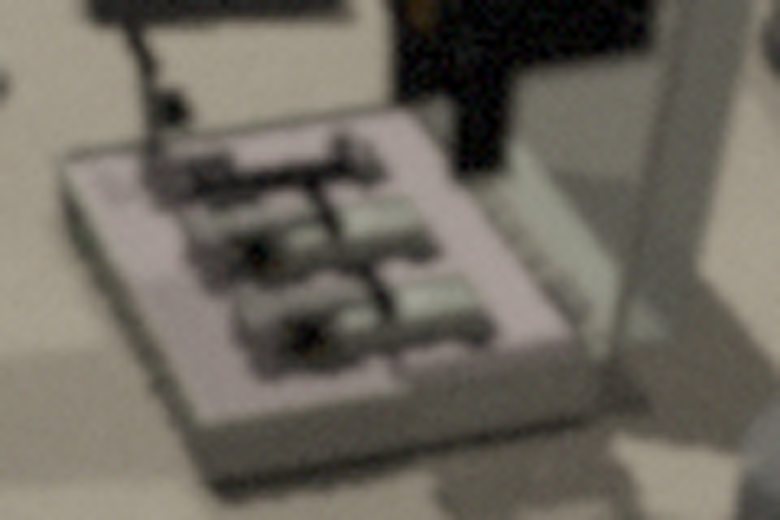

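View pics/s25.png

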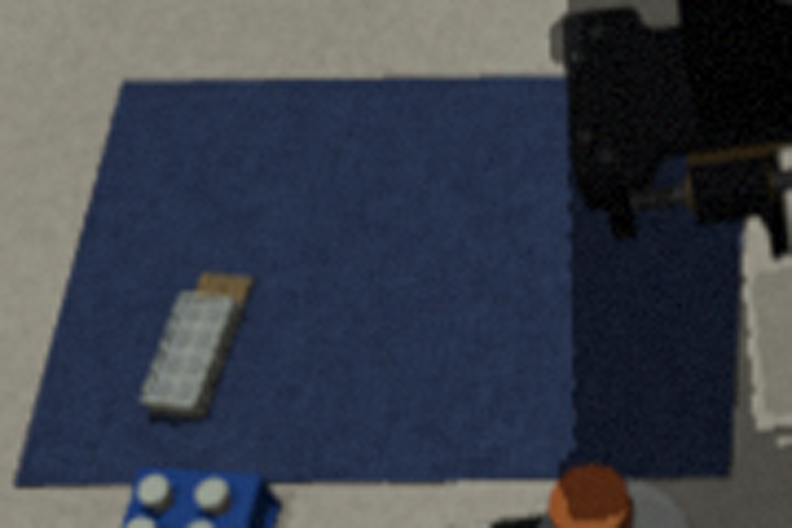

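```bash
python3 - <<'E'
from h import *
p,r=tool()
plan((.566,-.331,.13),172.6)
t=R.from_euler("xyz",[180,0,172.6],degrees=True)
print(t.inv().apply(np.array((.566,-.331,.13))-p)*100)
E
```

```text
shift cm [  6.89 -31.34   2.45] turn [-0.004 -0.     0.294] rows>= 7.72
[ -2.4688 -31.9998   2.3175]
```

Emit:
move_arm --pt "4.8 0 -0.5 0 0 0 0.08" --pt "4.8 0 0 0 0 0 0.12" --pt "4.8 0 0 0 0 0 0.094" --pt "4.8 0 -2.5 0 0 0 0" --pt "4.8 -0.3 -4 0 0 0 0"

```text
time_s: 35.8
tool_pos: [0.5787, -0.0646, 0.1531]
tool_rot: [179.7, -0.0, 173.8]
force: [1.5, -0.2, -0.6]
grip_width: 0.048
```

Emit:
move_arm --pt "4.8 -0.3 -4 0 0 0 0" --pt "4.8 -0.3 -4 0 0 0 0" --pt "4.8 -0.3 -4 0 0 0 0" --pt "4.8 -0.3 -4 0.5 0 0 0" --pt "4.8 -0.3 -3.5 0.5 0 0 0"

```text
time_s: 36.22
tool_pos: [0.57, -0.2686, 0.1434]
tool_rot: [180.0, 0.0, 173.2]
force: [1.1, -0.1, 0.3]
grip_width: 0.0479
```

Emit:
move_arm --pt "4.8 -0.3 -2.5 0.5 0 0 0" --pt "4.8 0 -1.2 0.3 0 0 0" --pt "4.8 0 -0.4 0 0 0 0" --pt "4.8 0 0 0 0 0 0" --pt "4.8 0 0 0 0 0 0"

```text
time_s: 36.63
tool_pos: [0.5695, -0.3051, 0.1354]
tool_rot: [179.9, 0.0, 173.4]
force: [0.1, -0.1, 0.7]
grip_width: 0.0479
```

```bash
python3 - <<'E'
from h import *
shot("wrist","w26",(160,110,480,350),2.5)
o=env.get_obs();print(o["grip_width"],o["tool_pos"],o["tool_rot"],o["joint_velocities"].round(1))
E
```

```text
0.047894217353724726 [ 0.5697 -0.3048  0.1355] [179.8973   0.0391 173.3973] [-0.3 -0.3  0.   0.1  0.3 -0.   0.2]
```

View pics/w26.png

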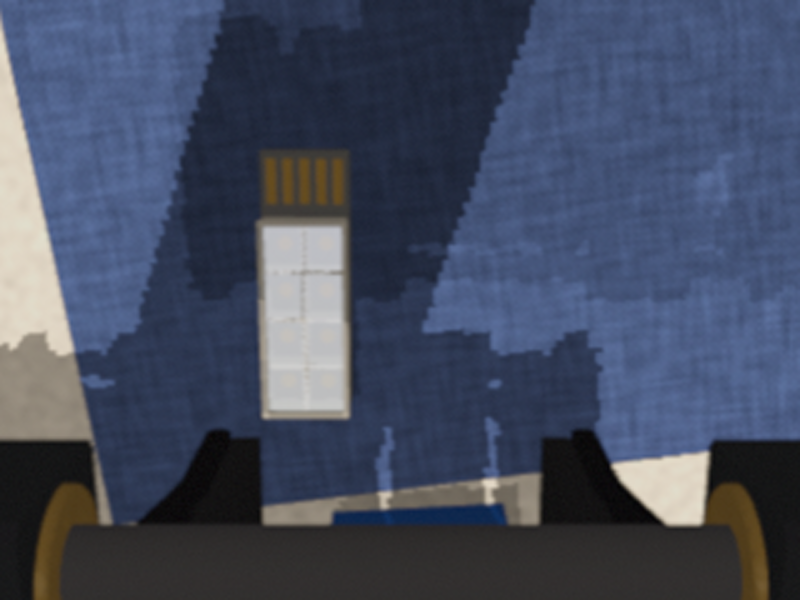

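```bash
python3 - <<'E'
from fit import *
d=load("w26");w=lambda x,y:(160+x/2.5,110+y/2.5)
x=slide(d,w,[(257,220),(349,219),(350,418),(262,419)],[(262,151),(349,150)],(.556,-.33,-.14))
g=gpoint(x);print(g);plan((*g,.0105),180+np.degrees(x[2]))
p,r=tool()
for q in [(333,513),(507,505)]: print(onz(d,w(*q),.044))
E
```

```text
pose [ 0.5569 -0.3309] -7.0707684079344855
[[0.5, 2.1], [-0.6, 2.7], [-0.5, -1.2], [0.7, -1.8], [-0.9, -0.7], [0.7, -0.0]]
(np.float64(0.5668312159309835), np.float64(-0.33213885189145714))
shift cm [-0.02 -2.77 12.5 ] turn [0.002 0.001 0.008] rows>= 3.07
[ 0.6146 -0.3287  0.044 ]
[ 0.6178 -0.2812  0.044 ]
```

Emit:
move_arm --pt "4.8 0 -1.2 1.5 0 0 0.008" --pt "4.8 0 -1.2 3 0 0 0" --pt "4.8 0 -0.4 3 0 0 0" --pt "4.8 0 0 2 0 0 0" --pt "4.8 0 0 0.8 0 0 0"

```text
time_s: 37.1
tool_pos: [0.5624, -0.3342, 0.0274]
tool_rot: [179.9, -0.3, 172.7]
force: [-0.9, 0.3, -0.8]
grip_width: 0.0481
```

Emit:
move_arm --pt "4.8 0 0 0 0 0 0" --pt "4.8 0 0 0 0 0 0"

```text
time_s: 37.27
tool_pos: [0.5656, -0.3352, 0.0323]
tool_rot: [180.0, 0.0, 172.8]
force: [0.1, 0.2, 0.7]
grip_width: 0.0481
```

```bash
python3 - <<'E'
from h import *
plan((.5668,-.3321,.0105),172.9)
E
```

```text
shift cm [-0.08  0.32  2.18] turn [ 0.     0.    -0.002] rows>= 0.53
```

Emit:
move_arm --pt "4.8 -0.1 0.3 0.9 0 0 0" --pt "4.8 0 0 0.8 0 0 0" --pt "4.8 0 0 0.4 0 0 0" --pt "4.8 0 0 0.1 0 0 0" --pt "4.8 0 0 0 0 0 0" --force 30

```text
time_s: 37.68
tool_pos: [0.5662, -0.3328, 0.0099]
tool_rot: [180.0, -0.0, 172.7]
force: [-0.4, 1.4, 0.1]
grip_width: 0.0482
```

Emit:
move_arm --pt "1.5 0 0 0 0 0 0" --pt "1.5 0 0 0 0 0 0" --pt "1.5 0 0 0 0 0 0" --pt "1.5 0 0 0 0 0 0" --pt "1.5 0 0 0 0 0 0"

```text
time_s: 38.1
tool_pos: [0.5665, -0.333, 0.0105]
tool_rot: [-180.0, 0.0, 172.7]
force: [0.4, 0.2, 0.7]
grip_width: 0.0246
```

```bash
python3 - <<'E'
from h import *
o=env.get_obs();print(o["grip_width"],o["tool_pos"],o["tool_rot"],o["force"])
E
```

```text
0.02461210662472392 [ 0.5665 -0.333   0.0105] [-179.9908    0.0267  172.7296] [0.4303 0.2088 0.6972]
```

Emit:
move_arm --pt "1.5 0 0 -0.5 0 0 0" --pt "1.5 0 0 -1.5 0 0 0" --pt "1.5 0 0 -2.5 0 0 -0.04" --pt "1.5 0 0 -3.3 0 0 -0.08" --pt "1.5 0 0 -3 0 0 -0.09"

```text
time_s: 38.52
tool_pos: [0.5661, -0.3327, 0.1195]
tool_rot: [180.0, -0.0, -175.0]
force: [-0.1, -0.7, 1.1]
grip_width: 0.0246
```

Emit:
move_arm --pt "1.5 0 0 -2.5 0 0 -0.06" --pt "1.5 0 0 -1.5 0 0 -0.03" --pt "1.5 0 0 0 0 0 0"

```text
time_s: 38.77
tool_pos: [0.5687, -0.3343, 0.1634]
tool_rot: [-179.7, 0.4, -170.0]
force: [-0.1, 0.2, 0.3]
grip_width: 0.0244
```

```bash
python3 - <<'E'
from h import *
o=env.get_obs();print(o["grip_width"])
plan(st((10,63.5,150)),189.9)
E
```

```text
0.02436982367130955
shift cm [-8.43 52.85  1.13] turn [-0.005  0.007  0.001] rows>= 12.84
```

```bash
python3 - <<'E'
from h import *
d=load("s9")
print(onz(d,(224,303),.14),onz(d,(232,340),.0))
E
```

```text
[ 0.6961 -0.1081  0.14  ] [ 0.7116 -0.1145  0.    ]
```

Emit:
move_arm --pt "1.5 -0.3 1.5 0 0 0 0" --pt "1.5 -0.5 2.8 0 0 0 0" --pt "1.5 -0.6 3.9 0 0 0 0" --pt "1.5 -0.6 3.9 0 0 0 0" --pt "1.5 -0.6 3.9 0 0 0 0"

```text
time_s: 39.18
tool_pos: [0.5626, -0.1675, 0.1556]
tool_rot: [179.9, -0.2, -170.1]
force: [1.4, 0.5, -1.7]
grip_width: 0.0245
```

Emit:
move_arm --pt "1.5 -0.6 3.9 0 0 0 0" --pt "1.5 -0.6 3.9 0 0 0 0" --pt "1.5 -0.6 3.9 0 0 0 0" --pt "1.5 -0.6 3.9 0 0 0 0" --pt "1.5 -0.6 3.9 0 0 0 0"

```text
time_s: 39.6
tool_pos: [0.5579, 0.0295, 0.156]
tool_rot: [180.0, -0.2, -170.1]
force: [0.7, 0.6, -0.3]
grip_width: 0.0244
```

Emit:
move_arm --pt "1.5 -0.6 3.9 0 0 0 0" --pt "1.5 -0.6 3.9 0 0 0 0" --pt "1.5 -0.6 3.9 0 0 0 0" --pt "1.5 -0.4 2.8 0 0 0 0" --pt "1.5 -0.3 1.8 0 0 0 0"

```text
time_s: 40.02
tool_pos: [0.5533, 0.197, 0.1559]
tool_rot: [179.9, -0.2, -169.8]
force: [0.4, 0.4, -0.7]
grip_width: 0.0246
```

Emit:
move_arm --pt "1.5 -0.2 0.9 0 0 0 0" --pt "1.5 0 0 0 0 0 0" --pt "1.5 0 0 0 0 0 0"

```text
time_s: 40.27
tool_pos: [0.5564, 0.1997, 0.1568]
tool_rot: [-179.9, -0.1, -170.1]
force: [0.0, -0.5, 0.9]
grip_width: 0.0246
```

```bash
python3 - <<'E'
from h import *
o=env.get_obs();print(o["grip_width"],o["joint_velocities"].round(1),ist(o["tool_pos"]))
plan(st((10,63.5,57)),189.9)
d=shot("wrist","w27");im=d["img"].astype(float); d["img"]=np.clip(255*(im/255)**.6,0,255).astype(np.uint8); save(d,"w27",(160,150,480,390),2.5)
E
```

```text
0.024564129193317397 [ 1.6 -0.5  1.5 -0.1  0.3  0.3  0.2] [  5.8836  63.1264 156.7923]
shift cm [-0.44  0.05  9.98] turn [-0.001 -0.002  0.   ] rows>= 2.4
```

View pics/w27.png

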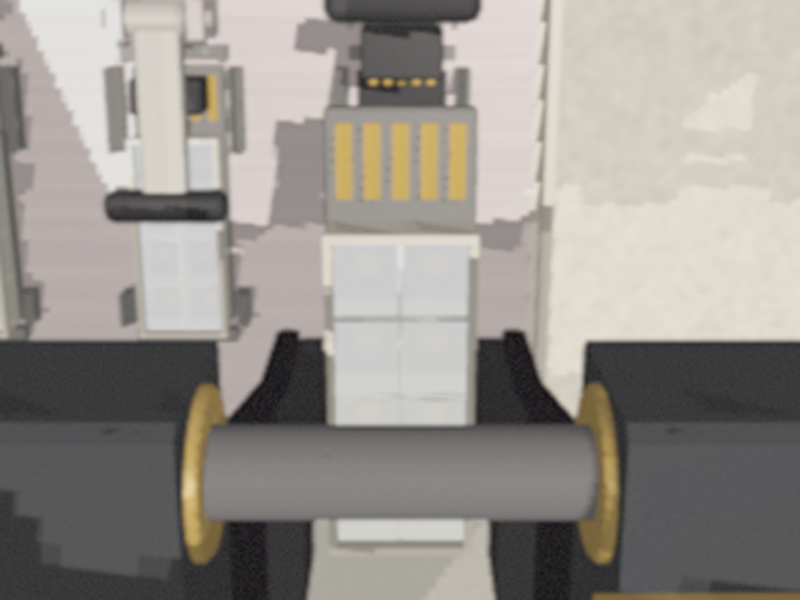

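Emit:
move_arm --pt "1.5 -0.15 0 2 0 0 0" --pt "1.5 -0.15 0 3 0 0 0" --pt "1.5 0 0 2.6 0 0 0" --pt "1.5 0 0 1.6 0 0 0" --pt "1.5 0 0 0.6 0 0 0"

```text
time_s: 40.73
tool_pos: [0.5587, 0.1974, 0.0569]
tool_rot: [-179.9, -0.3, -170.3]
force: [0.1, -0.0, -0.0]
grip_width: 0.0247
```

Emit:
move_arm --pt "1.5 0 0 0 0 0 0" --pt "1.5 0 0 0 0 0 0"

```text
time_s: 40.9
tool_pos: [0.5608, 0.1998, 0.0607]
tool_rot: [-180.0, 0.0, -170.2]
force: [-0.3, 0.9, 0.1]
grip_width: 0.0241
```

```bash
python3 - <<'E'
from h import *
o=env.get_obs();print(o["grip_width"],o["joint_velocities"].round(1),ist(o["tool_pos"]),o["force"])
plan(st((9.9,63.5,38.5)),189.9)
d=shot("wrist","w28");im=d["img"].astype(float); d["img"]=np.clip(255*(im/255)**.6,0,255).astype(np.uint8); save(d,"w28",(160,100,480,340),2.5)
E
```

```text
0.02413263938985595 [-0.3 -0.9 -0.6 -1.3 -0.1 -0.1  0. ] [10.2437 62.5124 60.6723] [-0.3131  0.8797  0.0723]
shift cm [0.04 0.1  2.22] turn [-0.     0.    -0.002] rows>= 0.53
```

View pics/w28.png

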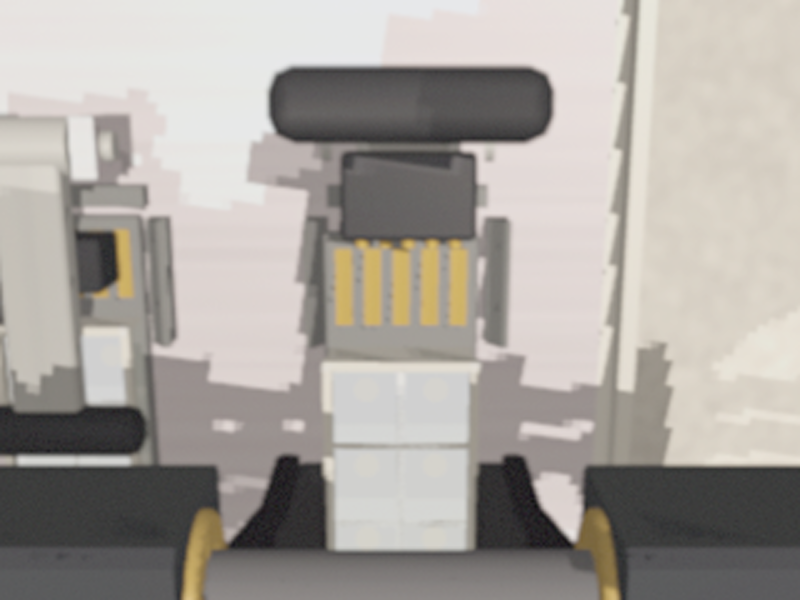

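Emit:
move_arm --pt "1.5 0 0.08 0.6 0 0 0" --pt "1.5 0 0 0.6 0 0 0" --pt "1.5 0 0 0.4 0 0 0" --pt "1.5 0 0 0.2 0 0 0" --pt "1.5 0 0 0 0 0 0"

```text
time_s: 41.37
tool_pos: [0.5596, 0.2016, 0.0414]
tool_rot: [-180.0, -0.1, -170.1]
force: [-0.8, -0.5, -0.2]
grip_width: 0.0245
```

```bash
python3 - <<'E'
from h import *
o=env.get_obs();print(o["grip_width"],o["joint_velocities"].round(1),ist(o["tool_pos"]),o["force"])
d=shot("wrist","w29");im=d["img"].astype(float); d["img"]=np.clip(255*(im/255)**.6,0,255).astype(np.uint8); save(d,"w29",(160,100,480,340),2.5)
E
```

```text
0.02447118149926606 [ 0.1 -0.4 -0.1 -0.5 -0.1  0.3  0.1] [ 9.3611 64.4899 41.4275] [-0.7788 -0.5088 -0.1975]
```

View pics/w29.png

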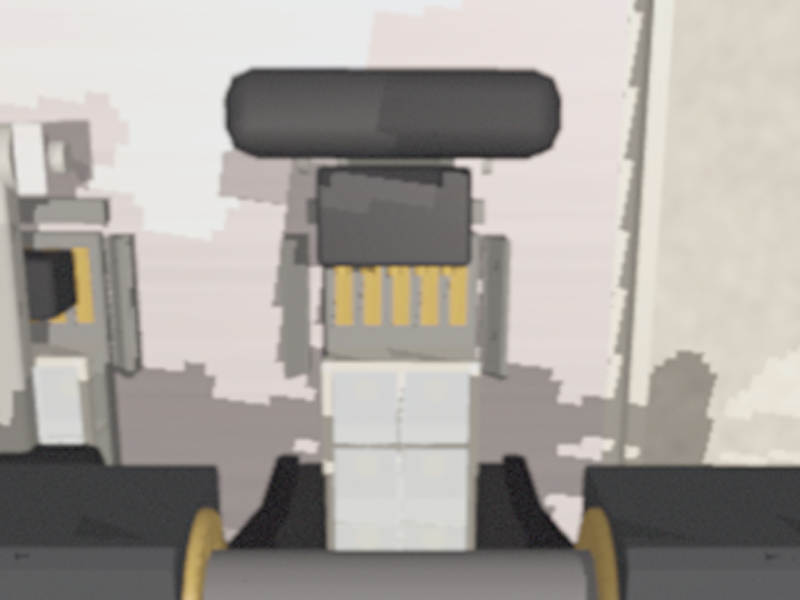

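Emit:
move_arm --pt "1.5 -0.03 -0.07 0.15 0 0 0" --pt "1.5 0 0 0.15 0 0 0" --pt "1.5 0 0 0.1 0 0 0" --pt "1.5 0 0 0 0 0 0"

```text
time_s: 41.75
tool_pos: [0.5608, 0.2011, 0.0386]
tool_rot: [-180.0, 0.0, -170.1]
force: [-0.6, -1.1, 1.7]
grip_width: 0.0242
```

```bash
python3 - <<'E'
from h import *
o=env.get_obs();print(o["grip_width"],o["joint_velocities"].round(1),ist(o["tool_pos"]),o["force"])
E
```

```text
0.024248076001198656 [ 0.1 -0.1  0.1  0.   0.1 -0.1  0. ] [10.3835 63.7916 38.5566] [-0.595  -1.078   1.6713]
```

Contact; release and go for lever 3.

Emit:
move_arm --pt "3.6 0 0 0 0 0 0" --pt "3.6 0 0 0 0 0 0" --pt "3.6 0 0 0 0 0 0" --pt "3.6 0 0 -1 0 0 0" --pt "3.6 0 0 -2.5 0 0 0"

```text
time_s: 42.17
tool_pos: [0.5579, 0.2001, 0.0705]
tool_rot: [-179.9, -0.4, -170.1]
force: [0.5, 0.1, 0.4]
grip_width: 0.0355
```

Emit:
move_arm --pt "4.8 0 0 -3.5 0 0 0" --pt "4.8 1 0 -3 0 0 0" --pt "4.8 2.5 0 -1 0 0 0" --pt "4.8 2.6 0 0 0 0 0" --pt "4.8 1 0 0 0 0 0" --force 25

```text
time_s: 42.58
tool_pos: [0.4886, 0.1892, 0.1499]
tool_rot: [-180.0, 0.1, -170.0]
force: [-0.7, -0.1, -0.8]
grip_width: 0.0476
```

Emit:
move_arm --pt "4.8 0 0 0 0 0 0" --pt "4.8 0 0 0 0 0 0"

```text
time_s: 42.75
tool_pos: [0.491, 0.1888, 0.1486]
tool_rot: [-180.0, 0.1, -170.1]
force: [-1.1, -0.2, 0.1]
grip_width: 0.0481
```

```bash
python3 - <<'E'
from h import *
o=env.get_obs();print(o["grip_width"],o["joint_velocities"].round(1),ist(o["tool_pos"]),o["force"])
plan(st((-67,63.5,99)),189.9)
s=shot("scene","s30",(290,190,430,290),5.6)
E
```

```text
0.04806144804662014 [ 0.   1.8  0.5 -1.5  0.3 -0.4 -0. ] [-60.4045  63.6773 148.6009] [-1.0849 -0.1697  0.0934]
shift cm [ 0.67 -0.02  4.96] turn [-0.     0.001  0.   ] rows>= 1.2
```

View pics/s30.png

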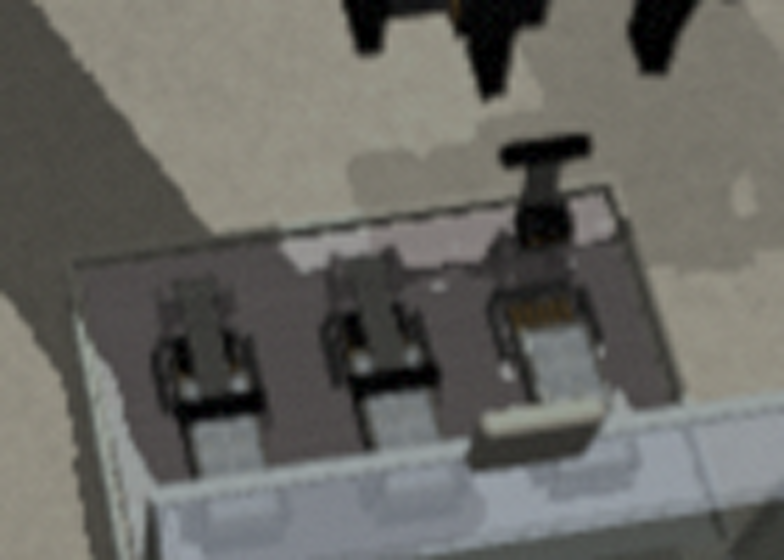

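Emit:
move_arm --pt "4.8 0.4 0 0.8 0 0 0" --pt "4.8 0.2 0 1.5 0 0 0" --pt "4.8 0 0 1.5 0 0 0" --pt "4.8 0 0 0.9 0 0 0" --pt "4.8 0 0 0.3 0 0 0"

```text
time_s: 43.22
tool_pos: [0.4836, 0.1874, 0.0956]
tool_rot: [-180.0, -0.2, -170.1]
force: [0.1, -0.5, -0.1]
grip_width: 0.0479
```

Emit:
move_arm --pt "2 0 0 0 0 0 0" --pt "2 0 0 0 0 0 0" --pt "2 0 0 0 0 0 0" --pt "2 0 0 0 0 0 0" --pt "2 0 0 0 0 0 0"

```text
time_s: 43.63
tool_pos: [0.4855, 0.1879, 0.0989]
tool_rot: [-180.0, 0.1, -170.1]
force: [0.3, -0.2, -0.2]
grip_width: 0.0322
```

```bash
python3 - <<'E'
from h import *
o=env.get_obs();print(o["grip_width"],ist(o["tool_pos"]),o["force"])
E
```

```text
0.03223922283814372 [-66.0439  63.7399  98.8967] [ 0.288  -0.2437 -0.1557]
```

Emit:
move_arm --pt "2 -0.4 0 -0.08 0 0 0" --pt "2 -0.8 0 -0.1 0 0 0" --pt "2 -1.0 0 0.03 0 0 0" --pt "2 -0.96 0 0.23 0 0 0" --pt "2 -0.89 0 0.42 0 0 0"

```text
time_s: 44.05
tool_pos: [0.5243, 0.1946, 0.092]
tool_rot: [-180.0, -0.2, -170.1]
force: [-4.6, -2.3, -4.1]
grip_width: 0.0323
```

Emit:
move_arm --pt "2 -0.78 0 0.59 0 0 0" --pt "2 -0.64 0 0.74 0 0 0" --pt "2 -0.48 0 0.86 0 0 0" --pt "2 -0.3 0 0.9 0 0 0" --pt "2 -0.1 0 0.7 0 0 0"

```text
time_s: 44.47
tool_pos: [0.5505, 0.1991, 0.0555]
tool_rot: [180.0, 0.3, -170.1]
force: [1.8, -2.8, 3.8]
grip_width: 0.0322
```

Emit:
move_arm --pt "2 0 0 0.3 0 0 0" --pt "2 0 0 0.3 0 0 0" --pt "2 0 0 0.25 0 0 0" --pt "2 0 0 0.1 0 0 0" --pt "2 0 0 0 0 0 0"

```text
time_s: 44.88
tool_pos: [0.5508, 0.1993, 0.0497]
tool_rot: [-180.0, 0.4, -170.1]
force: [1.1, -3.6, 13.9]
grip_width: 0.0324
```

```bash
python3 - <<'E'
from h import *
o=env.get_obs();print(o["grip_width"],ist(o["tool_pos"]),o["force"])
E
```

```text
0.03239763910726821 [ 0.23   63.6805 49.6986] [ 1.1325 -3.602  13.867 ]
```

Emit:
move_arm --pt "4.8 0 0 0 0 0 0" --pt "4.8 0 0 0 0 0 0" --pt "4.8 0 0 -0.8 0 0 0" --pt "4.8 0 0 -2.5 0 0 0" --pt "4.8 0 0 -3.5 0 0 0"

```text
time_s: 45.3
tool_pos: [0.5439, 0.1983, 0.1111]
tool_rot: [-180.0, -0.5, -170.0]
force: [1.5, -0.7, 0.4]
grip_width: 0.0473
```

Emit:
move_arm --pt "4.8 0 -0.5 -3 0 0 0" --pt "4.8 0 -2 -3 0 0 0" --pt "4.8 0 -2.5 -3 0 0 0" --pt "4.8 0 -2 -3 0 0 0" --pt "4.8 0 -1 -1 0 0 0"

```text
time_s: 45.72
tool_pos: [0.5631, 0.1176, 0.2488]
tool_rot: [-179.9, 0.4, -170.2]
force: [0.8, 0.2, 0.7]
grip_width: 0.0483
```

Emit:
move_arm --pt "4.8 0 0 0 0 0 0" --pt "4.8 0 0 0 0 0 0"

```text
time_s: 45.88
tool_pos: [0.5605, 0.1206, 0.2432]
tool_rot: [179.9, -0.0, -170.1]
force: [-0.0, 0.5, 0.1]
grip_width: 0.0481
```

```bash
python3 - <<'E'
from h import *
s=shot("side","d31",(290,190,410,270),6.5)
d=shot("wrist","w31",(200,140,520,300),2.5)
o=env.get_obs();print(o["tool_pos"],ist(o["tool_pos"]))
E
```

```text
[0.5594 0.1218 0.2415] [ -4.562  -14.1637 241.5348]
```

View pics/d31.png

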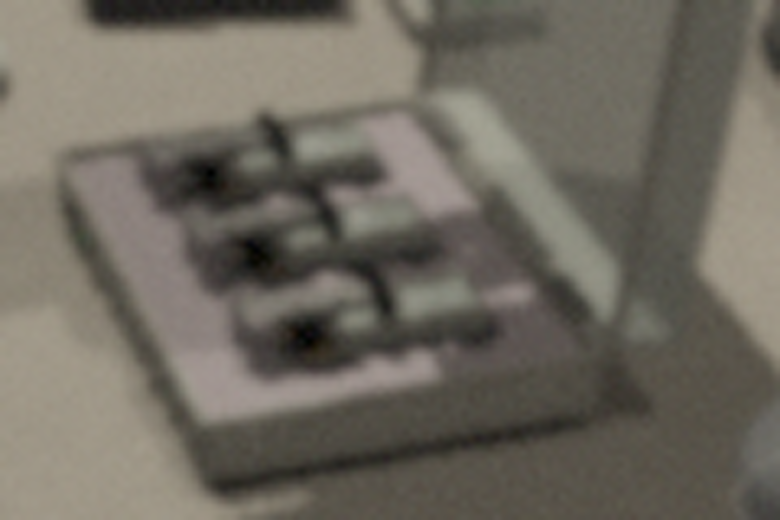

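View pics/w31.png

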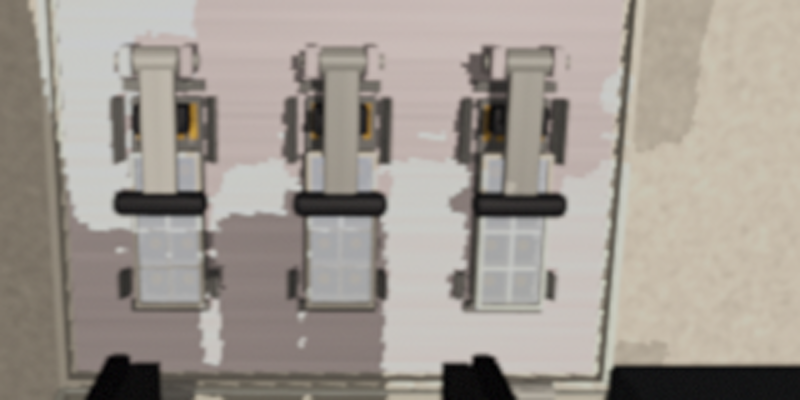

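```bash
python3 - <<'E'
from h import *
a=load("d2")["img"];b=load("d31")["img"]
x=np.vstack([im[195:255,290:400] for im in (a,b)])[:,:,::-1]
x=np.clip(255*(x/255.)**.7,0,255).astype(np.uint8)
x=np.hstack([x[:60],x[60:]]);cv2.imwrite("pics/cmp.png",cv2.resize(x,None,fx=3.6,fy=3.6,interpolation=cv2.INTER_CUBIC))
E
```

```text
(no output)
```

View pics/cmp.png

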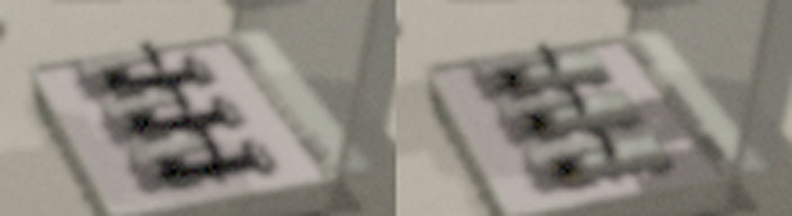

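```bash
python3 - <<'E'
from h import *
plan(st((-1,-.3,75)),189.9)
E
```

```text
shift cm [-0.42  1.37 16.65] turn [ 0.001 -0.004  0.003] rows>= 4.01
```

Emit:
move_arm --pt "0 -0.2 0.6 2 0 0 0" --pt "0 -0.2 0.6 4 0 0 0" --pt "0 0 0.2 4 0 0 0" --pt "0 0 0 3 0 0 0" --pt "0 0 0 2 0 0 0"

```text
time_s: 46.4
tool_pos: [0.5581, 0.136, 0.0877]
tool_rot: [180.0, -0.5, -169.9]
force: [-0.7, 0.1, -0.4]
grip_width: 0.0222
```

Emit:
move_arm --pt "0 0 0 1 0 0 0" --pt "0 0 0 0.3 0 0 0" --pt "0 0 0 0 0 0 0"

```text
time_s: 46.65
tool_pos: [0.5617, 0.1354, 0.0797]
tool_rot: [180.0, -0.1, -170.0]
force: [0.7, 0.7, 0.7]
grip_width: 0.0041
```

```bash
python3 - <<'E'
from h import *
o=env.get_obs();print(o["grip_width"],ist(o["tool_pos"]),o["force"],o["joint_velocities"].round(1))
E
```

```text
0.004132725191801862 [-0.0202 -1.1334 79.7211] [0.6945 0.7075 0.6965] [ 0.4 -1.7  0.2 -2.2 -0.1  0.6  0.1]
```

Emit:
move_arm --pt "0 0 0 0.8 0 0 0" --pt "0 0 0 0.6 0 0 0" --pt "0 0 0 0.3 0 0 0" --pt "0 0 0 0.2 0 0 0" --pt "0 0 0 0 0 0 0"

```text
time_s: 47.07
tool_pos: [0.5625, 0.1344, 0.0617]
tool_rot: [-180.0, -0.0, -170.1]
force: [1.0, -0.6, 0.8]
grip_width: 0.0003
```

```bash
python3 - <<'E'
from h import *
o=env.get_obs();print(o["grip_width"],ist(o["tool_pos"]),o["force"],o["joint_velocities"].round(1))
E
```

```text
0.00027917233121881865 [ 0.6628 -2.2449 61.653 ] [ 0.9512 -0.5634  0.8181] [-0.  -0.3 -0.1 -0.4  0.   0.4  0.1]
```

Emit:
move_arm --pt "0 0.2 0.15 0.2 0 0 0" --pt "0 0 0 0.2 0 0 0" --pt "0 0 0 0 0 0 0"

```text
time_s: 47.32
tool_pos: [0.5601, 0.1358, 0.0575]
tool_rot: [-180.0, -0.0, -170.1]
force: [-0.0, 0.4, -0.3]
grip_width: 0.0003
```

Emit:
move_arm --pt "0 0 0 0.15 0 0 0" --pt "0 0 0 0.15 0 0 0" --pt "0 0 0 0 0 0 0"

```text
time_s: 47.57
tool_pos: [0.5606, 0.1357, 0.0555]
tool_rot: [-180.0, 0.0, -170.1]
force: [-1.1, -0.7, 4.4]
grip_width: 0.0005
```

```bash
python3 - <<'E'
from h import *
o=env.get_obs();print(o["grip_width"],ist(o["tool_pos"]),o["force"],o["joint_velocities"].round(1))
E
```

```text
0.00045881965695720854 [-0.977  -0.6004 55.4637] [-1.1399 -0.6958  4.3969] [-0.1 -0.1 -0.1 -0.1  0.1 -0.2 -0. ]
```

Emit:
move_arm --pt "0 0 0 0.15 0 0 0" --pt "0 0 0 0.15 0 0 0" --pt "0 0 0 0 0 0 0"

```text
time_s: 47.82
tool_pos: [0.5608, 0.1358, 0.0547]
tool_rot: [-180.0, 0.0, -170.1]
force: [-6.2, -1.5, 16.3]
grip_width: 0.0007
```

```bash
python3 - <<'E'
from h import *
o=env.get_obs();print(o["grip_width"],ist(o["tool_pos"]),o["force"],o["joint_velocities"].round(1))
E
```

```text
0.0006687681694792866 [-0.8517 -0.5658 54.6553] [-6.2479 -1.5406 16.3314] [ 0.  -0.1 -0.1  0.2 -0.  -0.1  0. ]
```

Emit:
move_arm --pt "0 0 0 -1 0 0 0" --pt "0 0 -1 -1 0 0 0" --pt "0 0 -2.2 0 0 0 0" --pt "0 0 -2.2 0 0 0 0" --pt "0 0 -1 0 0 0 0"

```text
time_s: 48.23
tool_pos: [0.5723, 0.0681, 0.0722]
tool_rot: [-179.9, 0.0, -170.3]
force: [0.4, -0.3, -0.3]
grip_width: 0.0004
```

Emit:
move_arm --pt "0 0 0 0 0 0 0" --pt "0 0 0 0 0 0 0"

```text
time_s: 48.4
tool_pos: [0.5713, 0.0723, 0.0717]
tool_rot: [180.0, -0.0, -170.2]
force: [0.4, -0.1, -0.0]
grip_width: 0.0004
```

```bash
python3 - <<'E'
from h import *
o=env.get_obs();print(o["grip_width"],ist(o["tool_pos"]),o["force"],o["joint_velocities"].round(1))
E
```

```text
0.0003714778960171748 [ -1.3397 -64.9054  71.6946] [ 0.3905 -0.1204 -0.0394] [-1.3 -0.  -1.7  0.1 -0.3 -0.   0. ]
```

Emit:
move_arm --pt "0 0 0 0.6 0 0 0" --pt "0 0 0 0.5 0 0 0" --pt "0 0 0 0.3 0 0 0" --pt "0 0 0 0.2 0 0 0" --pt "0 0 0 0 0 0 0"

```text
time_s: 48.82
tool_pos: [0.5706, 0.0738, 0.0556]
tool_rot: [180.0, -0.1, -170.0]
force: [-1.4, 0.2, 0.8]
grip_width: -0.0002
```

Emit:
move_arm --pt "0 0 0 0.2 0 0 0" --pt "0 0 0 0.1 0 0 0" --pt "0 0 0 0 0 0 0"

```text
time_s: 49.07
tool_pos: [0.571, 0.0738, 0.0548]
tool_rot: [180.0, -0.0, -170.0]
force: [-6.5, 0.8, 15.0]
grip_width: 0.0007
```

```bash
python3 - <<'E'
from h import *
o=env.get_obs();print(o["grip_width"],ist(o["tool_pos"]),o["force"],o["joint_velocities"].round(1))
E
```

```text
0.0006794206463127786 [ -1.4699 -63.435   54.7888] [-6.4547  0.7579 14.9861] [ 0.  -0.1  0.   0.1 -0.  -0.1  0.1]
```

Emit:
move_arm --pt "0 0 0 -1 0 0 0" --pt "0 0 1 -1.5 0 0 0" --pt "0 0 3 0 0 0 0" --pt "0 0 3.5 0 0 0 0" --pt "0 0 3 0 0 0 0"

```text
time_s: 49.48
tool_pos: [0.5533, 0.1778, 0.0783]
tool_rot: [180.0, 0.1, -170.1]
force: [0.5, 0.0, -0.4]
grip_width: 0.0003
```

Emit:
move_arm --pt "0 0 1.6 0 0 0 0" --pt "0 0 0.6 0 0 0 0" --pt "0 0 0 0 0 0 0" --pt "0 0 0 0 0 0 0"

```text
time_s: 49.82
tool_pos: [0.5499, 0.1964, 0.0775]
tool_rot: [-179.9, -0.0, -170.1]
force: [0.4, -0.4, 0.0]
grip_width: 0.0004
```

```bash
python3 - <<'E'
from h import *
o=env.get_obs();print(o["grip_width"],ist(o["tool_pos"]),o["force"],o["joint_velocities"].round(1))
E
```

```text
0.0004388255360497689 [-1.1768 61.0035 77.5368] [ 0.4469 -0.4092  0.0479] [ 1.1 -0.   1.2  0.1  0.1  0.2 -0.1]
```

Emit:
move_arm --pt "0 0 0.2 0.9 0 0 0" --pt "0 0 0 0.7 0 0 0" --pt "0 0 0 0.4 0 0 0" --pt "0 0 0 0.2 0 0 0" --pt "0 0 0 0 0 0 0"

```text
time_s: 50.23
tool_pos: [0.5488, 0.1981, 0.0555]
tool_rot: [-179.9, -0.1, -170.1]
force: [-1.1, -1.5, 3.1]
grip_width: 0.0006
```

Emit:
move_arm --pt "0 0 0 0.2 0 0 0" --pt "0 0 0 0.1 0 0 0" --pt "0 0 0 0 0 0 0"

```text
time_s: 50.48
tool_pos: [0.549, 0.1982, 0.0547]
tool_rot: [-179.9, -0.1, -170.1]
force: [-6.0, -3.2, 15.1]
grip_width: 0.0003
```

```bash
python3 - <<'E'
from h import *
o=env.get_obs();print(o["grip_width"],ist(o["tool_pos"]),o["force"],o["joint_velocities"].round(1))
E
```

```text
0.0002901352073098675 [-1.6861 62.9695 54.7372] [-5.9549 -3.2109 15.1093] [-0.  -0.1  0.1  0.1 -0.  -0.2  0. ]
```

Emit:
move_arm --pt "2 0 0 -1.5 0 0 0" --pt "5.2 0 0 -3.5 0 0 0" --pt "5.2 0 -1.5 -4 0 0 0" --pt "5.2 0 -2.5 -3.3 0 0 0" --pt "5.2 0 -1.5 -3.8 0 0 0"

```text
time_s: 50.9
tool_pos: [0.5584, 0.1431, 0.2133]
tool_rot: [-179.9, -0.1, -170.2]
force: [0.4, -0.6, -0.7]
grip_width: 0.026
```

Emit:
move_arm --pt "5.2 0 -0.8 -4 0 0 0" --pt "5.2 -1 0 -3.5 0 0 0" --pt "5.2 -1.5 0 -1.5 0 0 0" --pt "5.2 0 0 0 0 0 0" --pt "5.2 0 0 0 0 0 0"

```text
time_s: 51.32
tool_pos: [0.5853, 0.1419, 0.303]
tool_rot: [180.0, 0.1, -170.1]
force: [-0.3, -0.0, -0.9]
grip_width: 0.0506
```

```bash
python3 - <<'E'
from h import *
o=env.get_obs();print(o["grip_width"],ist(o["tool_pos"]),o["tool_rot"],o["joint_velocities"].round(1))
shot("wrist","w32");shot("side","d32",(300,130,440,260),5);shot("scene","s32",(320,170,460,310),5)
E
```

```text
0.05055472824422526 [ 24.3488   1.2731 303.0272] [ 179.9906    0.0596 -170.1271] [-0.2  0.3 -0.3  3.7 -0.2  0.1  0. ]
```

View pics/w32.png

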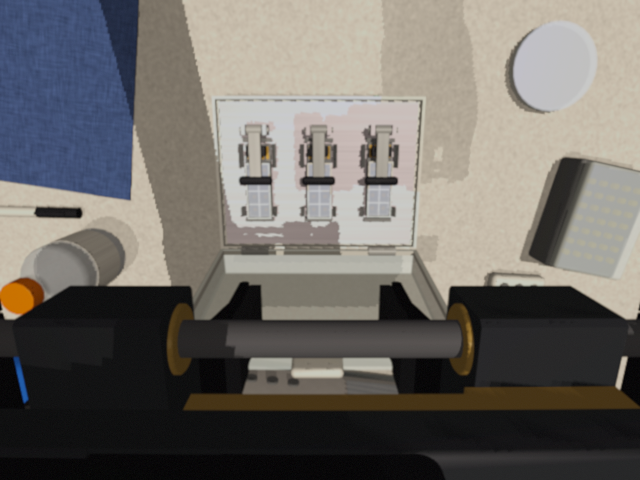

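View pics/d32.png

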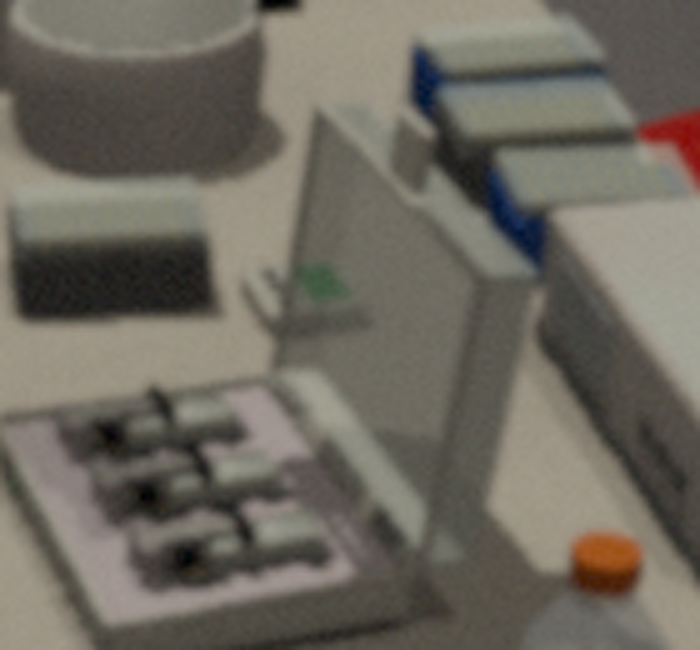

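View pics/s32.png

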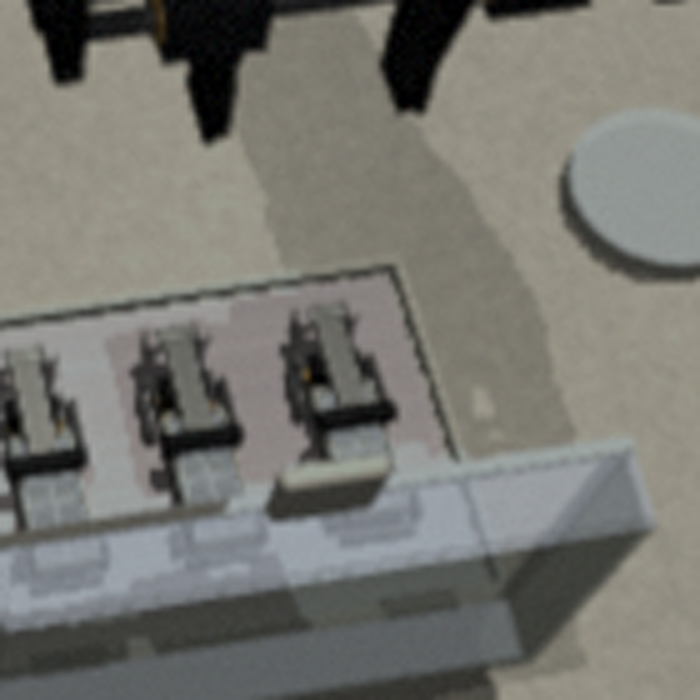

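```bash
python3 - <<'E'
from h import *
from scipy.optimize import least_squares
s=load("s32");d=load("d32")
def P(th,y,rad,h=8): return st((75-rad*np.cos(th)+h*np.sin(th),y,36+rad*np.sin(th)+h*np.cos(th)))
def res(x):
    return np.r_[proj(s,P(x[0],x[1],197))[0]-[387,264.4],proj(d,P(x[0],x[1],197))[0]-[383,153.6]]
r=least_squares(res,[1.7,0]);print(r.x,r.fun)
P0=P(r.x[0],r.x[1],180);print(ist(P0),ist(P(r.x[0],r.x[1],197)),ist(P(r.x[0],r.x[1],163)))
E
```

```text
[ 1.7133 -0.9359] [ 0.0791 -0.7456  1.2313 -0.4572]
[108.4874  -0.9359 213.0384] [110.9022  -0.9359 229.866 ] [106.0726  -0.9359 196.2108]
```

```bash
python3 - <<'E'
from h import *
plan(st((108.5,-.8,255)),189.9)
E
```

```text
shift cm [-8.61 -0.24  4.55] turn [-0.    -0.003  0.   ] rows>= 2.33
```

Emit:
move_arm --pt "5.2 -1.5 -0.1 0 0 0 0" --pt "5.2 -2.8 -0.1 0.5 0 0 0" --pt "5.2 -2.6 0 1.5 0 0 0" --pt "5.2 -1.3 0 1.5 0 0 0" --pt "5.2 -0.4 0 0.8 0 0 0"

```text
time_s: 51.88
tool_pos: [0.6695, 0.1548, 0.255]
tool_rot: [-180.0, -0.3, -170.1]
force: [-1.2, -0.2, 0.1]
grip_width: 0.0522
```

Emit:
move_arm --pt "5.2 0 0 0.2 0 0 0" --pt "5.2 0 0 0 0 0 0" --pt "5.2 0 0 0 0 0 0"

```text
time_s: 52.13
tool_pos: [0.6689, 0.1552, 0.2585]
tool_rot: [-180.0, 0.0, -170.1]
force: [1.0, -0.8, 1.3]
grip_width: 0.052
```

```bash
python3 - <<'E'
from h import *
o=env.get_obs();print(o["grip_width"],ist(o["tool_pos"]),o["joint_velocities"].round(1))
plan(st((108.5,-.8,207)),189.9)
d=shot("wrist","w33",(160,200,480,440),2.5);shot("side","d33",(300,100,440,230),5)
E
```

```text
0.05195942547578455 [108.981    0.0058 258.4909] [-0.1 -0.8 -0.1 -1.   0.  -0.  -0.1]
shift cm [ 0.05 -0.08  5.15] turn [-0.     0.     0.001] rows>= 1.23
```

View pics/w33.png

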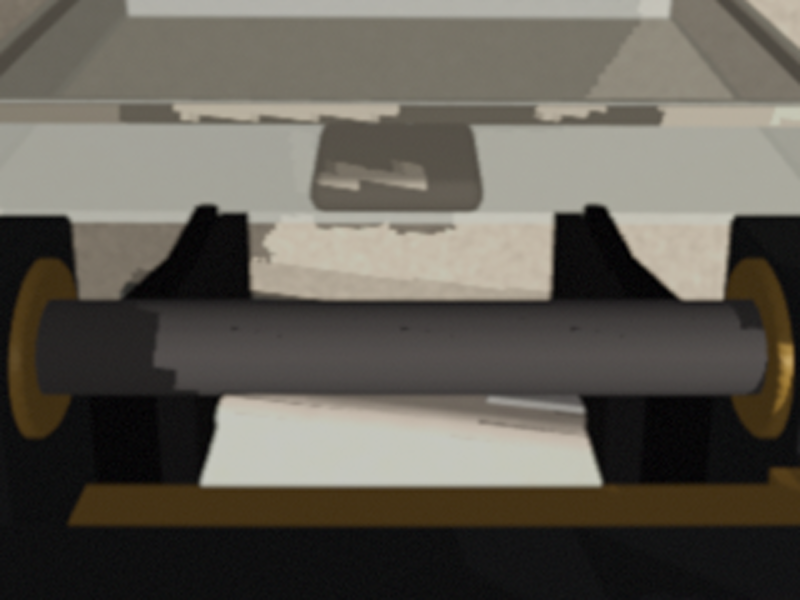

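View pics/d33.png

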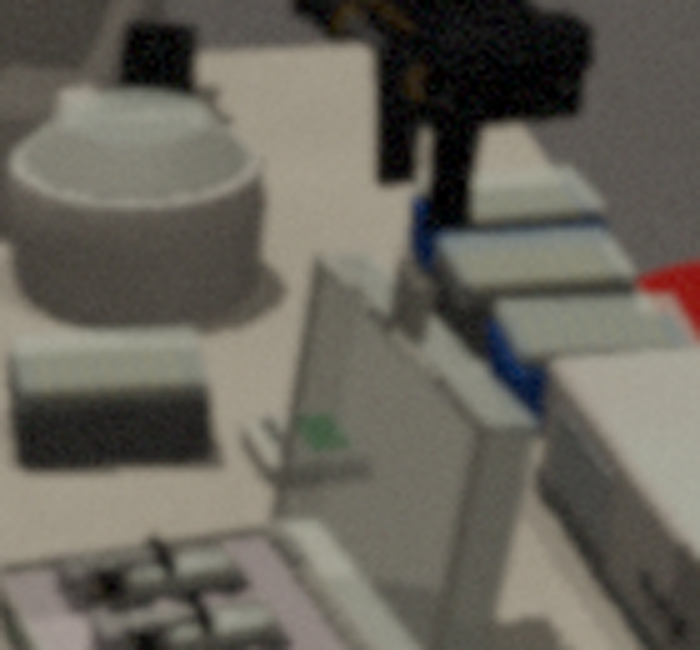

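```bash
python3 - <<'E'
from h import *
d=load("w33")
for v in (125,167,208): print(ist(onz(d,(160+398/2.5,200+v/2.5),.230)))
E
```

```text
[ 92.1919  -0.4519 230.    ]
[100.8888  -0.4514 230.    ]
[109.5743  -0.4509 230.    ]
```

Emit:
move_arm --pt "5.2 0.25 -0.05 1.2 0 0 0" --pt "5.2 0 0 1.7 0 0 0" --pt "5.2 0 0 1.2 0 0 0" --pt "5.2 0 0 0.6 0 0 0" --pt "5.2 0 0 0.2 0 0 0" --force 20

```text
time_s: 52.65
tool_pos: [0.6665, 0.154, 0.2078]
tool_rot: [-180.0, -0.1, -170.1]
force: [-0.3, 1.0, 0.7]
grip_width: 0.052
```

Emit:
move_arm --pt "5.2 0 0 0 0 0 0" --pt "2 0 0 0 0 0 0" --pt "2 0 0 0 0 0 0" --pt "2 0 0 0 0 0 0" --pt "2 0 0 0 0 0 0"

```text
time_s: 53.07
tool_pos: [0.6677, 0.1542, 0.2096]
tool_rot: [-180.0, 0.1, -170.1]
force: [-0.1, -1.1, 0.9]
grip_width: 0.0359
```

Emit:
move_arm --pt "2 0 0 0 0 0 0" --pt "2 0 0 0 0 0 0"

```text
time_s: 53.23
tool_pos: [0.6677, 0.1542, 0.2096]
tool_rot: [-180.0, 0.1, -170.1]
force: [0.6, -0.4, 3.3]
grip_width: 0.0356
```

```bash
python3 - <<'E'
from h import *
o=env.get_obs();print(o["grip_width"],ist(o["tool_pos"]),o["force"],o["joint_velocities"].round(1))
d=shot("wrist","w34",(160,200,480,440),2.5);shot("side","d34",(300,100,440,230),5)
# arc table, rel
th0=1.70
f=lambda t:np.array([75-180*np.cos(t)+8*np.sin(t),36+180*np.sin(t)+8*np.cos(t)])
b=f(th0)
t=th0
while t>0.01:
    t=max(t-.1,0);a=f(t);print(round(t,2),a.round(0),"tx %.2f tz %.2f"%(-(a-b)[0]/10,-(a-b)[1]/10));b=a
E
```

```text
0.03558151562111682 [107.6183  -0.8432 209.566 ] [ 0.6066 -0.3514  3.2643] [-0.   0.   0.   0.1  0.1 -0.  -0.1]
1.6 [ 88. 216.] tx 1.79 tz -0.22
1.5 [ 70. 216.] tx 1.80 tz -0.04
1.4 [ 52. 215.] tx 1.80 tz 0.14
1.3 [ 35. 212.] tx 1.77 tz 0.32
1.2 [ 17. 207.] tx 1.73 tz 0.49
1.1 [  0. 200.] tx 1.67 tz 0.66
1.0 [-16. 192.] tx 1.60 tz 0.83
0.9 [-31. 182.] tx 1.51 tz 0.98
0.8 [-45. 171.] tx 1.40 tz 1.13
0.7 [-58. 158.] tx 1.28 tz 1.26
0.6 [-69. 144.] tx 1.15 tz 1.38
0.5 [-79. 129.] tx 1.01 tz 1.49
0.4 [-88. 113.] tx 0.85 tz 1.59
0.3 [-95.  97.] tx 0.69 tz 1.66
0.2 [-100.   80.] tx 0.52 tz 1.72
0.1 [-103.   62.] tx 0.35 tz 1.77
0 [-105.   44.] tx 0.17 tz 1.79
```

View pics/w34.png

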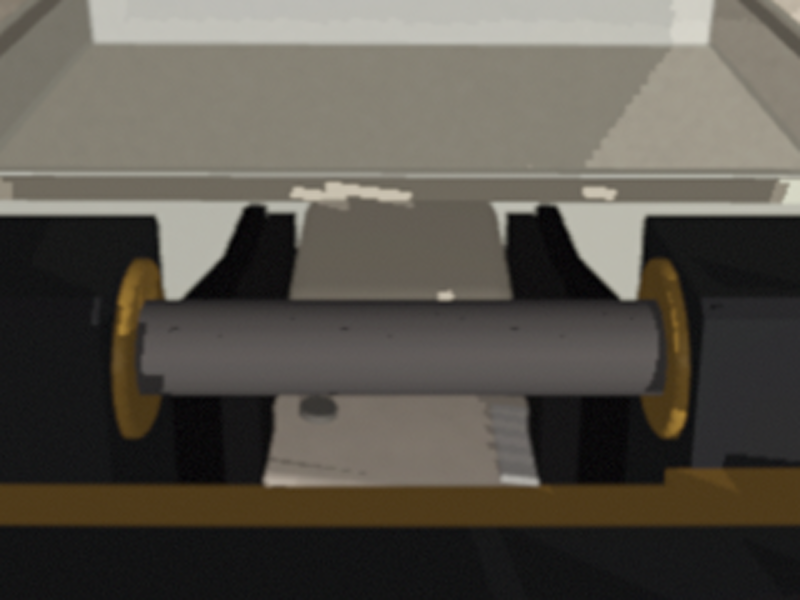

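Emit:
move_arm --pt "2 0.6 0 -0.08 0 0 0" --pt "2 1.2 0 -0.14 0 0 0" --pt "2 1.6 0 -0.05 0 0 0" --pt "2 1.8 0 0.12 0 0 0" --pt "2 1.77 0 0.3 0 0 0" --force 28

```text
time_s: 53.75
tool_pos: [0.5997, 0.1425, 0.2089]
tool_rot: [180.0, 0.3, -170.1]
force: [2.5, 0.2, 2.7]
grip_width: 0.0354
```

```bash
python3 - <<'E'
from h import *
o=env.get_obs();print(o["grip_width"],ist(o["tool_pos"]),o["force"],o["joint_velocities"].round(1))
E
```

```text
0.035357260346221706 [ 38.6529  -0.6204 208.9228] [2.516  0.2053 2.705 ] [  4.9 -24.7  -2.2  34.8  -6.3 -10.9   1.4]
```

Emit:
move_arm --pt "2 1.73 0 0.49 0 0 0" --pt "2 1.67 0 0.66 0 0 0" --pt "2 1.6 0 0.83 0 0 0" --pt "2 1.51 0 0.98 0 0 0" --pt "2 1.4 0 1.13 0 0 0"

```text
time_s: 54.17
tool_pos: [0.5194, 0.1288, 0.1692]
tool_rot: [-180.0, 0.1, -170.1]
force: [-6.7, -1.4, 14.2]
grip_width: 0.0356
```

```bash
python3 - <<'E'
from h import *
o=env.get_obs();print(o["grip_width"],ist(o["tool_pos"]),o["force"],o["joint_velocities"].round(1))
E
```

```text
0.03555104764295865 [-42.7704  -0.3831 169.2357] [-6.6648 -1.3889 14.2293] [  2.1 -13.8  -1.2  32.6  -4.3 -18.3   1. ]
```

Emit:
move_arm --pt "2 1.28 0 1.2 0 0 0" --pt "2 1.15 0 1.38 0 0 0" --pt "2 1.01 0 1.49 0 0 0" --pt "2 0.85 0 1.59 0 0 0" --pt "2 0.6 0 1.4 0 0 0"

```text
time_s: 54.58
tool_pos: [0.4683, 0.12, 0.0948]
tool_rot: [-180.0, -0.3, -170.1]
force: [-6.8, -0.7, 4.9]
grip_width: 0.0353
```

```bash
python3 - <<'E'
from h import *
o=env.get_obs();print(o["grip_width"],ist(o["tool_pos"]),o["force"],o["joint_velocities"].round(1))
E
```

```text
0.03525353781418251 [-94.6575  -0.2252  94.7911] [-6.7926 -0.6501  4.931 ] [ -0.4   3.1  -0.6  18.5   1.4 -21.7  -2.1]
```

Emit:
move_arm --pt "2 0.5 0 1.4 0 0 0" --pt "2 0.3 0 1.3 0 0 0" --pt "2 0.2 0 1.0 0 0 0" --pt "2 0.1 0 0.7 0 0 0" --pt "2 0 0 0.4 0 0 0"

```text
time_s: 55.0
tool_pos: [0.4567, 0.118, 0.0456]
tool_rot: [180.0, -0.5, -170.1]
force: [-7.7, 0.4, 3.1]
grip_width: 0.0357
```

```bash
python3 - <<'E'
from h import *
o=env.get_obs();print(o["grip_width"],ist(o["tool_pos"]),o["force"],o["joint_velocities"].round(1))
E
```

```text
0.03572057764518582 [-106.4579   -0.1498   45.642 ] [-7.7331  0.3939  3.0641] [-0.5  3.7  0.2  1.7  1.4 -4.5 -1.3]
```

Emit:
move_arm --pt "2 0 0 0.2 0 0 0" --pt "2 0 0 0.2 0 0 0" --pt "2 0 0 0 0 0 0"

```text
time_s: 55.25
tool_pos: [0.4563, 0.118, 0.0416]
tool_rot: [180.0, -0.6, -170.1]
force: [-6.5, 0.5, -0.5]
grip_width: 0.0355
```

```bash
python3 - <<'E'
from h import *
o=env.get_obs();print(o["grip_width"],ist(o["tool_pos"]),o["force"],o["joint_velocities"].round(1))
E
```

```text
0.035474234410521895 [-106.8191   -0.1589   41.6091] [-6.4635  0.5257 -0.5176] [ 0.   0.  -0.   0.1 -0.1 -0.  -0.1]
```

Emit:
move_arm --pt "2 0 0 0.2 0 0 0" --pt "2 0 0 0.2 0 0 0" --pt "2 0 0 0 0 0 0"

```text
time_s: 55.5
tool_pos: [0.4561, 0.1179, 0.0376]
tool_rot: [180.0, -0.6, -170.1]
force: [-6.0, 0.2, -0.6]
grip_width: 0.0355
```

```bash
python3 - <<'E'
from h import *
o=env.get_obs();print(o["grip_width"],ist(o["tool_pos"]),o["force"],o["joint_velocities"].round(1))
s=shot("side","d35",(270,170,410,290),5)
E
```

```text
0.035482287572769694 [-107.0137   -0.1634   37.6336] [-6.0112  0.1571 -0.6422] [ 0.  -0.   0.  -0.1 -0.  -0.   0.1]
```

View pics/d35.png

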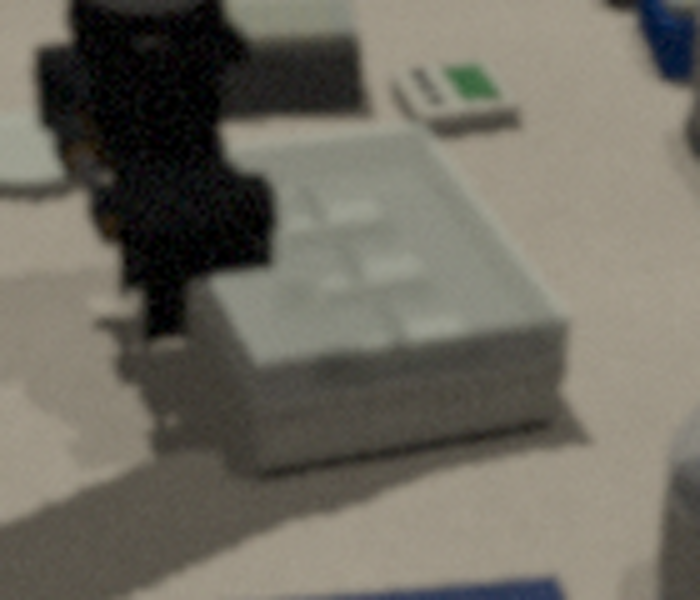

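Emit:
move_arm --pt "2 0 0 0.2 0 0 0" --pt "2 0 0 0.15 0 0 0" --pt "2 0 0 0 0 0 0"

```text
time_s: 55.8
tool_pos: [0.456, 0.1179, 0.0341]
tool_rot: [180.0, -0.6, -170.1]
force: [-7.1, 0.6, 0.6]
grip_width: 0.0357
```

```bash
python3 - <<'E'
from h import *
o=env.get_obs();print(o["grip_width"],ist(o["tool_pos"]),o["force"],o["wrist_torque"])
E
```

```text
0.03573181031892763 [-107.1107   -0.1596   34.1443] [-7.0704  0.5709  0.6353] [ 0.2208  1.3453 -0.061 ]
```

```bash
python3 - <<'E'
from h import *
shot("wrist","w36");s=shot("side","d36",(270,190,410,290),5.5)
for n in ("d35","d36"):
    d=load(n); 
    for th in (0,.05,.1):
        P=[st((75-160*np.cos(th)+h*np.sin(th),y,36+160*np.sin(th)+h*np.cos(th))) for h in (0,32) for y in (-108,)]
        print(n,th,((proj(d,P)-[270,190])*5.5).round(0).tolist())
E
```

```text
d35 0 [[282.0, 360.0], [281.0, 298.0]]
d35 0.05 [[282.0, 345.0], [285.0, 282.0]]
d35 0.1 [[283.0, 329.0], [290.0, 265.0]]
d36 0 [[282.0, 360.0], [281.0, 298.0]]
d36 0.05 [[282.0, 345.0], [285.0, 282.0]]
d36 0.1 [[283.0, 329.0], [290.0, 265.0]]
```

View pics/w36.png

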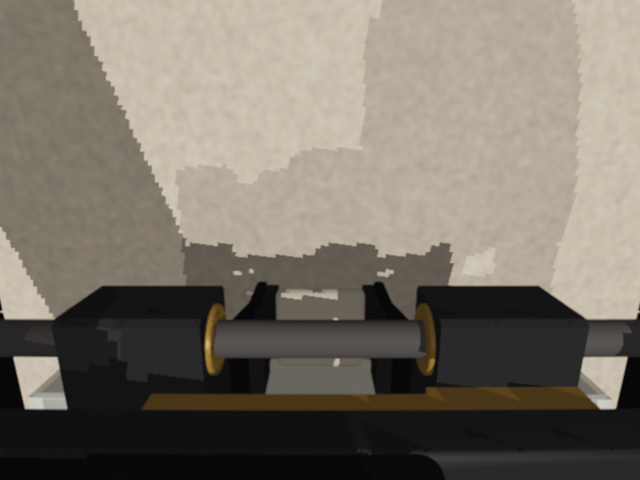

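View pics/d36.png

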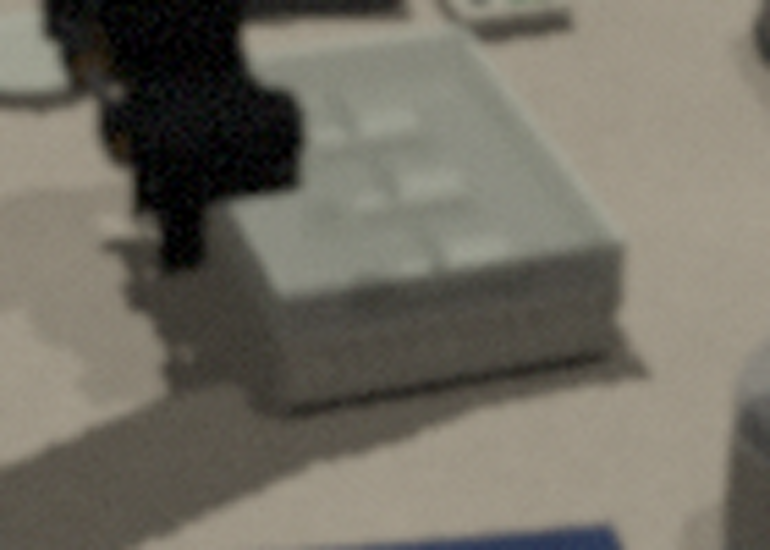

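Emit:
move_arm --pt "5.2 0 0 0 0 0 0" --pt "5.2 0 0 0 0 0 0" --pt "5.2 0 0 0 0 0 0" --pt "5.2 0 0 -1.5 0 0 0" --pt "5.2 0 0 -2.5 0 0 0"

```text
time_s: 56.32
tool_pos: [0.4596, 0.1176, 0.0746]
tool_rot: [-180.0, -0.3, -170.1]
force: [0.3, -0.2, 0.4]
grip_width: 0.0515
```

Emit:
move_arm --pt "0 0 0 0 0 0 0" --pt "0 0 0 0 0 0 0" --pt "0 0 0 0 0 0 0" --pt "0 0 0 0 0 0 0" --pt "0 0 0 0 0 0 0"

```text
time_s: 56.73
tool_pos: [0.461, 0.1181, 0.0754]
tool_rot: [-180.0, -0.1, -170.1]
force: [0.2, 0.5, -0.1]
grip_width: 0.0264
```

```bash
python3 - <<'E'
from h import *
o=env.get_obs();print(o["grip_width"],ist(o["tool_pos"]),o["force"])
plan(st((-106,0,52)),189.9)
E
```

```text
0.026405333858433074 [-102.1633   -0.8915   75.4222] [ 0.1793  0.4978 -0.0765]
shift cm [0.38 0.09 2.34] turn [-0.    -0.002  0.   ] rows>= 0.57
```

Emit:
move_arm --pt "0 0.3 0 0.8 0 0 0" --pt "0 0 0 0.8 0 0 0" --pt "0 0 0 0.5 0 0 0" --pt "0 0 0 0.2 0 0 0" --pt "0 0 0 0.2 0 0 0"

```text
time_s: 57.15
tool_pos: [0.4583, 0.1176, 0.0504]
tool_rot: [180.0, -0.1, -170.1]
force: [-0.6, 1.4, 0.5]
grip_width: 0.0014
```

Emit:
move_arm --pt "0 0 0 0.2 0 0 0" --pt "0 0 0 0.1 0 0 0" --pt "0 0 0 0 0 0 0"

```text
time_s: 57.4
tool_pos: [0.4588, 0.1178, 0.0482]
tool_rot: [-180.0, 0.0, -170.1]
force: [0.3, -0.2, -0.7]
grip_width: 0.0001
```

```bash
python3 - <<'E'
from h import *
o=env.get_obs();print(o["grip_width"],ist(o["tool_pos"]),o["force"])
E
```

```text
8.610731085651098e-05 [-104.4111   -0.7694   48.1997] [ 0.3133 -0.2252 -0.6962]
```

Emit:
move_arm --pt "0 0 0 0.15 0 0 0" --pt "0 0 0 0.15 0 0 0" --pt "0 0 0 0.1 0 0 0" --pt "0 0 0 0 0 0 0"

```text
time_s: 57.73
tool_pos: [0.4591, 0.1178, 0.0469]
tool_rot: [-180.0, 0.0, -170.1]
force: [-7.3, -0.5, 20.2]
grip_width: 0.0004
```

```bash
python3 - <<'E'
from h import *
o=env.get_obs();print(o["grip_width"],ist(o["tool_pos"]),o["force"])
E
```

```text
0.00038812038865301314 [-104.0502   -0.7945   46.9099] [-7.3025 -0.5365 20.2302]
```

Emit:
move_arm --pt "0 0 0 -1 0 0 0" --pt "0 0 0 -2.5 0 0 0" --pt "0 0 0 -3.5 0 0 0" --pt "0 0 0 -3.5 0 0 0" --pt "0 0 0 -3.5 0 0 0"

```text
time_s: 58.15
tool_pos: [0.4584, 0.1177, 0.186]
tool_rot: [-180.0, 0.0, -170.1]
force: [0.9, -0.2, -0.9]
grip_width: 0.0004
```

Emit:
move_arm --pt "0 0 0 -3 0 0 0" --pt "0 0 0 -1.5 0 0 0" --pt "0 0 0 0 0 0 0" --pt "0 0 0 0 0 0 0" --pt "0 0 0 0 0 0 0"

```text
time_s: 58.57
tool_pos: [0.4581, 0.1176, 0.2282]
tool_rot: [-180.0, -0.1, -170.1]
force: [0.2, 0.4, 0.1]
grip_width: 0.0004
```

```bash
python3 - <<'E'
from h import *
o=env.get_obs();print(ist(o["tool_pos"]),o["force"],o["joint_velocities"].round(1))
s=shot("side","d37",(270,190,410,290),5.5);shot("scene","s37",(280,170,460,310),4.4);shot("scene","s37f")
for n,off,sc in (("d37",(270,190),5.5),("s37",(280,170),4.4)):
    d=load(n)
    for th in (0,.03,.06):
        P=[st((75-r*np.cos(th)+h*np.sin(th),y,36+r*np.sin(th)+h*np.cos(th))) for r,h,y in((160,32,-108),(160,32,108),(160,0,-108),(197,12,0))]
        print(n,th,((proj(d,P)-off)*sc).round(0).tolist())
E
```

```text
[-105.0969   -0.8764  228.2266] [0.2116 0.3881 0.1017] [ 0.1  0.7  0.1  0.8  0.   0.1 -0.1]
d37 0 [[281.0, 298.0], [152.0, 71.0], [282.0, 360.0], [136.0, 227.0]]
d37 0.03 [[284.0, 288.0], [153.0, 62.0], [282.0, 351.0], [136.0, 216.0]]
d37 0.06 [[286.0, 278.0], [155.0, 53.0], [282.0, 341.0], [137.0, 205.0]]
s37 0 [[89.0, 251.0], [535.0, 185.0], [90.0, 287.0], [295.0, 179.0]]
s37 0.03 [[89.0, 247.0], [538.0, 181.0], [90.0, 282.0], [296.0, 173.0]]
s37 0.06 [[89.0, 243.0], [540.0, 177.0], [90.0, 277.0], [297.0, 167.0]]
```

View pics/d37.png

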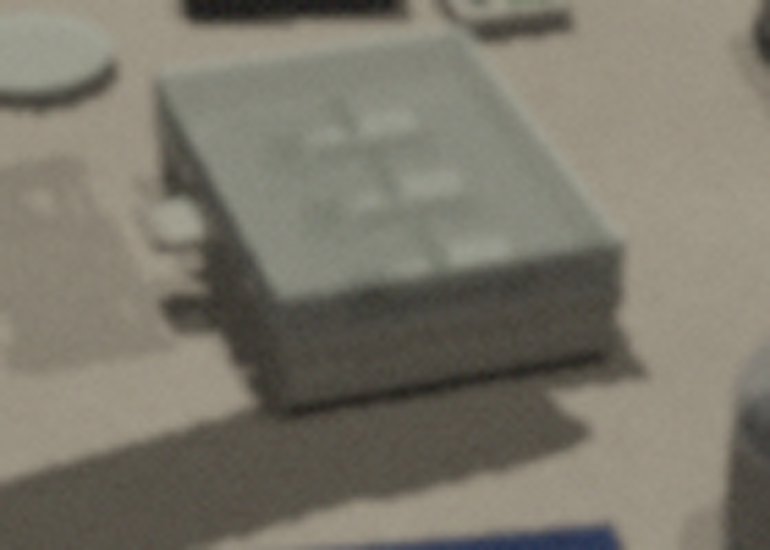

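View pics/s37.png

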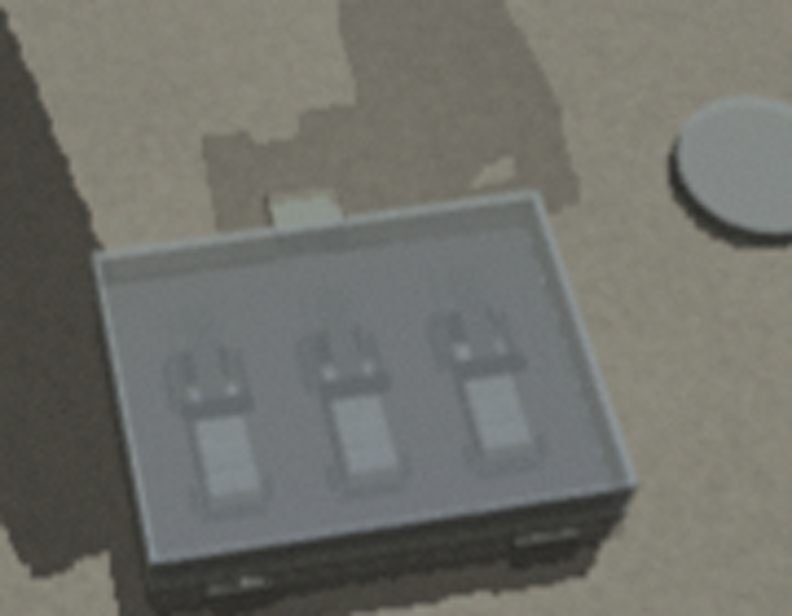

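View pics/s37f.png

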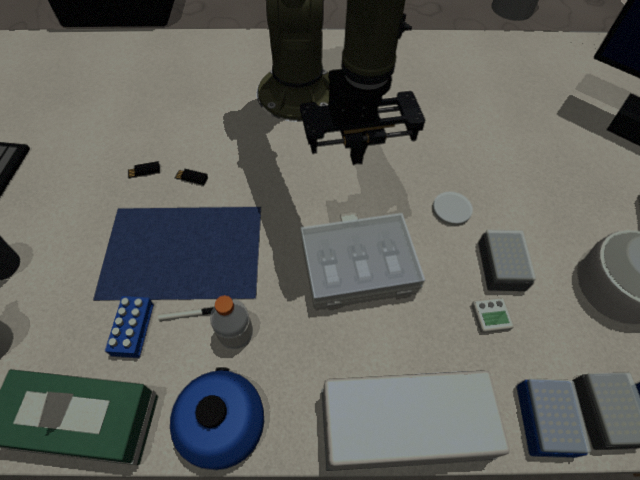

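Hood corners match θ = 0; all levers and slides look in place and the bystanders are untouched. Handing in.

```bash
python3 - <<'E'
from h import *
print(job.sign_off())
E
```

```text
the job is handed in; nothing more can be done
None
```

I put all three slides from the mat into the station, one in each socket, shut all three levers, then closed the hood and handed the job in at about 58 s. The hand-in gave no verdict.

**Last checks**
- **Slides:** in the wrist picture taken before the hood was closed, all three lay inside their guides with the tails under the levers. I did not measure their final poses to the millimetre.
- **Levers:** I pressed each grip with closed fingertips. All three stopped hard at the same height (54.7–54.8 mm) under about 15 N.
- **Hood:** the pull tab stopped hard at about 47 mm (its top is nominally at 48 mm) under 20 N. The hood's corners in the side picture match the shut position to within a pixel or so.
- **Bystanders:** the last scene picture shows them where they were at the start.

**What disagreed**
- **Finger reach:** the fingertips reached only to about the TCP, not the stated 25 mm ahead of it. My first pull on lever 1 therefore closed above the grip and missed. Nothing was disturbed, and I lowered the grasps from then on.
- **Hood tab:** the fingers slid a few millimetres down the tab at the end of the closing swing, so I released it and did the press test above.

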